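Tighten the leg screws of an ice maker's base

ROBOT

A 6-joint arm with a two-finger parallel gripper is mounted at the origin on the work surface. World frame = base frame: x ahead of the robot, y to its left, z up, the work surface at z = 0. Lengths are in m, angles in degrees, forces in N, time in s.
With the tool pointing down it reaches from about 0.375 to 0.9 m from the base axis. Payload 3.1 kg.
Tool frame: the origin (TCP) lies at the very end of the fingers, on their centre line; the grasp point (between the pads) lies 19 mm behind it (bot.hold_point_z is the z of the grasp point in the tool frame, in m); z points along the fingers, y is the direction in which the jaws open and shut (so a half turn about z gives the same grasp; the last joint's range is limited). The gripper opens to 87 mm and grips with 3 to 60 N. Pads are 19 mm wide; open, the fingers measure 117 mm over their backs; the gripper's body (75 mm by 190 mm) begins 51 mm behind the grasp point.
Start: joints at [61.507, 30.224, 82.088, -0, 67.689, -10.227], TCP at [0.196, 0.593, 0.223] pointing down, gripper open.
Joint ranges: [-176.69, 176.69], [-43.24, 126.21], [12.49, 139.97], [-82, 262], [0, 151.66], [-163.58, 163.58]. Speed limits (degrees/s): [159.86, 159.86, 180, 180, 180, 180].

INTERFACE

Orientations are given as a 3x3 rotation matrix whose columns are the frame's x, y, z axes.
In Python, from rig import bot gives the robot as it stands.
- The arm moves only by the tool servo_tool, never from a script. Its argument "increments" is a list of rows, each a list of 3 entries, a list of its own where there are three numbers: the closure, from 0 (fully open) to 1 (shut), then the shift along the tool's x, y, z in mm, then the turn about the tool's z in degrees. In form: [[claw, [x, y, z], turn], ...]. A call has 1 to 5 rows; each row shifts and turns the commanded pose from where the row before left it, along the tool's axes as they then stand; what a row does not reach is not made up. A row lasts 1/8 s, in which the tool goes at most 62.5 mm and 10.7 degrees, less where a joint would pass 70% of its speed; a pose out of reach is approached as far as the arm can. A call with a gripper value outside its range is refused whole. The fingers move at their own pace and stop on an object; the grip force is fixed at half the most. Time passes only in rows, so rows that do not move let the fingers close. It gives the time, the measured TCP pose, the force and the opening at its end, in the units of the state.
- bot.read_state(): the state, without advancing time (a new reading comes with each control period).
- bot.capture(name): name is "scene" or "top" or "wrist"; returns (picture, depth): 480x640x3 uint8, blue, green, red; 480x640 float32, m along the optical axis (not along the pixel's ray), 0 where there is no reading.
- bot.camera_info(name): a dict with "K" (3x3 intrinsics, pixels), "R" (3x3) and "t" (3): a world point X has camera coordinates R X + t; the wrist camera has in their place "mount" (4x4, takes a point from camera to tool coordinates, whose origin is the TCP and whose axes are the flange's). Camera axes: x right, y down, z forward; pixel columns grow to the right and rows downward; lengths in m; the calibration is good to about 2 mm. The wrist camera is an equidistant fisheye: a pixel r from the principal point sees the ray r / f radians off the axis. A picture is of the moment at which its call begins: read the wrist's pose just before it. camera_info takes no time and is no camera call.
- bot.hand_in(): hands the job in, once; it reports no verdict.
Trained networks look in the newest picture that a camera, given by its name, has taken for a name from the list of things; names that differ only in an ending like _2 or _b are one class to them, and where a whole thing is asked for, a point or a joint stands for the part that bears it (a point fixed in the world has none). Each returns a list of dicts, best first, with "p" (0 to 1); they miss things now and then, are a little off and sometimes report something else, mostly with a low value. They report only what shows in the picture. A call takes as long as a camera call. They do not tell look-alikes from the thing itself.
- bot.find_in(camera, thing): "bbox" ([left, top, right, bottom] in pixels, round what is visible of it).
- bot.trace(camera, thing): "region" (480x640 bool, what is visible of it) and "bbox" ([left, top, right, bottom] in pixels, round what is visible of it).
The state is a dict: "time_s": time; "joint_positions": joint angles; "qvel": joint speeds; "tau": joint torques, N m; "position": TCP position; "tcp_rot": TCP orientation; "force": force on the tool from outside, world axes, zero at the start; "moment": the same for the moment, N m; "opening": opening from 0.0 (shut) to 1.0 (fully open).
Only numpy, scipy, OpenCV 4.12 (cv2) and the standard library are available. Lean on these libraries where they do the work, as an engineer would, in place of code of your own. Each camera call takes 0.05 s, during which the arm holds its last target.

TASK

First take every loose accessory out of the ice maker's base pan and lay it in the grey tray. Then take the large hex driver from its stand, find the sockets of the two uncapped leg screws down in the pan floor and turn each clockwise until it is fully home. Finally stand the driver back in its own hole, fully down, and leave the slimmer drivers and the other things on the bench alone.

Things in the scene. Friction and masses are not known exactly. Their poses are not given: they have to be found in the camera images.
- pan: Stainless base pan of an undercounter ice maker, 380 x 440 mm, standing on four short legs, fixed to the bench. Origin on the bench under its middle, x and y along its sides, z up. Flat floor 60 mm above the bench, rim 95 mm above the bench, walls 6 mm thick. In its floor are four leg-fixing points at x +-85, y +-115 mm: two are open round holes with a screw down inside, two (already tight) are closed by flat white caps.
- leg_1: Loose spare leg: square stainless tube 40 x 40 mm with a round black foot at +x, 130 mm long overall (x -65 to +65; tube from -65 to +23), 0.3 kg. Lies along its own x axis; origin at the middle of its underside. May be absent (None).
- leg_2: A second loose spare leg, the same as the first. May be absent (None).
- scoop: White plastic ice scoop, 190 mm long, about 0.12 kg. Lies along its own x axis; origin at the middle of its underside. Open tub 75 mm wide and 40 mm tall from x -5 to +95; straight handle 24 mm wide, 22 mm thick, from x -95 to -5, its middle 27 mm above the underside. May be absent (None).
- cartridge: White water-filter cartridge, 168 mm long, about 0.3 kg: round body 50 mm in diameter from x -80 to +38, then a grey 50 x 50 mm square head to +80. Lies along its own x axis; origin at the middle of its underside. May be absent (None).
- tray: Open grey plastic accessory tray, 250 (x) x 270 (y) mm outside, walls 5 mm thick and 50 mm tall, floor 5 mm thick, fixed to the bench beside the pan. Origin under its middle.
- screw_a_mouth (a point): Top of one loose leg screw, on its axis: the middle of its hex socket's mouth, 50 mm above the bench, 10 mm below the pan floor, in a round hole 44 mm across. The socket is 23.4 mm across flats and 24 mm deep, greased. The point's x axis is the pan's x axis.
- screw_b_mouth (a point): The same for the other loose leg screw.
- screw_a (a joint): Turn of the screw at screw_a_mouth, rad: 0 is fully home (a hard stop); starts 0.6 to 0.9 of a turn below; grows as it is tightened, clockwise from above. Stays where left; takes about 0.12 N m (forced hard past the stop, the driver jumps in the socket); does not visibly sink. At 0 two flats of the socket face the pan's +x and -x; at value j it is turned by -j anticlockwise from there.
- screw_b (a joint): The same for the screw at screw_b_mouth.
- driver: The large hex driver, 135 mm long, about 0.35 kg: steel hex shaft 22 mm across flats with a tapered tip (5 mm long, 12 mm across at its end), and a black square grip 34 x 34 mm from 75 to 135 mm above the tip. Origin at the tip, z along the shaft to the grip's top; x and y are square to the grip's faces, and two flats of the hex face +x and -x. It stands up by itself, leaning a little, when left in a screw's socket or in the stand.
- stand_hole (a point): Middle of the mouth of the large driver's hole in the black driver stand, 60 mm above the bench: a 28 mm square hole, 48 mm deep. The stand (80 mm wide, fixed) runs from here along the point's +x; two slimmer drivers (grips 26 and 22 mm) stand in it 75 and 150 mm farther along: leave those alone.
- spray: Bystander, to be left alone: white spray bottle.
- tape: Bystander, to be left alone: roll of tape, 100 mm across.
- fittings_jar: Bystander, to be left alone: glass jar, 90 mm tall.
- mug: Bystander, to be left alone: white mug.
- screwdriver: Bystander, to be left alone: screwdriver.
- driver_mid: Bystander, to be left alone: hex driver with a 26 mm grip, in the stand; origin at its tip.
- driver_small: Bystander, to be left alone: hex driver with a 22 mm grip, in the stand; origin at its tip.
Things that resemble listed ones, but are neither listed nor needed, are in the scene too. Leave any pink or yellow look-alike of the driver alone.

How it is judged:
By the outcome, as a careful person would: the job done as asked, in the order asked, and still so for the second after the job is handed in, with the robot touching nothing.
Of leg_1, leg_2, scoop, cartridge only 2 to 3 are there at a start; the rules pass over those that are not, and their reading is None.
At some moment in a run one of leg_1, leg_2, scoop, cartridge may be knocked a few centimetres aside while the robot is not near it.
It also fails if it takes over 210 s, if anything falls off the work surface, if the arm or the gripper's body presses on something with over 40 N, if the wrist force passes 120 N, or if a joint passes its speed limit or range.

## Working session

There is one attempt and no reset: what is moved stays moved. The work goes in short steps, Python scripts to look and compute and a tool call to move; the robot and the scene stay as the last step left them, time stands still between calls to the robot, and variables do not carry over. Pictures are saved under pics/ and viewed, and the job is handed in when it is done.

Besides the shell and the picture viewer there is one more tool, called after "Emit:" in YAML: its name, and indented under it one key for each argument. servo_tool: Moves the arm, as the interface text tells. Its arguments: {"type":"object","properties":{"increments":{"type":"array","items":{"type":"array"}}},"required":["increments"]}

```bash
ls; mkdir -p pics
python3 - <<'E'
from rig import bot
import cv2
for c in ['scene','top','wrist']:
    p,d=bot.capture(c); cv2.imwrite(f'pics/{c}0.png',p)
    i=bot.camera_info(c); print(c,i)
print(bot.read_state(), bot.hold_point_z)
E
```

```text
pics
scene {'K': array([[471.25538163,   0.        , 328.61968585],
       [  0.        , 471.25538163, 234.00121775],
       [  0.        ,   0.        ,   1.        ]]), 'R': array([[ 1.24030820e-01,  9.92278354e-01,  1.52301382e-04],
       [ 7.44550077e-01, -9.29643131e-02, -6.61061888e-01],
       [-6.55943244e-01,  8.21054437e-02, -7.50331365e-01]]), 't': array([-0.06653573, -0.33071695,  1.6593756 ])}
top {'K': array([[439.88390328,   0.        , 320.57170765],
       [  0.        , 439.88390328, 241.93805894],
       [  0.        ,   0.        ,   1.        ]]), 'R': array([[-0.09416259, -0.99554964, -0.00378542],
       [-0.97473258,  0.09296593, -0.20311014],
       [ 0.20255814, -0.01543561, -0.97914858]]), 't': array([0.04198729, 0.51897008, 1.1178885 ])}
wrist {'K': array([[371.64829954,   0.        , 320.06613536],
       [  0.        , 371.64829954, 232.97632304],
       [  0.        ,   0.        ,   1.        ]]), 'mount': array([[-8.77454844e-04, -9.69237456e-01, -2.46125953e-01,
         6.62842232e-02],
       [ 9.99999528e-01, -7.47616701e-04, -6.20967915e-04,
  
[... 280 characters left out ...]
6288e+01,  8.58676237e-04,
        6.76882822e+01, -1.02280164e+01]), 'qvel': array([-0.08410975, -0.15530126, -0.26125529,  0.01804312,  0.06929395,
        0.03335939]), 'tau': array([ 6.56728880e-04, -4.40429127e+01, -1.76842886e+01,  6.33610552e-02,
        5.53082395e-02, -9.34274703e-05]), 'position': array([0.19560857, 0.59304697, 0.22181508]), 'tcp_rot': array([[-9.49612278e-01,  3.13426106e-01, -7.73211493e-04],
       [ 3.13426919e-01,  9.49611299e-01, -1.39539788e-03],
       [ 2.96896245e-04, -1.56743226e-03, -9.99998728e-01]]), 'force': array([-0.0167991 , -0.2885658 , -0.39760661]), 'moment': array([-0.04017925,  0.00535347, -0.00756176]), 'opening': 1.0031772630733693} -0.0187
```

View pics/scene0.png

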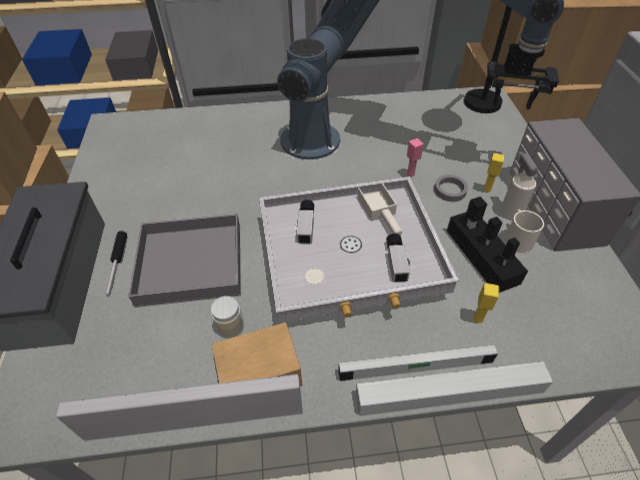

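View pics/top0.png

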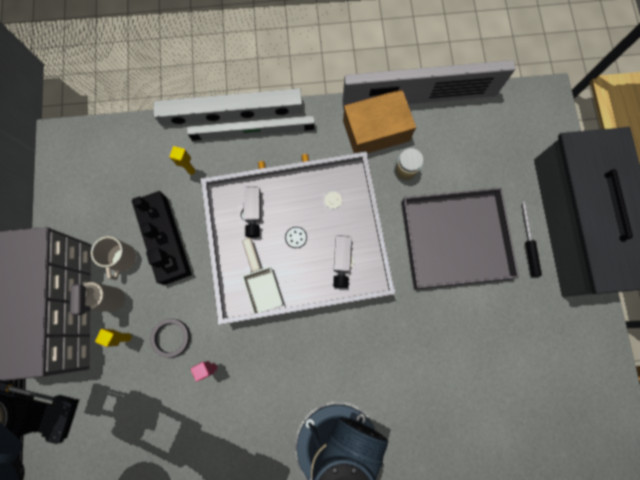

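View pics/wrist0.png

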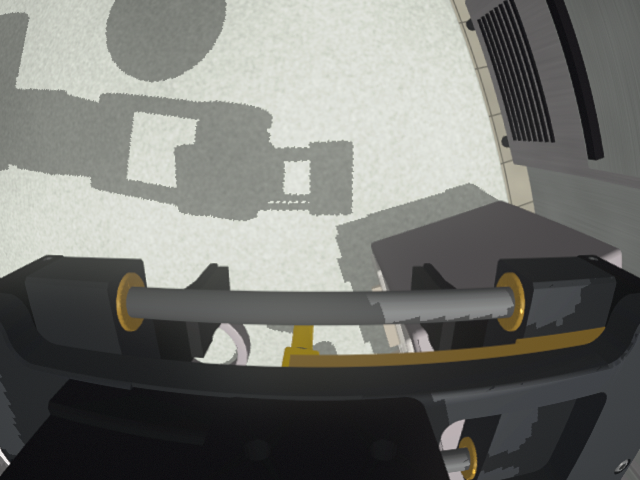

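The top view shows two legs, (252,210) and (342,260), and the scoop, (260,275), in the pan. The stand is at (160,237). The yellow (180,155), (105,338) and pink (202,370) look-alikes stand outside it. One cap is visible at (333,200), and the drain sits at (296,237).

```bash
cat > h.py <<'E'
from rig import bot
import cv2, numpy as np
def cam(c):
    i=bot.camera_info(c); return i['K'],i['R'],i['t']
def cloud(c,d):
    K,R,t=cam(c); v,u=np.mgrid[0:480,0:640]
    P=np.stack([(u-K[0,2])/K[0,0]*d,(v-K[1,2])/K[1,1]*d,d],-1)
    return (P-t)@R
def proj(c,X):
    K,R,t=cam(c); q=(K@(R@np.asarray(X,float).T+np.reshape(t,(3,1)) if np.ndim(X)>1 else K@(R@np.asarray(X)+t)))
    q=q.T; return q[...,:2]/q[...,2:]
def ray_z(c,u,v,z):
    K,R,t=cam(c); o=-R.T@t; d=R.T@np.array([(u-K[0,2])/K[0,0],(v-K[1,2])/K[1,1],1])
    return o+d*(z-o[2])/d[2]
def ortho(c,p,d,x0,x1,y0,y1,res=0.001,zmin=0,zmax=.3):
    W=cloud(c,d); 
    return W
def rectify(c,p,z,x0,x1,y0,y1,s=1000):
    # image of plane z: rows = x decreasing, cols = y decreasing
    K,R,t=cam(c)
    H=K@np.stack([R[:,0],R[:,1],R[:,2]*z+t],1)
    A=np.array([[0,-1/s,x1],[-1/s,0,y1],[0,0,1]])
    return cv2.warpPerspective(p,H@A,(int((y1-y0)*s),int((x1-x0)*s)),flags=cv2.WARP_INVERSE_MAP|cv2.INTER_LINEAR)
E
python3 - <<'E'
from h import *
for c in ['top','scene']:
    p,d=bot.capture(c)
    np.savez('pics/cap_'+c,p=p,d=d)
    for n in ['pan','leg_1','scoop','cartridge','tray','stand_hole','driver','driver_mid','driver_small','screw_a']:
        try: r=bot.find_in(c,n)
        except Exception as e: print(n,e);continue
        print(c,n,[(np.round(x['bbox']).astype(int).tolist(),round(x['p'],2)) for x in r[:5]])
    W=cloud(c,d)
    m=(W[...,2]>.085)&(W[...,2]<.105)
    print(np.abs(W[200:300,250:300,2]).mean())
    cv2.imwrite(f'pics/rim_{c}.png',(m*255).astype(np.uint8))
p=np.load('pics/cap_top.npz')['p']
cv2.imwrite('pics/rect.png',cv2.resize(rectify('top',p,.06,.3,.75,-.2,.4),None,fx=1.3,fy=1.3))
E
```

```text
top pan [([200, 150, 399, 326], 0.69), ([130, 195, 152, 213], 0.6)]
top leg_1 [([331, 234, 353, 288], 0.79), ([245, 184, 263, 240], 0.66)]
top scoop [([238, 234, 283, 313], 0.89)]
top cartridge [([239, 233, 284, 314], 0.7), ([334, 231, 352, 290], 0.36)]
top tray [([402, 190, 520, 290], 0.72), ([394, 147, 423, 181], 0.45), ([524, 204, 544, 273], 0.36)]
top stand_hole [([133, 193, 190, 281], 0.8), ([400, 190, 516, 289], 0.74)]
top driver [([192, 360, 219, 381], 0.92), ([148, 252, 172, 267], 0.78), ([94, 330, 130, 348], 0.7), ([333, 231, 351, 288], 0.7), ([174, 147, 195, 172], 0.68)]
top driver_mid [([142, 219, 156, 236], 0.57)]
top driver_small [([134, 197, 148, 212], 0.74)]
top screw_a [([402, 189, 518, 290], 0.54)]
0.06986891342296762
scene pan [([260, 178, 459, 324], 0.73)]
scene leg_1 [([298, 201, 312, 246], 0.97), ([388, 233, 408, 284], 0.77), ([127, 214, 242, 310], 0.67)]
scene scoop [([358, 185, 404, 239], 0.77)]
scene cartridge []
scene tray [([127, 213, 242, 312], 0.75), ([299, 200, 311, 248], 0.67)]
scene stand_hole [([447, 212, 530, 293], 0.74)]
scene driver [([467, 194, 487, 233], 0.86), ([406, 139, 423, 174], 0.75), ([474, 287, 500, 325], 0.56)]
scene driver_mid [([484, 218, 503, 246], 0.82)]
scene driver_small [([483, 217, 498, 245], 0.73), ([502, 237, 522, 267], 0.66)]
scene screw_a []
0.04958566637156078
```

Run:
```python
from h import *
z=np.load('pics/cap_top.npz');W=cloud('top',z['d'])
for u,v in [(345,300),(300,260),(460,240),(420,320),(355,160),(345,250),(253,205),(205,190),(160,237),(140,205),(175,270)]: print((u,v),W[v,u].round(3))
```

```text
(345, 300) [ 0.359 -0.054  0.093]
(300, 260) [0.476 0.051 0.061]
(460, 240) [ 0.499 -0.394  0.004]
(420, 320) [ 0.293 -0.253  0.003]
(355, 160) [ 0.738 -0.123  0.064]
(345, 250) [ 0.484 -0.066  0.101]
(253, 205) [0.626 0.159 0.099]
(205, 190) [0.679 0.282 0.098]
(160, 237) [0.572 0.415 0.063]
(140, 205) [0.642 0.438 0.135]
(175, 270) [0.481 0.379 0.061]
```

View pics/rect.png

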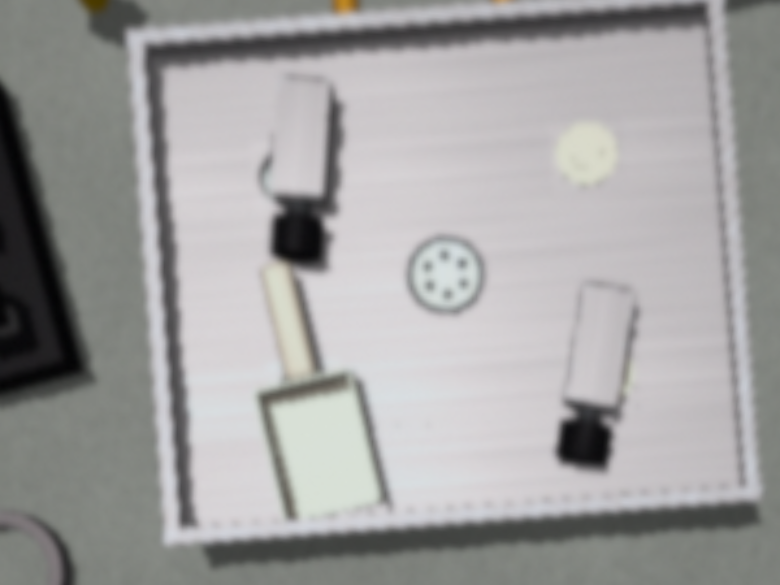

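View pics/rim_top.png

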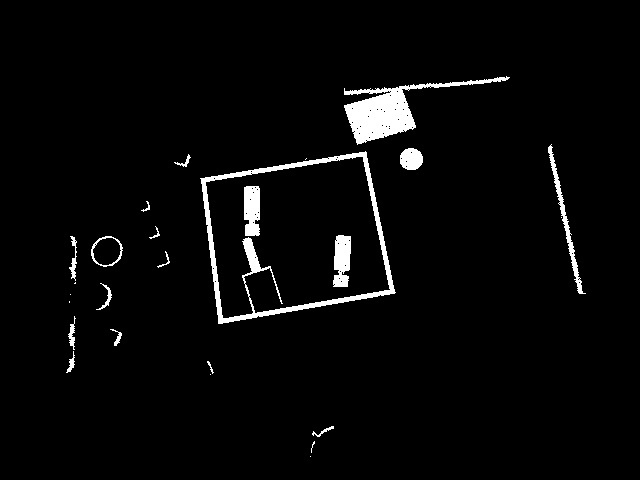

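```bash
cat >> h.py <<'E'
def rectfit(W,m):
    n,l,st,ce=cv2.connectedComponentsWithStats(m.astype(np.uint8),connectivity=8)
    out=[]
    for i in range(1,n):
        if st[i,4]<60: continue
        pts=W[l==i][:,:2].astype(np.float32)
        r=cv2.minAreaRect(pts*1000); 
        out.append((st[i].tolist(),np.round(r[0],1),np.round(r[1],1),round(r[2],2),round(float(W[l==i][:,2].mean()),4)))
    return out
E
python3 - <<'E'
from h import *
z=np.load('pics/cap_top.npz');W=cloud('top',z['d'])
m=(W[...,2]>.088)&(W[...,2]<.105)
for r in rectfit(W,m): print(r)
print('tray')
m=(W[...,2]>.035)&(W[...,2]<.056)
m[:,:395]=0
for r in rectfit(W,m): print(r)
print('grips')
m=(W[...,2]>.115)&(W[...,2]<.18); m[:,:130]=0;m[:,200:]=0
for r in rectfit(W,m): print(r)
m=(W[...,2]>.05)&(W[...,2]<.068); m[:,:120]=0;m[:,197:]=0
for r in rectfit(W,m): print(r)
E
```

```text
([344, 76, 166, 68, 2557], array([ 851.7, -337.8]), array([463.2, 158.3]), 89.23, 0.0917)
([548, 144, 38, 150, 579], array([ 518.7, -641.7]), array([398.8,  16.2]), 1.6, 0.0966)
([400, 148, 23, 22, 337], array([ 717.5, -269.3]), array([59.4, 60.3]), 83.39, 0.0906)
([200, 151, 196, 173, 3448], array([540.5,  57.7]), array([387.5, 448. ]), 4.36, 0.0954)
([244, 186, 16, 50, 703], array([613.6, 164.5]), array([ 39.9, 133.1]), 86.24, 0.0985)
([334, 235, 17, 37, 548], array([478.6, -58.6]), array([40. , 93.3]), 80.84, 0.1)
([93, 236, 30, 31, 92], array([546.1, 536.6]), array([80.3, 62.8]), 24.15, 0.0904)
([69, 256, 8, 23, 79], array([507.2, 626.1]), array([ 9.1, 58.5]), 86.77, 0.0961)
([333, 273, 16, 14, 169], array([410.4, -48.1]), array([36.9, 35. ]), 76.24, 0.0967)
([96, 283, 15, 27, 87], array([425.8, 545.7]), array([27.8, 65.7]), 84.26, 0.0963)
([68, 324, 7, 25, 94], array([334.8, 626.5]), array([ 9.6, 58.5]), 89.6, 0.0965)
tray
([405, 86, 98, 13, 379], array([ 923.2, -428. ]), array([279.6,   9.8]), 89.69, 0.0455)
([539, 152, 34, 144, 641], array([ 519.1, -641.4]), array([399. ,  10.
[... 181 characters left out ...]
 0.56, 0.0467)
grips
([169, 146, 18, 17, 217], array([773.6, 341.6]), array([35.6, 35.1]), 72.02, 0.1318)
([132, 196, 15, 13, 137], array([651. , 441.7]), array([23.4, 22.8]), 16.87, 0.1386)
([139, 222, 17, 15, 178], array([578.7, 421.3]), array([27.7, 26.6]), 17.36, 0.1396)
([146, 247, 21, 19, 275], array([506.6, 401.6]), array([35. , 34.4]), 15.82, 0.1417)
([191, 363, 9, 18, 114], array([222.9, 312.3]), array([36.7, 20.8]), 8.12, 0.1355)
([154, 97, 43, 21, 743], array([949.3, 366.1]), array([121.1,  53.5]), 89.95, 0.0593)
([131, 190, 55, 93, 1987], array([579.7, 422.8]), array([241.9,  82.6]), 15.39, 0.0597)
([120, 240, 9, 26, 79], array([540.8, 513.1]), array([18.1, 66.1]), 87.68, 0.0588)
```

Run:
```python
from h import *
p=np.load('pics/cap_top.npz')['p']
cv2.imwrite('pics/st.png',cv2.resize(p[180:295,110:300],None,fx=4,fy=4,interpolation=3))
p=np.load('pics/cap_scene.npz')['p']
cv2.imwrite('pics/st2.png',cv2.resize(p[170:330,360:560],None,fx=4,fy=3.7,interpolation=3))
```

```text
(no output)
```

View pics/st.png

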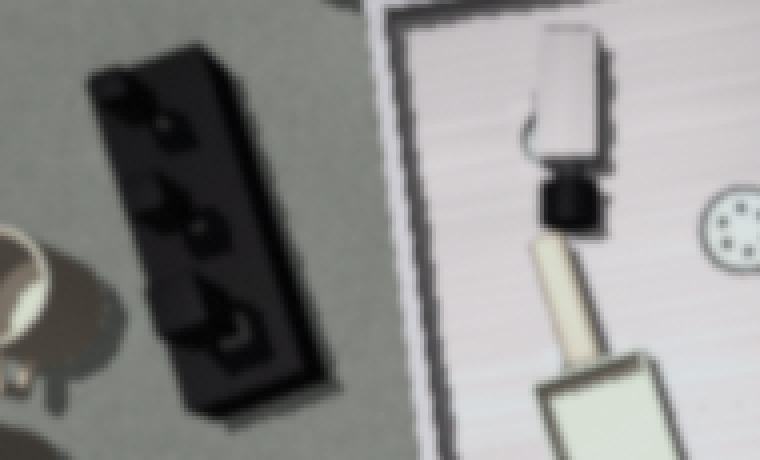

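View pics/st2.png

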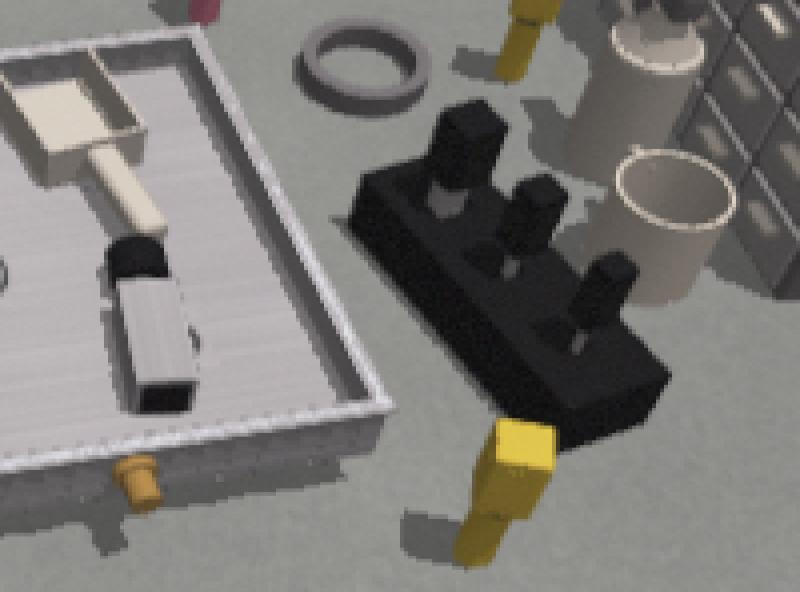

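```bash
cat >> h.py <<'E'
def yaw(R): return np.degrees(np.arctan2(R[1,0],R[0,0]))
def plan(x,y,z,a=None,n=5,st=None,claw=0,half=True):
    """rows to reach TCP x,y,z (m) with tool-x yaw a (deg; +-180 equiv if half); small tilt ignored"""
    st=st or bot.read_state(); P=st['position'];R=st['tcp_rot'];y0=yaw(R)
    if a is None: a=y0
    da=(a-y0+180)%360-180
    if half:
        da=(da+90)%180-90
    # choose j6-feasible
    j1t=np.degrees(np.arctan2(y,x)); 
    j6=st['joint_positions'][5]+(j1t-st['joint_positions'][0])-da
    if abs(j6)>160:
        da+= 180*np.sign(j6); j6-=180*np.sign(j6)
    D=np.array([x,y,z])-P
    turn=-da
    print('pos',P.round(4),'yaw',round(y0,2),'F',st['force'].round(1),'open',round(st['opening'],3),'t',round(st['time_s'],2),'dist mm',round(np.linalg.norm(D)*1000,1),'turn',round(turn,2),'j6 final',round(j6,1))
    rows=[];cy=np.radians(y0)
    for i in range(n):
        d=D/n*1000; c,s=np.cos(cy),np.sin(cy)
        rows.append([claw,[round(float(c*d[0]+s*d[1]),1),round(float(s*d[0]-c*d[1]),1),round(float(-d[2]),1)],round(turn/n,2)])
        cy-=np.radians(turn/n)
    print(str(rows).replace(' ',''))
E
python3 - <<'E'
from h import *
for c in ['top','scene']:
    p,d=bot.capture(c); W=cloud(c,d)
    r=bot.trace(c,'scoop')
    for q in r: print(c,q['p'],q['bbox'])
    m=r[0]['region']; Q=W[m]
    np.save('pics/scoop_'+c,Q)
    rim=Q[(Q[:,2]>.092)&(Q[:,2]<.11)]
    han=Q[(Q[:,2]>.088)&(Q[:,2]<.105)]
    print(cv2.minAreaRect((Q[:,:2]*1000).astype(np.float32)), cv2.minAreaRect((rim[:,:2]*1000).astype(np.float32)))
    print(np.percentile(Q[:,2],[5,25,50,75,95]))
    # image
    I=np.zeros((400,400,3),np.uint8)
    for X in W[(W[...,0]>.3)&(W[...,0]<.7)&(W[...,1]>0)&(W[...,1]<.3)]:
        i=int((.7-X[0])*1000);j=int((.3-X[1])*1000); h=int(np.clip((X[2]-.055)*5000,0,255))
        if 0<=i<400 and 0<=j<400: cv2.circle(I,(j,i),1,(h,h,h),-1)
    cv2.imwrite(f'pics/h_{c}.png',cv2.resize(cv2.applyColorMap(I,cv2.COLORMAP_JET),None,fx=1.5,fy=1.5))
E
```

```text
top 0.94 [239.8, 236.7, 284.9, 316.5]
((446.5777587890625, 164.07479858398438), (193.40719604492188, 81.92247009277344), 12.669116973876953) ((447.20989990234375, 161.65383911132812), (193.28207397460938, 75.3924789428711), 13.147371292114258)
[0.05976225 0.06269783 0.06522657 0.09484617 0.10043982]
scene 0.57 [360.0, 186.2, 403.7, 235.5]
((850.7261352539062, 65.87641906738281), (120.82323455810547, 1032.4058837890625), 77.95030212402344) ((456.01727294921875, 163.390625), (186.24656677246094, 77.3270263671875), 13.558990478515625)
[0.06010123 0.06395571 0.08310488 0.09546712 0.09979218]
```

View pics/h_top.png

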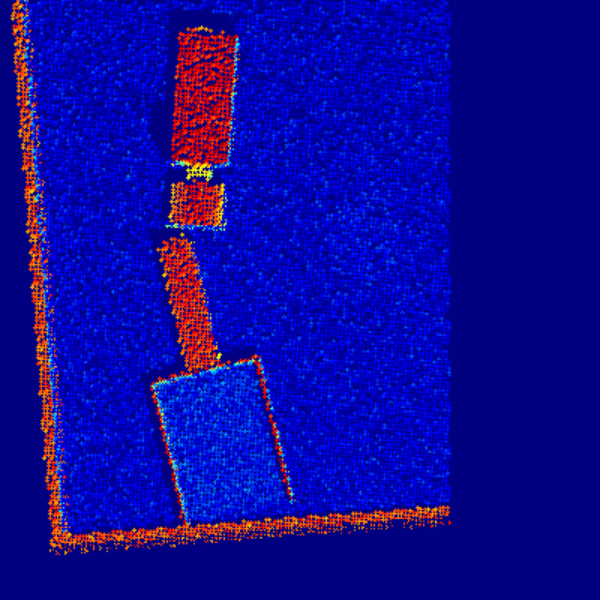

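View pics/h_scene.png

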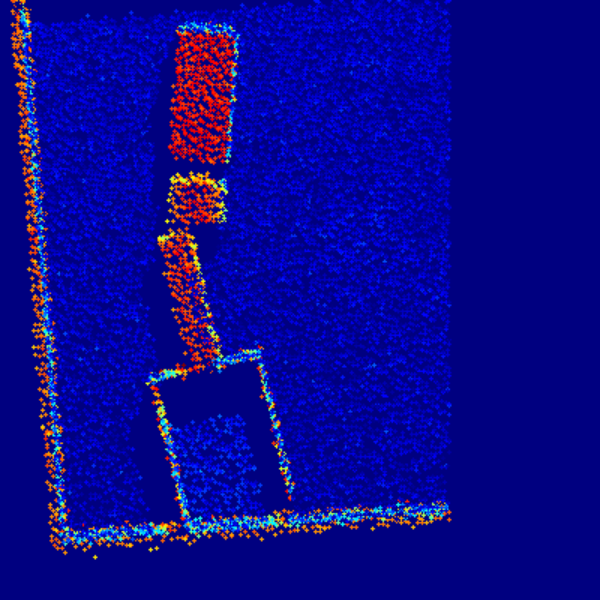

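Run:
```python
from h import *
plan(.410,.1525,.18,193.15,n=9)
```

```text
pos [0.1959 0.5935 0.2225] yaw 161.73 F [-0.3  0.5 -0.3] open 1.0 t 1.45 dist mm 492.1 turn -31.42 j6 final -82.7
[[0,[-38.0,-39.1,4.7],np.float64(-3.49)],[0,[-35.5,-41.3,4.7],np.float64(-3.49)],[0,[-32.9,-43.4,4.7],np.float64(-3.49)],[0,[-30.2,-45.3,4.7],np.float64(-3.49)],[0,[-27.4,-47.1,4.7],np.float64(-3.49)],[0,[-24.5,-48.7,4.7],np.float64(-3.49)],[0,[-21.5,-50.1,4.7],np.float64(-3.49)],[0,[-18.4,-51.3,4.7],np.float64(-3.49)],[0,[-15.2,-52.3,4.7],np.float64(-3.49)]]
```

Emit:
servo_tool:
  increments:
    - [0,[-38,-39,4],-3.5]
    - [0,[-35.5,-41,4],-3.5]
    - [0,[-33,-43.5,4],-3.5]
    - [0,[-30,-45.5,4],-3.5]
    - [0,[-27.5,-47,4],-3.5]

```text
time_s: 2.08
position: [0.3157, 0.3474, 0.2028]
tcp_rot: [[-1.0, 0.011, 0.001], [0.011, 1.0, 0.001], [-0.001, 0.001, -1.0]]
force: [1.3, 0.3, 0.1]
opening: 1.002
```

Emit:
servo_tool:
  increments:
    - [0,[-24.5,-49,5],-3.5]
    - [0,[-21.5,-50,5],-3.5]
    - [0,[-18.5,-51,5],-3.5]
    - [0,[-15,-52,5],-3.5]
    - [0,[0,0,0],0]

```text
time_s: 2.7
position: [0.4125, 0.1502, 0.1826]
tcp_rot: [[-0.975, -0.223, 0.002], [-0.223, 0.975, -0.0], [-0.002, -0.001, -1.0]]
force: [-0.2, -0.3, 0.6]
opening: 0.995
```

```bash
sed -i 's/round(turn\/n,2)/round(float(turn\/n),2)/' h.py
python3 - <<'E'
from h import *
plan(.410,.1525,.18,193.15,n=2)
plan(.410,.1525,.068,193.15,n=4)
p,d=bot.capture('wrist'); cv2.imwrite('pics/w1.png',p)
E
```

```text
pos [0.4125 0.1502 0.1826] yaw -167.14 F [-0.2 -0.3  0.6] open 0.995 t 2.7 dist mm 4.3 turn -0.29 j6 final -82.7
[[0,[1.0,1.4,1.3],-0.14],[0,[1.0,1.4,1.3],-0.14]]
pos [0.4125 0.1502 0.1826] yaw -167.14 F [-0.2 -0.3  0.6] open 0.995 t 2.7 dist mm 114.7 turn -0.29 j6 final -82.7
[[0,[0.5,0.7,28.7],-0.07],[0,[0.5,0.7,28.7],-0.07],[0,[0.5,0.7,28.7],-0.07],[0,[0.5,0.7,28.7],-0.07]]
```

View pics/w1.png

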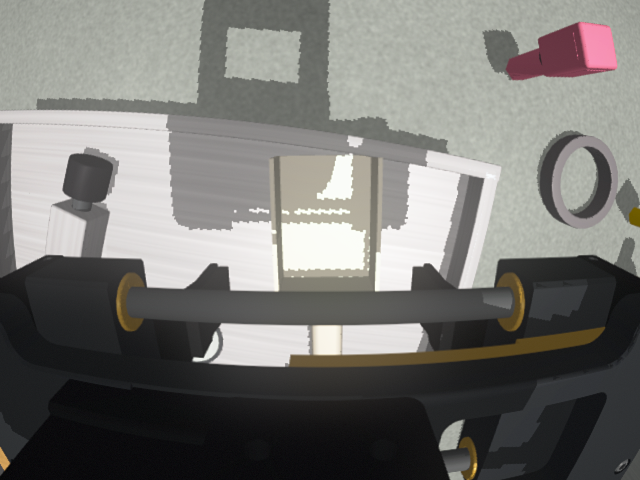

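```bash
cat >> h.py <<'E'
def wray(u,v,st=None):
    st=st or bot.read_state(); i=bot.camera_info('wrist');K=i['K'];M=i['mount']
    x=(u-K[0,2])/K[0,0];y=(v-K[1,2])/K[1,1];th=np.hypot(x,y)
    k=np.sin(th)/th if th>1e-9 else 1
    d=np.array([x*k,y*k,np.cos(th)])
    R=st['tcp_rot'];o=st['position']+R@M[:3,3]; return o,R@M[:3,:3]@d
def w_z(u,v,z,st=None):
    o,d=wray(u,v,st); return o+d*(z-o[2])/d[2]
def wproj(X,st=None):
    st=st or bot.read_state(); i=bot.camera_info('wrist');K=i['K'];M=i['mount']
    q=st['tcp_rot'].T@(np.asarray(X)-st['position']); c=M[:3,:3].T@(q-M[:3,3])
    r=np.hypot(c[0],c[1]);th=np.arctan2(r,c[2]); return np.array([K[0,2]+K[0,0]*th*c[0]/r,K[1,2]+K[1,1]*th*c[1]/r])
E
python3 - <<'E'
from h import *
p=cv2.imread('pics/w1.png'); cv2.imwrite('pics/w1c.png',cv2.resize(p[140:300,240:420],None,fx=4,fy=3.7))
for a,b in [((271,158),(383,158)),((276,285),(377,285))]:
    A=w_z(*a,.1);B=w_z(*b,.1); print(A,B,np.linalg.norm(A-B),(A+B)/2)
st=bot.read_state();R=st['tcp_rot'];
for X in ([.4034,.1514,.06],[.410,.1525,.06]): print(R.T@(np.array(X)-st['position']))
E
```

```text
[0.36444711 0.10711182 0.1       ] [0.34772882 0.17923879 0.1       ] 0.0740391871944235 [0.35608797 0.1431753  0.1       ]
[0.45134464 0.12794854 0.1       ] [0.43533437 0.19840774 0.1       ] 0.07225529539204548 [0.4433395  0.16317814 0.1       ]
[0.00752107 0.00132634 0.12256973]
[0.00084247 0.00091866 0.12257044]
```

View pics/w1c.png

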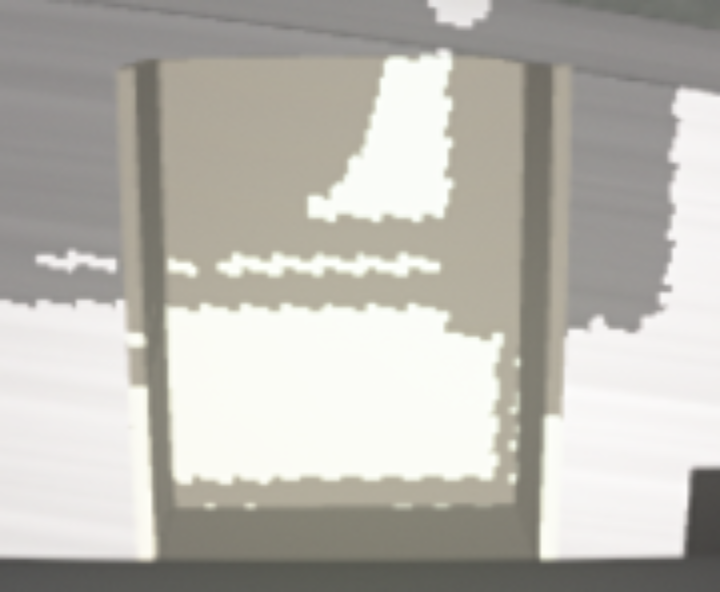

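Run:
```python
from h import *
plan(.410,.1545,.068,193,n=4)
```

```text
pos [0.411  0.1518 0.1826] yaw -167.04 F [-1.   0.6  0.6] open 1.001 t 2.75 dist mm 114.6 turn -0.04 j6 final -82.4
[[0,[0.1,0.7,28.6],-0.01],[0,[0.1,0.7,28.6],-0.01],[0,[0.1,0.7,28.6],-0.01],[0,[0.1,0.7,28.6],-0.01]]
```

Emit:
servo_tool:
  increments:
    - [0,[0,1.5,28],0]
    - [0,[0,1,28],0]
    - [0,[0,0,28],0]
    - [0,[0,0,20],0]
    - [0,[0,0,10],0]

```text
time_s: 3.38
position: [0.4084, 0.1568, 0.0678]
tcp_rot: [[-0.973, -0.231, -0.002], [-0.231, 0.973, 0.0], [0.002, 0.0, -1.0]]
force: [-0.3, 0.7, 0.3]
opening: 0.996
```

Emit:
servo_tool:
  increments:
    - [0.4,[0,0,0],0]
    - [0.4,[0,0,0],0]
    - [0.4,[0,0,0],0]
    - [0.4,[0,0,0],0]

```text
time_s: 3.88
position: [0.4099, 0.1556, 0.0691]
tcp_rot: [[-0.973, -0.229, 0.001], [-0.229, 0.973, 0.0], [-0.001, 0.0, -1.0]]
force: [-0.9, 0.8, 1.9]
opening: 0.864
```

Emit:
servo_tool:
  increments:
    - [0.5,[0,0,-15],0]
    - [0.5,[0,0,-30],0]
    - [0.5,[0,0,-40],0]
    - [0.5,[0,0,-40],0]
    - [0.5,[0,0,0],0]

```text
time_s: 4.5
position: [0.4116, 0.1557, 0.1962]
tcp_rot: [[-0.973, -0.229, 0.008], [-0.229, 0.973, 0.001], [-0.007, -0.001, -1.0]]
force: [0.0, 0.9, -2.2]
opening: 0.858
```

Run:
```python
from h import *
plan(.467,-.448,.19,180.5,n=13)
for c in ('scene','top'):
    p,d=bot.capture(c); cv2.imwrite(f'pics/{c}1.png',p)
```

```text
pos [0.4116 0.1557 0.1962] yaw -166.77 F [ 0.   0.9 -2.2] open 0.858 t 4.5 dist mm 606.2 turn 12.73 j6 final -134.3
[[0,[6.5,-46.2,0.5],0.98],[0,[5.7,-46.3,0.5],0.98],[0,[4.9,-46.4,0.5],0.98],[0,[4.1,-46.5,0.5],0.98],[0,[3.3,-46.5,0.5],0.98],[0,[2.5,-46.6,0.5],0.98],[0,[1.7,-46.6,0.5],0.98],[0,[0.9,-46.6,0.5],0.98],[0,[0.1,-46.6,0.5],0.98],[0,[-0.7,-46.6,0.5],0.98],[0,[-1.5,-46.6,0.5],0.98],[0,[-2.3,-46.6,0.5],0.98],[0,[-3.1,-46.5,0.5],0.98]]
```

View pics/scene1.png

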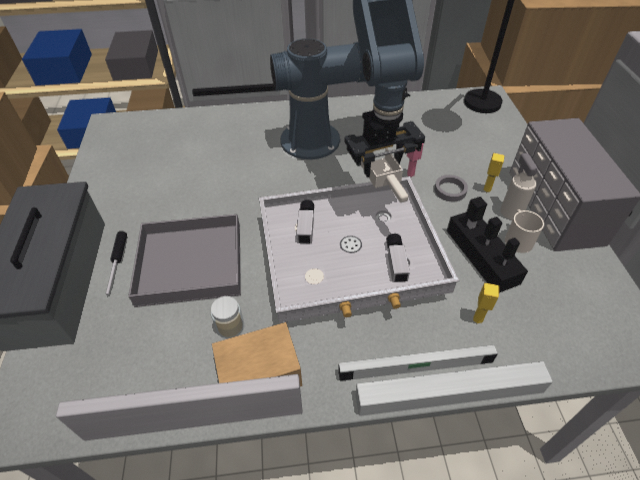

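The scoop is held, and the hole it covered shows at scene pixel (383,217).

Emit:
servo_tool:
  increments:
    - [0.5,[6,-46,0],1]
    - [0.5,[6,-46,0],1]
    - [0.5,[5,-46,0],1]
    - [0.5,[4,-46,0],1]
    - [0.5,[3,-46,0],1]

```text
time_s: 5.22
position: [0.4295, -0.0759, 0.1918]
tcp_rot: [[-0.99, -0.142, -0.004], [-0.142, 0.99, 0.002], [0.004, 0.002, -1.0]]
force: [1.2, 0.6, -2.3]
opening: 0.861
```

Emit:
servo_tool:
  increments:
    - [0.5,[2.5,-46.5,0],1]
    - [0.5,[1.5,-46.5,0],1]
    - [0.5,[1,-46.5,0],1]
    - [0.5,[0,-46.5,0],1]
    - [0.5,[-0.5,-46.5,0],1]

```text
time_s: 5.85
position: [0.4505, -0.3071, 0.1911]
tcp_rot: [[-0.998, -0.055, -0.003], [-0.055, 0.998, 0.004], [0.003, 0.004, -1.0]]
force: [1.1, 1.0, -1.9]
opening: 0.861
```

Emit:
servo_tool:
  increments:
    - [0.5,[-1.5,-46.5,0],1]
    - [0.5,[-2,-46.5,0],1]
    - [0.5,[-3,-46.5,0],1]
    - [0.5,[0,0,0],0]
    - [0.5,[0,0,0],0]

```text
time_s: 6.48
position: [0.4624, -0.444, 0.1909]
tcp_rot: [[-1.0, -0.004, -0.003], [-0.004, 1.0, 0.005], [0.003, 0.005, -1.0]]
force: [0.6, 0.5, -2.0]
opening: 0.86
```

Run:
```python
from h import *
plan(.467,-.448,.02,180.5,n=5)
for c in ('scene','top'):
    p,d=bot.capture(c); cv2.imwrite(f'pics/{c}2.png',p)
```

```text
pos [ 0.4624 -0.444   0.1909] yaw -179.79 F [ 0.6  0.5 -2. ] open 0.86 t 6.47 dist mm 171.0 turn -0.29 j6 final -134.3
[[0,[-0.9,-0.8,34.2],-0.06],[0,[-0.9,-0.8,34.2],-0.06],[0,[-0.9,-0.8,34.2],-0.06],[0,[-0.9,-0.8,34.2],-0.06],[0,[-0.9,-0.8,34.2],-0.06]]
```

View pics/scene2.png

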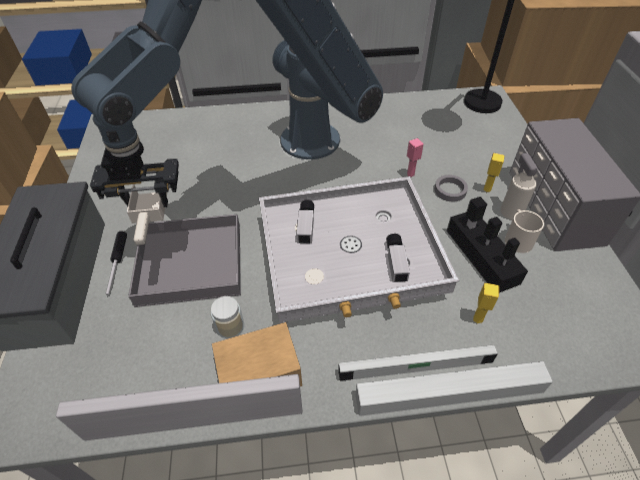

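Emit:
servo_tool:
  increments:
    - [0.5,[-1.5,-1.5,34],0]
    - [0.5,[-1.5,-1,40],0]
    - [0.5,[-1.5,-1,40],0]
    - [0.5,[0,0,40],0]
    - [0.5,[0,0,16],0]

```text
time_s: 7.2
position: [0.4671, -0.4463, 0.0212]
tcp_rot: [[-1.0, -0.005, -0.003], [-0.005, 1.0, 0.005], [0.003, 0.005, -1.0]]
force: [0.6, 0.1, -2.3]
opening: 0.854
```

Emit:
servo_tool:
  increments:
    - [0.5,[0,0,2],0]
    - [0.5,[0,0,0],0]

```text
time_s: 7.45
position: [0.469, -0.4498, 0.023]
tcp_rot: [[-1.0, -0.004, 0.002], [-0.004, 1.0, -0.002], [-0.002, -0.002, -1.0]]
force: [-0.5, -0.0, -1.6]
opening: 0.857
```

Emit:
servo_tool:
  increments:
    - [0.5,[0,0,4],0]
    - [0.5,[0,0,0],0]
    - [0.5,[0,0,0],0]

```text
time_s: 7.82
position: [0.4682, -0.4494, 0.018]
tcp_rot: [[-1.0, -0.004, 0.0], [-0.004, 1.0, -0.001], [-0.0, -0.001, -1.0]]
force: [0.1, -0.2, -2.0]
opening: 0.857
```

Emit:
servo_tool:
  increments:
    - [0.5,[0,0,3],0]
    - [0.5,[0,0,0],0]
    - [0.5,[0,0,0],0]

```text
time_s: 8.2
position: [0.468, -0.4491, 0.0144]
tcp_rot: [[-1.0, -0.004, -0.0], [-0.004, 1.0, 0.0], [0.0, 0.0, -1.0]]
force: [0.4, 0.5, -2.0]
opening: 0.858
```

Emit:
servo_tool:
  increments:
    - [0.5,[0,0,2],0]
    - [0.5,[0,0,0],0]
    - [0.08,[0,0,0],0]
    - [0.08,[0,0,0],0]
    - [0.08,[0,0,0],0]

```text
time_s: 8.82
position: [0.4681, -0.4492, 0.0123]
tcp_rot: [[-1.0, -0.004, -0.0], [-0.004, 1.0, 0.0], [0.0, 0.0, -1.0]]
force: [-0.4, 0.1, 0.3]
opening: 0.916
```

Run:
```python
from h import *
st=bot.read_state(); print(st['position'],st['opening'],st['force'])
p,d=bot.capture('top'); cv2.imwrite('pics/t3.png',p)
p,d=bot.capture('wrist'); cv2.imwrite('pics/w3.png',p)
```

```text
[ 0.46814393 -0.44918135  0.01234865] 0.9158807855515291 [-0.37909195  0.13183892  0.33617465]
```

View pics/t3.png

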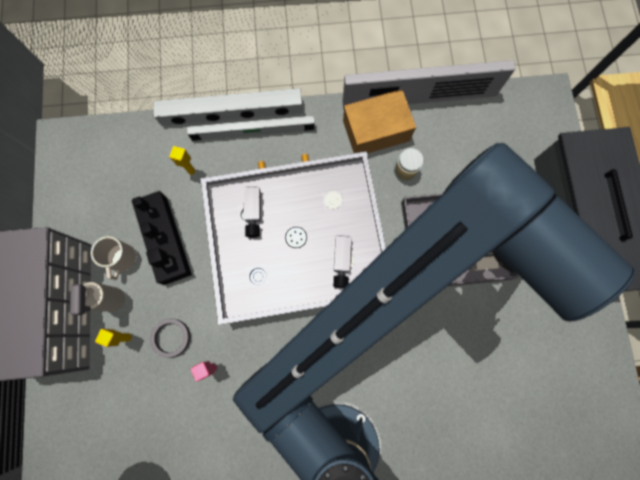

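View pics/w3.png

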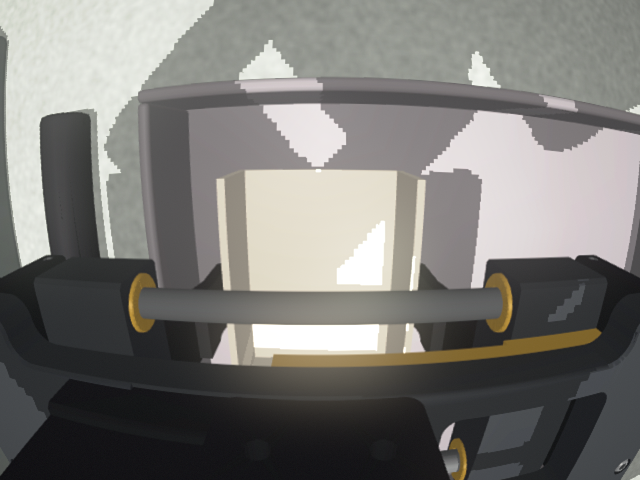

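The scoop lies flat in the tray and is released. I'll go up and across to the first leg.

Emit:
servo_tool:
  increments:
    - [0.08,[0,0,-30],0]
    - [0.08,[0,0,-50],0]
    - [0,[0,0,-50],0]
    - [0,[0,0,-50],0]
    - [0,[0,0,0],0]

```text
time_s: 9.55
position: [0.4702, -0.4518, 0.1978]
tcp_rot: [[-1.0, -0.004, 0.006], [-0.004, 1.0, -0.009], [-0.006, -0.009, -1.0]]
force: [0.2, -0.3, -0.8]
opening: 0.996
```

Run:
```python
from h import *
p,d=bot.capture('top');W=cloud('top',d)
m=(W[...,2]>.088)&(W[...,2]<.105)
for r in rectfit(W,m)[:12]: print(r)
plan(.6136,.1645,.17,176.24,n=12)
```

```text
([344, 76, 166, 68, 2597], array([ 850.8, -338.6]), array([463.5, 156.3]), 89.59, 0.0917)
([548, 144, 9, 30, 100], array([ 678.6, -640.4]), array([ 7. , 76.5]), 88.34, 0.0967)
([400, 148, 23, 22, 338], array([ 718.2, -269.2]), array([58.7, 61.3]), 44.52, 0.0908)
([200, 151, 184, 173, 2356], array([540.7,  57.7]), array([387.8, 447.2]), 4.38, 0.0951)
([244, 186, 16, 50, 699], array([613.6, 164.5]), array([ 39.5, 133.6]), 86.47, 0.0984)
([333, 235, 18, 52, 679], array([459.3, -55.5]), array([ 40.1, 132. ]), 80.86, 0.0992)
([91, 236, 32, 31, 128], array([542. , 544.6]), array([78.5, 77.4]), 43.66, 0.0907)
([70, 258, 6, 21, 80], array([504.3, 627.2]), array([52.8,  8.8]), 0.02, 0.0961)
([95, 283, 16, 27, 84], array([425.6, 546.8]), array([28.2, 65.9]), 83.24, 0.0967)
([68, 324, 7, 27, 90], array([332.4, 626.6]), array([ 8.8, 63.2]), 89.69, 0.0961)
([334, 425, 27, 9, 63], array([ 57.6, -26.2]), array([61.7, 10.6]), 78.47, 0.0961)
pos [ 0.4689 -0.4502  0.1949] yaw -179.76 F [-0.9  0.3  0.2] open 0.998 t 9.6 dist mm 632.0 turn 4.0 j6 final -71.2
[[0,[-12.3,51.2,2.1],0.33],[0,[-12.0,51.2,2.1],0.33],[0,[-11.7,51.3,2.1],0.33],[0,[-11.4,51.4,2.1],0.33],[0,[-11.1,51.4,2.1],0.33],[0,[-10.8,51.5,2.1],0.33],[0,[-10.5,51.6,2.1],0.33],[0,[-10.2,51.6,2.1],0.33],[0,[-9.9,51.7,2.1],0.33],[0,[-9.6,51.7,2.1],0.33],[0,[-9.3,51.8,2.1],0.33],[0,[-9.0,51.9,2.1],0.33]]
```

Run:
```python
from h import *
plan(.462,-.056,.17,170.86,n=8)
```

```text
pos [ 0.4689 -0.4502  0.1949] yaw -179.76 F [-0.9  0.3  0.2] open 0.998 t 9.6 dist mm 395.0 turn 9.38 j6 final -87.8
[[0,[0.7,49.3,3.1],1.17],[0,[1.7,49.3,3.1],1.17],[0,[2.7,49.2,3.1],1.17],[0,[3.7,49.1,3.1],1.17],[0,[4.7,49.1,3.1],1.17],[0,[5.7,48.9,3.1],1.17],[0,[6.7,48.8,3.1],1.17],[0,[7.7,48.7,3.1],1.17]]
```

Emit:
servo_tool:
  increments:
    - [0,[0.5,49.5,3],1]
    - [0,[1.5,49.5,3],1]
    - [0,[2.5,49.5,3],1]
    - [0,[3.5,49,3],1]
    - [0,[4.5,49,3],1]

```text
time_s: 10.22
position: [0.4618, -0.1999, 0.1757]
tcp_rot: [[-0.996, 0.084, -0.003], [0.084, 0.996, 0.003], [0.003, 0.002, -1.0]]
force: [0.3, 0.8, -0.6]
opening: 1.002
```

Emit:
servo_tool:
  increments:
    - [0,[5.5,49,3],1.5]
    - [0,[6.5,49,3],1.5]
    - [0,[7.5,48.5,3],1.4]
    - [0,[0,0,0],0]
    - [0,[0,0,0],0]

```text
time_s: 10.85
position: [0.4595, -0.0545, 0.1677]
tcp_rot: [[-0.987, 0.158, -0.002], [0.158, 0.987, 0.0], [0.002, -0.0, -1.0]]
force: [0.5, -0.4, 0.4]
opening: 0.997
```

Run:
```python
from h import *
plan(.462,-.056,.072,170.86,n=5)
st=bot.read_state()
p,d=bot.capture('wrist'); cv2.imwrite('pics/w4.png',p)
```

```text
pos [ 0.4595 -0.0545  0.1677] yaw 170.89 F [ 0.5 -0.4  0.4] open 0.997 t 10.85 dist mm 95.7 turn 0.03 j6 final -87.8
[[0,[-0.5,-0.2,19.1],0.01],[0,[-0.5,-0.2,19.1],0.01],[0,[-0.5,-0.2,19.1],0.01],[0,[-0.5,-0.2,19.1],0.01],[0,[-0.5,-0.2,19.1],0.01]]
```

View pics/w4.png

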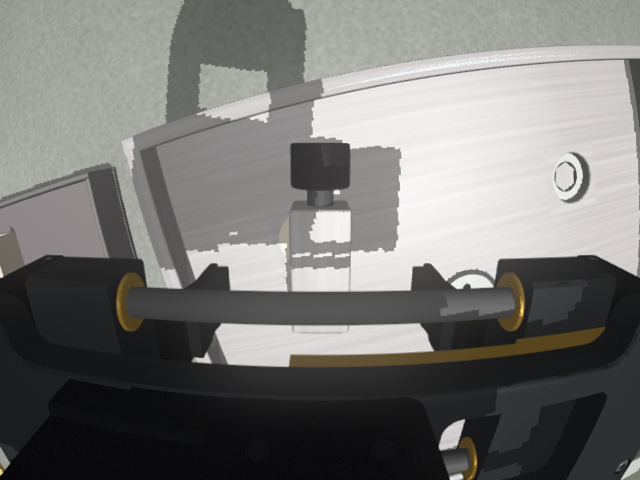

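Leg is centred between the fingers, with a white cap beside it at (284,230). The open screw shows at (571,177).

Emit:
servo_tool:
  increments:
    - [0,[-1,-0.5,25],0]
    - [0,[-1,-0.5,30],0]
    - [0,[0,0,25],0]
    - [0,[0,0,15],0]
    - [0,[0,0,0],0]

```text
time_s: 11.52
position: [0.4611, -0.057, 0.0724]
tcp_rot: [[-0.987, 0.162, -0.002], [0.162, 0.987, 0.001], [0.003, 0.0, -1.0]]
force: [0.5, -0.7, 0.4]
opening: 0.998
```

Emit:
servo_tool:
  increments:
    - [0.7,[0,0,0],0]
    - [0.7,[0,0,0],0]
    - [0.7,[0,0,0],0]
    - [0.7,[0,0,0],0]
    - [0.7,[0,0,0],0]

```text
time_s: 12.15
position: [0.4617, -0.0558, 0.0737]
tcp_rot: [[-0.987, 0.159, 0.0], [0.159, 0.987, -0.0], [-0.0, -0.0, -1.0]]
force: [0.2, 0.5, 0.1]
opening: 0.517
```

Emit:
servo_tool:
  increments:
    - [0.7,[0,0,-15],0]
    - [0.7,[0,0,-30],0]
    - [0.7,[0,0,-35],0]
    - [0.7,[0,0,-35],0]
    - [0.7,[0,0,0],0]

```text
time_s: 12.78
position: [0.463, -0.0562, 0.1904]
tcp_rot: [[-0.987, 0.159, 0.005], [0.159, 0.987, -0.002], [-0.005, -0.001, -1.0]]
force: [0.8, -0.2, -3.8]
opening: 0.453
```

Run:
```python
from h import *
plan(.500,-.292,.18,180.5,n=5)
p,d=bot.capture('wrist'); cv2.imwrite('pics/w5.png',p)
```

```text
pos [ 0.463  -0.0562  0.1904] yaw 170.85 F [ 0.8 -0.2 -3.8] open 0.453 t 12.78 dist mm 238.9 turn -9.65 j6 final -120.8
[[0,[-14.8,-45.4,2.1],-1.93],[0,[-13.3,-45.9,2.1],-1.93],[0,[-11.7,-46.3,2.1],-1.93],[0,[-10.1,-46.6,2.1],-1.93],[0,[-8.6,-47.0,2.1],-1.93]]
```

View pics/w5.png

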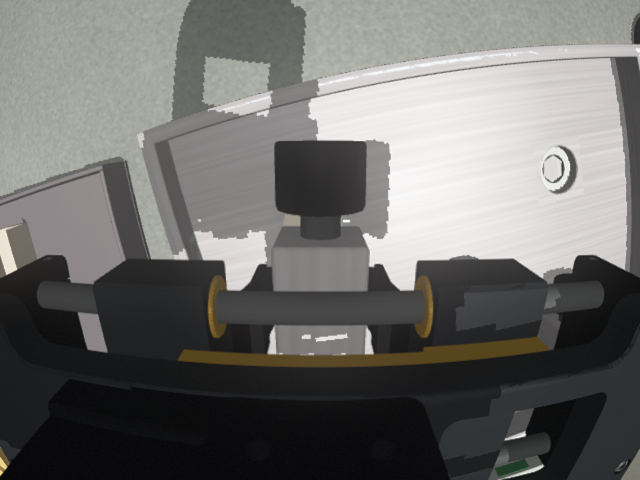

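Emit:
servo_tool:
  increments:
    - [0.7,[-15,-45.5,2],-2]
    - [0.7,[-13,-46,2],-2]
    - [0.7,[-12,-46.5,2],-2]
    - [0.7,[-10,-46.5,2],-2]
    - [0.7,[-9,-47,2],-1.7]

```text
time_s: 13.45
position: [0.4983, -0.2923, 0.1756]
tcp_rot: [[-1.0, -0.01, -0.004], [-0.01, 1.0, 0.004], [0.004, 0.004, -1.0]]
force: [0.9, 1.8, -3.5]
opening: 0.46
```

Emit:
servo_tool:
  increments:
    - [0.7,[0,0,10],0]
    - [0.7,[0,0,0],0]
    - [0.7,[0,0,0],0]

```text
time_s: 13.82
position: [0.4986, -0.29, 0.1674]
tcp_rot: [[-1.0, -0.01, -0.003], [-0.01, 1.0, 0.003], [0.003, 0.003, -1.0]]
force: [0.2, -0.2, -2.9]
opening: 0.459
```

Run:
```python
from h import *
plan(.500,-.292,.0185,180.5,n=5)
```

```text
pos [ 0.4986 -0.29    0.1674] yaw -179.41 F [ 0.2 -0.2 -2.9] open 0.459 t 13.82 dist mm 148.9 turn 0.09 j6 final -120.8
[[0,[-0.3,-0.4,29.8],0.02],[0,[-0.3,-0.4,29.8],0.02],[0,[-0.3,-0.4,29.8],0.02],[0,[-0.3,-0.4,29.8],0.02],[0,[-0.3,-0.4,29.8],0.02]]
```

Emit:
servo_tool:
  increments:
    - [0.7,[-1,-2,40],0]
    - [0.7,[0,0,40],0]
    - [0.7,[0,0,40],0]
    - [0.7,[0,0,20],0]
    - [0.7,[0,0,7],0]

```text
time_s: 14.45
position: [0.4997, -0.2916, 0.0239]
tcp_rot: [[-1.0, -0.011, -0.003], [-0.011, 1.0, 0.003], [0.003, 0.003, -1.0]]
force: [-7.1, 8.2, 41.9]
opening: 0.462
```

Emit:
servo_tool:
  increments:
    - [0.7,[0,0,0],0]
    - [0.7,[0,0,0],0]
    - [0.7,[0,0,0],0]

```text
time_s: 14.82
position: [0.4999, -0.2917, 0.0239]
tcp_rot: [[-1.0, -0.011, -0.002], [-0.011, 1.0, 0.002], [0.002, 0.002, -1.0]]
force: [-3.2, 2.7, 9.8]
opening: 0.453
```

Run:
```python
from h import *
p,d=bot.capture('wrist'); cv2.imwrite('pics/w6.png',p)
p,d=bot.capture('scene'); cv2.imwrite('pics/s6.png',cv2.resize(p[130:330,80:300],None,fx=3.5,fy=3))
```

```text
(no output)
```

View pics/w6.png

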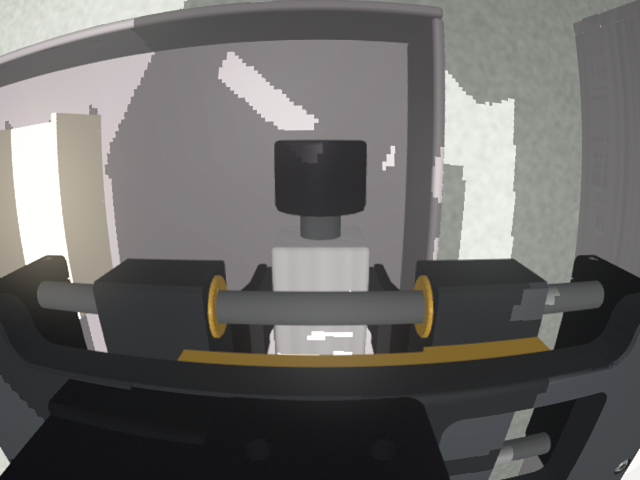

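View pics/s6.png

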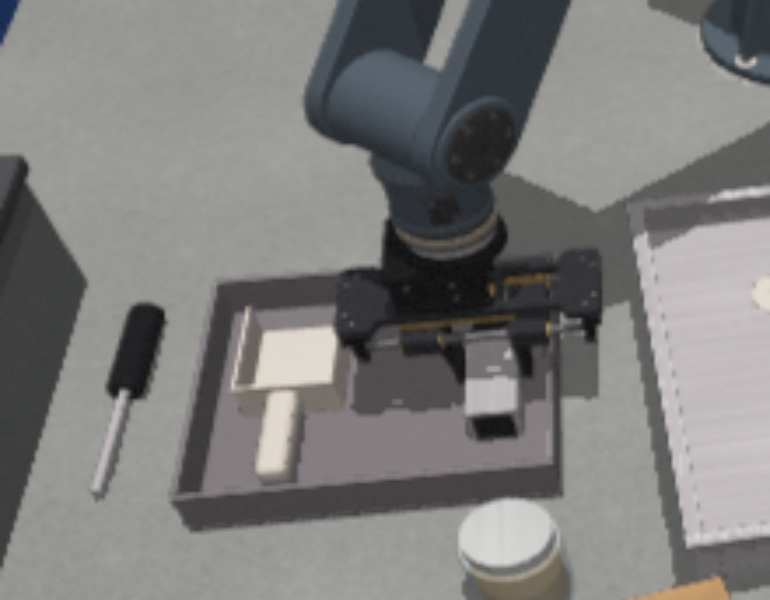

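Emit:
servo_tool:
  increments:
    - [0.38,[0,0,0],0]
    - [0.38,[0,0,0],0]
    - [0.38,[0,0,0],0]
    - [0.38,[0,0,0],0]

```text
time_s: 15.42
position: [0.5007, -0.294, 0.0215]
tcp_rot: [[-1.0, -0.009, 0.0], [-0.009, 1.0, -0.0], [-0.0, -0.0, -1.0]]
force: [0.2, 1.1, -0.4]
opening: 0.612
```

Emit:
servo_tool:
  increments:
    - [0.38,[0,0,-15],0]
    - [0.38,[0,0,-30],0]
    - [0.38,[0,0,-50],0]
    - [0.38,[0,0,-50],0]
    - [0,[0,0,0],0]

```text
time_s: 16.05
position: [0.5031, -0.2961, 0.172]
tcp_rot: [[-1.0, -0.009, 0.008], [-0.009, 1.0, -0.007], [-0.008, -0.007, -1.0]]
force: [0.1, 0.6, 0.2]
opening: 0.67
```

Run:
```python
from h import *
p,d=bot.capture('scene'); cv2.imwrite('pics/s7.png',cv2.resize(p[130:330,80:300],None,fx=3.5,fy=3))
p,d=bot.capture('top'); W=cloud('top',d)
m=(W[...,2]>.088)&(W[...,2]<.105); m[:,:205]=0;m[:,390:]=0
for r in rectfit(W,m)[:12]: print(r)
plan(.6120,.1645,.17,176.4,n=10)
```

```text
([344, 88, 46, 6, 149], array([ 923.9, -173. ]), array([124.7,   7.8]), 86.18, 0.0967)
([344, 93, 46, 51, 1321], array([ 845. , -181.2]), array([121. , 130.4]), 11.53, 0.0906)
([205, 151, 168, 173, 1720], array([540.2,  57.6]), array([388. , 446.3]), 4.23, 0.0949)
([244, 186, 16, 50, 702], array([613.7, 164.6]), array([ 40. , 132.3]), 85.79, 0.0986)
([325, 426, 36, 7, 83], array([ 59.9, -15.9]), array([82.4, 10.9]), 81.13, 0.0965)
pos [ 0.5006 -0.294   0.1676] yaw -179.47 F [-0.1  0.1 -0.3] open 0.744 t 16.15 dist mm 471.8 turn 4.13 j6 final -71.4
[[0,[-11.6,45.7,-0.2],0.41],[0,[-11.2,45.8,-0.2],0.41],[0,[-10.9,45.9,-0.2],0.41],[0,[-10.6,46.0,-0.2],0.41],[0,[-10.2,46.1,-0.2],0.41],[0,[-9.9,46.1,-0.2],0.41],[0,[-9.6,46.2,-0.2],0.41],[0,[-9.2,46.3,-0.2],0.41],[0,[-8.9,46.3,-0.2],0.41],[0,[-8.6,46.4,-0.2],0.41]]
```

View pics/s7.png

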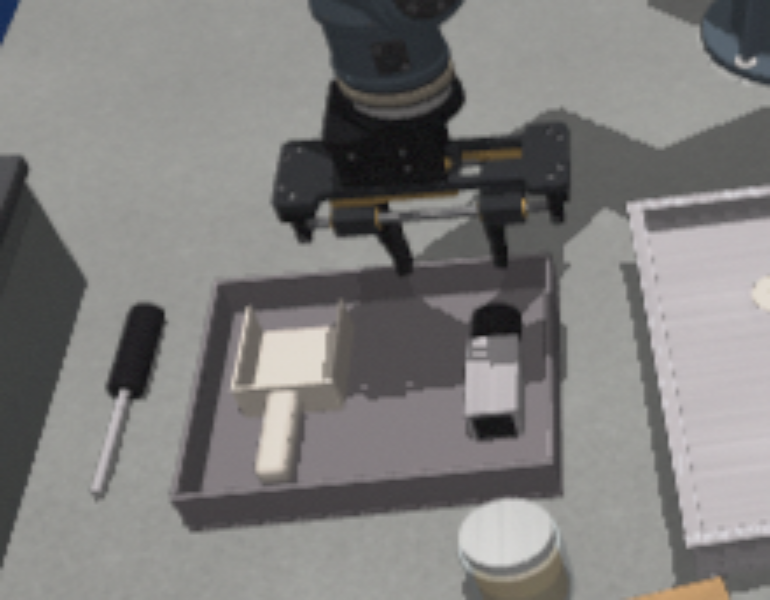

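Scoop and first leg lie flat in the tray; now the second leg at (613,164).

Emit:
servo_tool:
  increments:
    - [0,[-11.5,46,0],0.4]
    - [0,[-11,46,0],0.4]
    - [0,[-11,46,0],0.4]
    - [0,[-10.5,46,0],0.4]
    - [0,[-10,46,0],0.4]

```text
time_s: 16.77
position: [0.5545, -0.0624, 0.1648]
tcp_rot: [[-1.0, 0.026, -0.004], [0.026, 1.0, 0.001], [0.004, 0.001, -1.0]]
force: [0.1, -0.5, -0.0]
opening: 1.002
```

Emit:
servo_tool:
  increments:
    - [0,[-10,46,0],0.4]
    - [0,[-9.5,46,0],0.4]
    - [0,[-9.5,46.5,0],0.4]
    - [0,[-9,46.5,0],0.4]
    - [0,[-8.5,46.5,0],0.5]

```text
time_s: 17.4
position: [0.6101, 0.1667, 0.1644]
tcp_rot: [[-0.998, 0.063, -0.004], [0.063, 0.998, -0.001], [0.004, -0.001, -1.0]]
force: [0.3, 0.5, -0.9]
opening: 1.001
```

Emit:
servo_tool:
  increments:
    - [0,[0,0,0],0]
    - [0,[0,0,0],0]

```text
time_s: 17.65
position: [0.6099, 0.1649, 0.1649]
tcp_rot: [[-0.998, 0.062, -0.004], [0.062, 0.998, -0.001], [0.004, -0.001, -1.0]]
force: [0.1, -0.2, 1.0]
opening: 1.001
```

Run:
```python
from h import *
p,d=bot.capture('wrist'); cv2.imwrite('pics/w7.png',p)
p,d=bot.capture('scene'); cv2.imwrite('pics/s8.png',p)
plan(.6120,.1645,.072,176.3,n=5)
```

```text
pos [0.6104 0.164  0.1656] yaw 176.36 F [-0.3 -0.3  0.5] open 1.0 t 17.75 dist mm 93.6 turn 0.06 j6 final -71.2
[[0,[-0.3,0.1,18.7],0.01],[0,[-0.3,0.1,18.7],0.01],[0,[-0.3,0.1,18.7],0.01],[0,[-0.3,0.1,18.7],0.01],[0,[-0.3,0.1,18.7],0.01]]
```

View pics/w7.png

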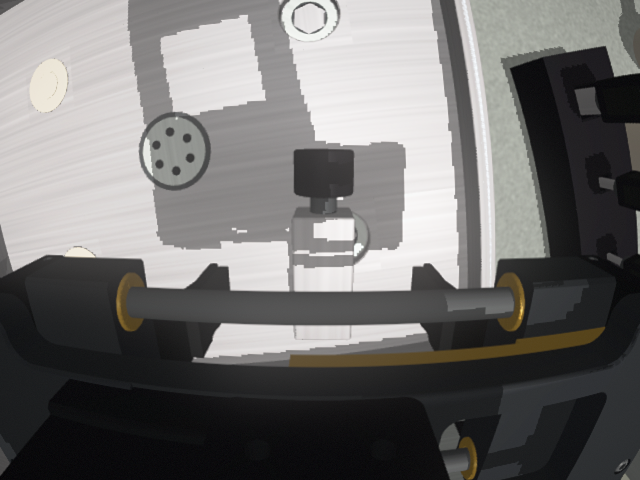

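Emit:
servo_tool:
  increments:
    - [0,[2,0.5,25],0]
    - [0,[0,0,30],0]
    - [0,[0,0,25],0]
    - [0,[0,0,13],0]
    - [0,[0,0,0],0]

```text
time_s: 18.38
position: [0.6087, 0.165, 0.0727]
tcp_rot: [[-0.998, 0.064, -0.002], [0.064, 0.998, -0.0], [0.002, -0.0, -1.0]]
force: [0.1, -0.3, 0.6]
opening: 1.004
```

Emit:
servo_tool:
  increments:
    - [0.7,[0,0,0],0]
    - [0.7,[0,0,0],0]
    - [0.7,[0,0,0],0]
    - [0.7,[0,0,0],0]
    - [0.7,[0,0,0],0]

```text
time_s: 19.0
position: [0.6093, 0.166, 0.0737]
tcp_rot: [[-0.998, 0.062, 0.0], [0.062, 0.998, -0.0], [-0.0, -0.0, -1.0]]
force: [-0.4, 0.1, -0.0]
opening: 0.516
```

Emit:
servo_tool:
  increments:
    - [0.7,[0,0,0],0]
    - [0.7,[0,0,-25],0]
    - [0.7,[0,0,-40],0]
    - [0.7,[0,0,-40],0]
    - [0.7,[0,0,0],0]

```text
time_s: 19.62
position: [0.6115, 0.1662, 0.1814]
tcp_rot: [[-0.998, 0.062, 0.007], [0.062, 0.998, 0.001], [-0.007, 0.001, -1.0]]
force: [-0.2, -0.0, -3.0]
opening: 0.455
```

Run:
```python
from h import *
p,d=bot.capture('scene'); cv2.imwrite('pics/s9.png',cv2.resize(p[130:330,260:480],None,fx=3.5,fy=3))
plan(.500,-.36,.18,180.5,n=11)
```

```text
pos [0.6096 0.166  0.179 ] yaw 176.44 F [ 0.2  0.5 -4.1] open 0.459 t 19.68 dist mm 537.3 turn -4.06 j6 final -126.3
[[0,[7.0,-48.3,-0.1],-0.37],[0,[7.3,-48.3,-0.1],-0.37],[0,[7.6,-48.2,-0.1],-0.37],[0,[7.9,-48.2,-0.1],-0.37],[0,[8.2,-48.1,-0.1],-0.37],[0,[8.5,-48.1,-0.1],-0.37],[0,[8.8,-48.0,-0.1],-0.37],[0,[9.1,-48.0,-0.1],-0.37],[0,[9.5,-47.9,-0.1],-0.37],[0,[9.8,-47.9,-0.1],-0.37],[0,[10.1,-47.8,-0.1],-0.37]]
```

View pics/s9.png

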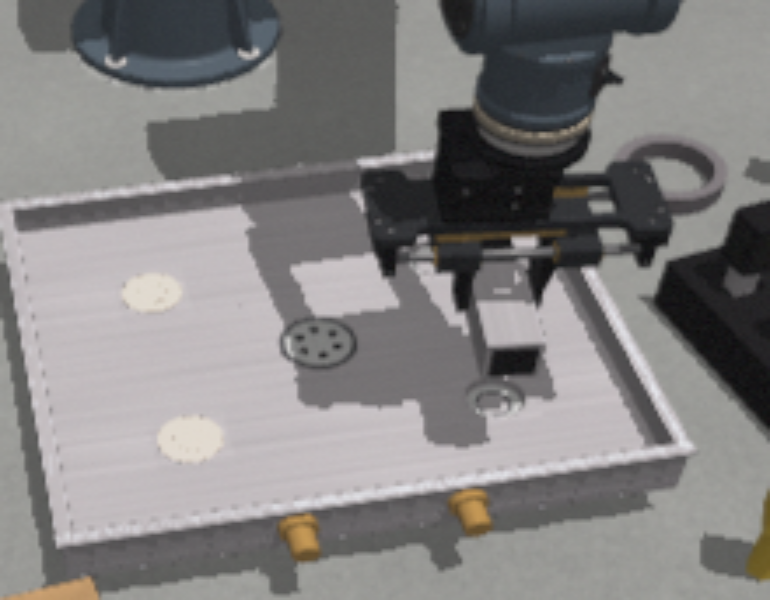

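Emit:
servo_tool:
  increments:
    - [0.7,[7,-48,0],-0.4]
    - [0.7,[7.5,-48,0],-0.4]
    - [0.7,[7.5,-48,0],-0.4]
    - [0.7,[8,-48,0],-0.4]
    - [0.7,[8,-48,0],-0.4]

```text
time_s: 20.3
position: [0.5574, -0.0728, 0.1758]
tcp_rot: [[-1.0, 0.027, -0.005], [0.027, 1.0, 0.002], [0.005, 0.002, -1.0]]
force: [0.4, -0.5, -2.5]
opening: 0.459
```

Emit:
servo_tool:
  increments:
    - [0.7,[8.5,-48,0],-0.4]
    - [0.7,[9,-48,0],-0.4]
    - [0.7,[9,-48,0],-0.3]
    - [0.7,[9.5,-48,0],-0.3]
    - [0.7,[10,-48,0],-0.3]

```text
time_s: 20.92
position: [0.5084, -0.3115, 0.1757]
tcp_rot: [[-1.0, -0.002, -0.004], [-0.002, 1.0, 0.004], [0.004, 0.004, -1.0]]
force: [1.0, 0.0, -3.0]
opening: 0.455
```

Emit:
servo_tool:
  increments:
    - [0.7,[10,-49,0],-0.3]
    - [0.7,[0,0,0],0]
    - [0.7,[0,0,0],0]
    - [0.7,[0,0,0],0]

```text
time_s: 21.42
position: [0.5, -0.3583, 0.1773]
tcp_rot: [[-1.0, -0.009, -0.002], [-0.009, 1.0, 0.003], [0.002, 0.003, -1.0]]
force: [-0.5, -0.5, -2.7]
opening: 0.456
```

Run:
```python
from h import *
plan(.497,-.362,.026,180.5,n=5)
p,d=bot.capture('scene'); cv2.imwrite('pics/s10.png',cv2.resize(p[130:330,80:300],None,fx=3.5,fy=3))
```

```text
pos [ 0.5    -0.3583  0.1773] yaw -179.49 F [-0.5 -0.5 -2.7] open 0.456 t 21.43 dist mm 151.4 turn 0.01 j6 final -126.6
[[0,[0.6,-0.7,30.3],0.0],[0,[0.6,-0.7,30.3],0.0],[0,[0.6,-0.7,30.3],0.0],[0,[0.6,-0.7,30.3],0.0],[0,[0.6,-0.7,30.3],0.0]]
```

View pics/s10.png

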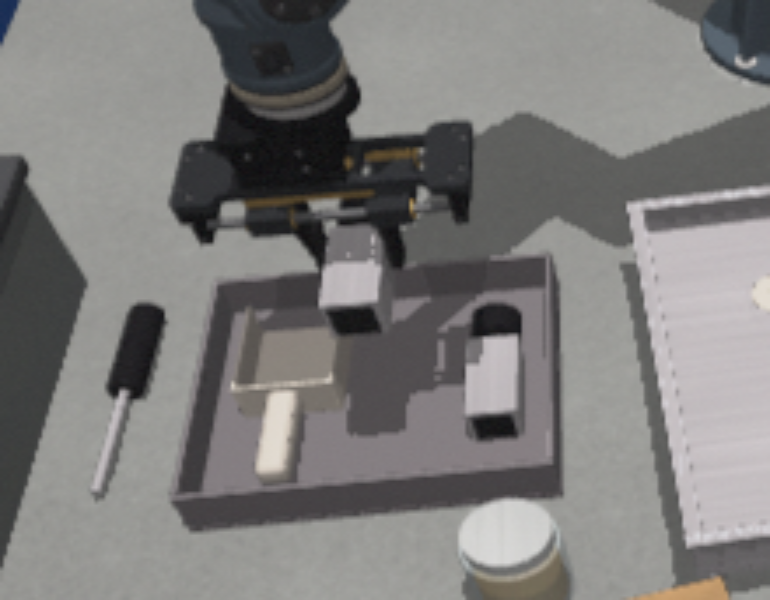

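Emit:
servo_tool:
  increments:
    - [0.7,[1.5,-1.5,40],0]
    - [0.7,[1.5,-1.5,40],0]
    - [0.7,[0,-0.5,35],0]
    - [0.7,[0,0,18],0]
    - [0.7,[0,0,8],0]

```text
time_s: 22.1
position: [0.4977, -0.3631, 0.0369]
tcp_rot: [[-1.0, -0.009, -0.001], [-0.009, 1.0, 0.001], [0.001, 0.001, -1.0]]
force: [-0.5, -0.3, -3.0]
opening: 0.455
```

Emit:
servo_tool:
  increments:
    - [0.7,[0,0,2],0]
    - [0.7,[0,0,2],0]
    - [0.7,[0,0,1],0]

```text
time_s: 22.48
position: [0.4979, -0.3643, 0.0335]
tcp_rot: [[-1.0, -0.008, 0.001], [-0.008, 1.0, -0.001], [-0.001, -0.001, -1.0]]
force: [-0.1, -0.2, -2.6]
opening: 0.458
```

Emit:
servo_tool:
  increments:
    - [0.7,[0,1,2],0]
    - [0.7,[0,0,2],0]
    - [0.7,[0,0,2],0]
    - [0.7,[0,0,0],0]

```text
time_s: 22.98
position: [0.4973, -0.3627, 0.0263]
tcp_rot: [[-1.0, -0.008, -0.0], [-0.008, 1.0, 0.0], [0.0, 0.0, -1.0]]
force: [0.2, -0.2, -2.8]
opening: 0.454
```

Emit:
servo_tool:
  increments:
    - [0.7,[0,0,2],0]
    - [0.7,[0,0,2],0]
    - [0.38,[0,0,0],0]
    - [0.38,[0,0,0],0]
    - [0.38,[0,0,0],0]

```text
time_s: 23.6
position: [0.4977, -0.3631, 0.023]
tcp_rot: [[-1.0, -0.008, 0.001], [-0.008, 1.0, -0.001], [-0.001, -0.001, -1.0]]
force: [0.2, -0.4, -0.1]
opening: 0.608
```

Emit:
servo_tool:
  increments:
    - [0.38,[0,0,0],0]
    - [0.38,[0,0,-25],0]
    - [0.38,[0,0,-40],0]
    - [0.38,[0,0,-50],0]
    - [0.38,[0,0,-50],0]

```text
time_s: 24.22
position: [0.4972, -0.3626, 0.189]
tcp_rot: [[-1.0, -0.008, -0.0], [-0.008, 1.0, 0.0], [0.0, 0.0, -1.0]]
force: [0.0, -0.5, 0.3]
opening: 0.621
```

Run:
```python
from h import *
p,d=bot.capture('scene'); cv2.imwrite('pics/s11.png',p)
W=cloud('scene',d)
plan(.5066,.4016,.26,15.82,n=15)
```

```text
pos [ 0.5004 -0.3656  0.1965] yaw -179.54 F [ 0.6 -0.9  4.3] open 0.618 t 24.27 dist mm 769.9 turn -15.36 j6 final -67.4
[[0,[-0.8,51.1,-4.2],-1.02],[0,[-1.7,51.1,-4.2],-1.02],[0,[-2.7,51.1,-4.2],-1.02],[0,[-3.6,51.0,-4.2],-1.02],[0,[-4.5,51.0,-4.2],-1.02],[0,[-5.4,50.9,-4.2],-1.02],[0,[-6.3,50.8,-4.2],-1.02],[0,[-7.2,50.6,-4.2],-1.02],[0,[-8.1,50.5,-4.2],-1.02],[0,[-9.0,50.4,-4.2],-1.02],[0,[-9.9,50.2,-4.2],-1.02],[0,[-10.8,50.0,-4.2],-1.02],[0,[-11.7,49.8,-4.2],-1.02],[0,[-12.6,49.6,-4.2],-1.02],[0,[-13.5,49.3,-4.2],-1.02]]
```

View pics/s11.png

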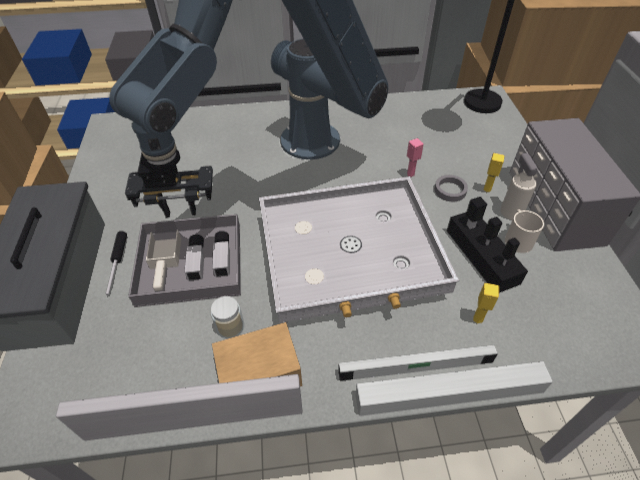

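All three accessories (scoop, two legs) lie in the tray. Holes are at scene (383,217) and (401,262), caps at (303,228) and (314,276).

Driver candidates in the scene view:
- (477,212): in the stand, largest grip at 35 mm
- (492,232): mid driver
- (512,250): small driver
- (414,155): pink look-alike
- (495,165) and (487,303): yellow look-alikes

I choose (477,212). First I'll look at the sockets with the wrist camera.

Run:
```python
from h import *
plan(.55,.18,.15,184.4,n=11)
```

```text
pos [ 0.5004 -0.3656  0.1965] yaw -179.54 F [ 0.6 -0.9  4.3] open 0.618 t 24.27 dist mm 549.9 turn -3.94 j6 final -76.3
[[0,[-4.9,49.6,4.2],-0.36],[0,[-5.2,49.5,4.2],-0.36],[0,[-5.5,49.5,4.2],-0.36],[0,[-5.8,49.5,4.2],-0.36],[0,[-6.1,49.4,4.2],-0.36],[0,[-6.5,49.4,4.2],-0.36],[0,[-6.8,49.3,4.2],-0.36],[0,[-7.1,49.3,4.2],-0.36],[0,[-7.4,49.3,4.2],-0.36],[0,[-7.7,49.2,4.2],-0.36],[0,[-8.0,49.2,4.2],-0.36]]
```

Emit:
servo_tool:
  increments:
    - [0,[-5,50,4],-0.4]
    - [0,[-5,50,4],-0.4]
    - [0,[-5.5,50,4],-0.4]
    - [0,[-6,50,4],-0.4]
    - [0,[-6,50,4],-0.4]

```text
time_s: 24.9
position: [0.5196, -0.1108, 0.1675]
tcp_rot: [[-0.999, -0.042, 0.001], [-0.042, 0.999, -0.0], [-0.001, -0.0, -1.0]]
force: [0.3, -0.9, 0.7]
opening: 0.994
```

Emit:
servo_tool:
  increments:
    - [0,[-6.5,49,4],-0.4]
    - [0,[-7,49,4],-0.4]
    - [0,[-7,49,4],-0.4]
    - [0,[-7.5,49,4],-0.4]
    - [0,[-7.5,49,4],-0.3]

```text
time_s: 25.52
position: [0.5413, 0.136, 0.1475]
tcp_rot: [[-0.997, -0.076, 0.001], [-0.076, 0.997, -0.0], [-0.001, -0.0, -1.0]]
force: [0.5, 1.0, 0.4]
opening: 1.0
```

Emit:
servo_tool:
  increments:
    - [0,[-8,48,4],0]
    - [0,[0,0,0],0]
    - [0,[0,0,0],0]
    - [0,[0,0,0],0]

```text
time_s: 26.02
position: [0.5455, 0.1815, 0.1436]
tcp_rot: [[-0.997, -0.074, -0.0], [-0.074, 0.997, -0.0], [0.0, -0.0, -1.0]]
force: [0.9, -0.6, -0.3]
opening: 0.998
```

```bash
cat >> h.py <<'E'
import pickle
def snap(name):
    st=bot.read_state(); p,d=bot.capture('wrist'); cv2.imwrite(f'pics/{name}.png',p); np.save(f'pics/{name}_d',d); pickle.dump(st,open(f'pics/{name}.pkl','wb')); return st,p,d
E
python3 - <<'E'
from h import *
st,p,d=snap('hole2')
u=wproj([.447,.166,.05],st);print(st['position'],u)
plan(.715,.195,.15,184.4,n=4)
E
```

```text
[0.54550071 0.18154008 0.14359035] [308.94949955  93.21828065]
pos [0.5456 0.1815 0.1437] yaw -175.77 F [-0.4 -0.6  0. ] open 1.004 t 26.07 dist mm 170.0 turn -0.17 j6 final -79.1
[[0,[-42.5,0.3,-1.6],-0.04],[0,[-42.5,0.2,-1.6],-0.04],[0,[-42.5,0.2,-1.6],-0.04],[0,[-42.5,0.2,-1.6],-0.04]]
```

View pics/hole2.png

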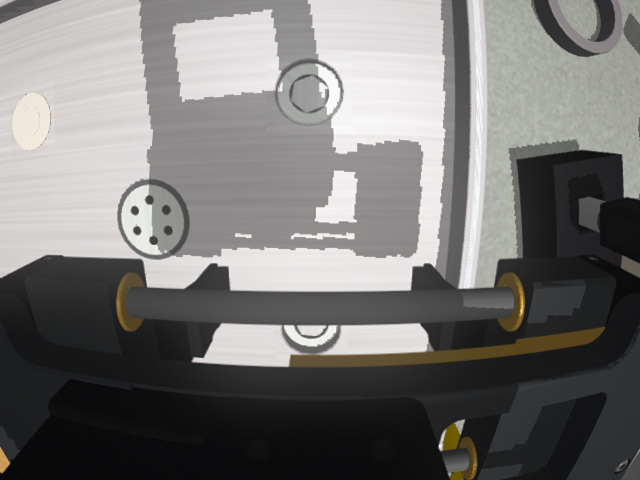

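Emit:
servo_tool:
  increments:
    - [0,[-42.5,0,-1],0]
    - [0,[-42.5,0,-1],0]
    - [0,[-42.5,0,-1],0]
    - [0,[-42.5,0,-1],0]
    - [0,[0,0,0],0]

```text
time_s: 26.7
position: [0.7183, 0.1937, 0.1474]
tcp_rot: [[-0.997, -0.073, 0.003], [-0.073, 0.997, 0.0], [-0.003, -0.0, -1.0]]
force: [-0.3, 0.1, 0.5]
opening: 0.997
```

Emit:
servo_tool:
  increments:
    - [0,[0,0,0],0]
    - [0,[0,0,0],0]

```text
time_s: 26.95
position: [0.7136, 0.1952, 0.1474]
tcp_rot: [[-0.997, -0.075, -0.002], [-0.075, 0.997, -0.0], [0.002, -0.0, -1.0]]
force: [-0.5, -0.0, -0.5]
opening: 0.998
```

```bash
cat >> h.py <<'E'
def wrect(p,st,c,z,half=.03,s=10000,ang=0):
    """patch of plane z about c; rows: +u' down.. image x = pan x rotated by ang, image y = -pan y"""
    n=int(half*s); g=(np.arange(-n,n)+.5)/s
    X,Y=np.meshgrid(g,-g); ca,sa=np.cos(np.radians(ang)),np.sin(np.radians(ang))
    P=np.stack([c[0]+ca*X-sa*Y,c[1]+sa*X+ca*Y,np.full_like(X,z)],-1)
    i=bot.camera_info('wrist');K=i['K'];M=i['mount'];R=st['tcp_rot']
    q=(P-st['position'])@R; cc=(q-M[:3,3])@M[:3,:3]
    r=np.hypot(cc[...,0],cc[...,1]);th=np.arctan2(r,cc[...,2])
    mu=(K[0,2]+K[0,0]*th*cc[...,0]/r).astype(np.float32);mv=(K[1,2]+K[1,1]*th*cc[...,1]/r).astype(np.float32)
    return cv2.remap(p,mu,mv,cv2.INTER_CUBIC)
E
python3 - <<'E'
from h import *
st,p,d=snap('hole1')
o=[]
for nm,c in (('hole1',(.6165,.1788)),('hole2',(.447,.1659))):
    p=cv2.imread(f'pics/{nm}.png');st=pickle.load(open(f'pics/{nm}.pkl','rb'))
    q=wrect(p,st,c,.05,half=.025,s=16000//2,ang=4.36); print(q.shape,st['position'],wproj([*c,.05],st)); o.append(q)
cv2.imwrite('pics/sock.png',np.hstack(o))
E
```

```text
(400, 400, 3) [0.71360654 0.19518817 0.14740233] [307.8831921   96.03174852]
(400, 400, 3) [0.54550071 0.18154008 0.14359035] [308.80324489  93.21145079]
```

View pics/sock.png

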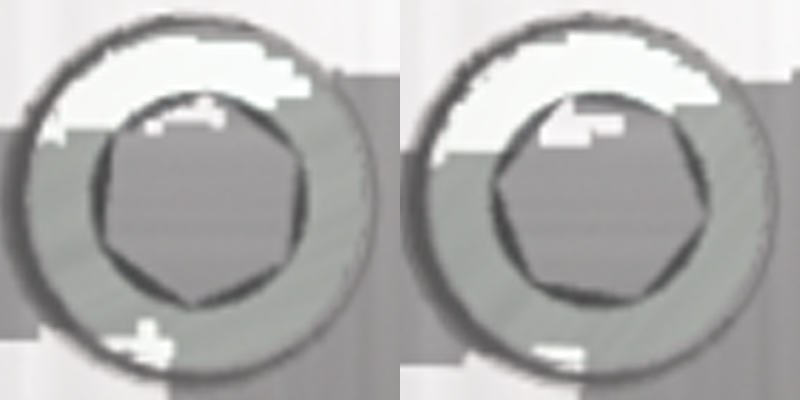

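View pics/hole1.png

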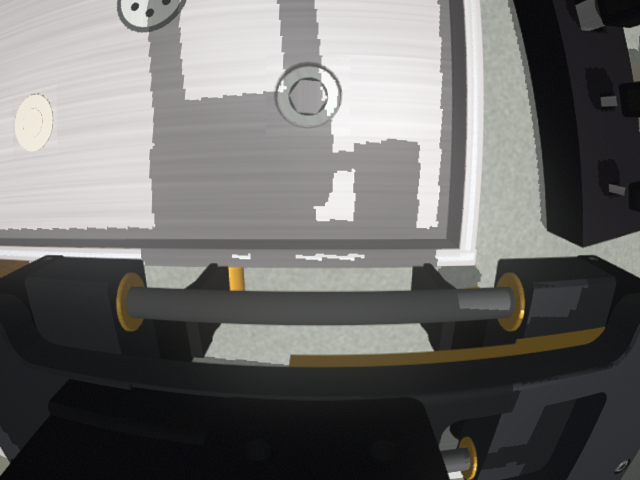

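Both sockets are clear. Screw 1's centre matches the predicted position and its hex flats sit at 55° mod 60 from pan x. Screw 2's flats sit at about 20°. Now I'll look closely at the driver.

Run:
```python
from h import *
plan(.606,.429,.22,195.6,n=6)
```

```text
pos [0.7138 0.1954 0.1476] yaw -175.67 F [-0.7  0.2 -0.2] open 0.998 t 27.0 dist mm 267.3 turn -11.27 j6 final -70.3
[[0,[15.0,40.2,-12.1],-1.88],[0,[13.7,40.6,-12.1],-1.88],[0,[12.3,41.1,-12.1],-1.88],[0,[11.0,41.5,-12.1],-1.88],[0,[9.6,41.8,-12.1],-1.88],[0,[8.2,42.1,-12.1],-1.88]]
```

Emit:
servo_tool:
  increments:
    - [0,[0,0,-50],0]
    - [0,[15,40,-22],-2]
    - [0,[14,40.5,0],-2]
    - [0,[12,41,0],-2]
    - [0,[11,41.5,0],-2]

```text
time_s: 27.62
position: [0.6411, 0.3518, 0.2201]
tcp_rot: [[-0.977, -0.215, -0.0], [-0.215, 0.977, -0.0], [0.0, -0.0, -1.0]]
force: [-0.1, 0.0, -0.1]
opening: 0.999
```

Emit:
servo_tool:
  increments:
    - [0,[9.5,42,0],-2]
    - [0,[8,42,0],-1.3]
    - [0,[0,0,0],0]
    - [0,[0,0,0],0]
    - [0,[0,0,0],0]

```text
time_s: 28.25
position: [0.6068, 0.4271, 0.2197]
tcp_rot: [[-0.963, -0.268, 0.0], [-0.268, 0.963, -0.0], [0.0, -0.0, -1.0]]
force: [-0.2, 0.2, -0.1]
opening: 0.999
```

Run:
```python
from h import *
st,p,d=snap('drv1'); print(st['position'],yaw(st['tcp_rot']))
print(wproj([.5066,.4016,.147],st),wproj([.5066,.4016,.06],st))
print([(x['p'],x['bbox']) for x in bot.find_in('wrist','driver')])
cv2.imwrite('pics/drv1c.png',cv2.resize(p[0:260,220:480],None,fx=2.3,fy=2.3,interpolation=cv2.INTER_CUBIC))
```

```text
[0.60679006 0.42712905 0.21965409] -164.45882959777376
[324.83411926  83.00964336] [323.61301182  98.40406532]
[(0.97, [299.9, 61.7, 352.3, 121.0]), (0.82, [193.2, 327.3, 222.3, 364.5])]
```

View pics/drv1.png

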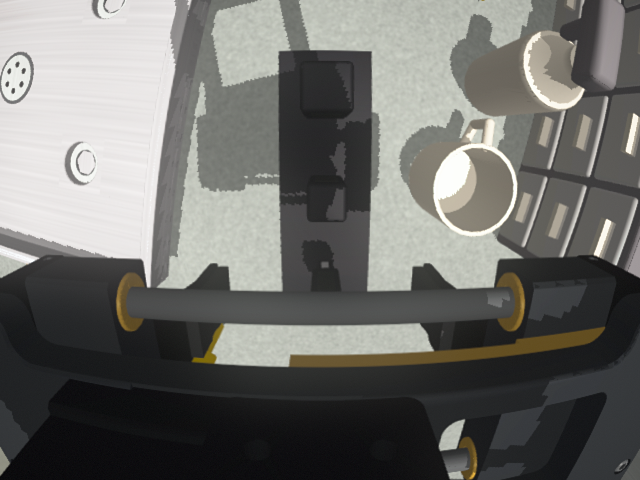

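View pics/drv1c.png

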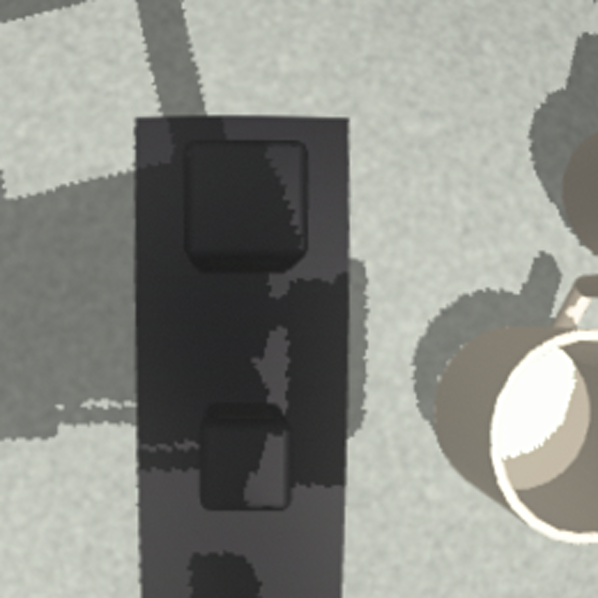

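Run:
```python
from h import *
st=pickle.load(open('pics/drv1.pkl','rb'))
c=w_z(327,85.6,.147,st);print(c, [w_z(220+x/2.3,y/2.3,.147,st).round(4) for x,y in ((185,140),(307,140),(307,250),(185,250))])
plan(c[0],c[1],.22,195.6,n=3)
```

```text
[0.5078513  0.40334796 0.147     ] [array([0.4966, 0.383 , 0.147 ]), array([0.4875, 0.415 , 0.147 ]), array([0.5175, 0.4232, 0.147 ]), array([0.5265, 0.3913, 0.147 ])]
pos [0.6069 0.4271 0.2196] yaw -164.48 F [ 0.2 -0.2 -0.5] open 1.0 t 28.35 dist mm 101.9 turn -0.08 j6 final -67.1
[[0,[33.9,1.2,-0.1],-0.03],[0,[33.9,1.2,-0.1],-0.03],[0,[33.9,1.2,-0.1],-0.03]]
```

Emit:
servo_tool:
  increments:
    - [0,[34,1,0],0]
    - [0,[34,1,0],0]
    - [0,[34,1,0],0]
    - [0,[0,0,0],0]
    - [0,[0,0,0],0]

```text
time_s: 28.98
position: [0.5085, 0.4038, 0.2201]
tcp_rot: [[-0.963, -0.269, 0.002], [-0.269, 0.963, 0.001], [-0.002, 0.0, -1.0]]
force: [0.2, -0.2, -0.2]
opening: 0.997
```

Run:
```python
from h import *
plan(.507,.4028,.094,195.6,n=5)
```

```text
pos [0.5085 0.4038 0.2201] yaw -164.42 F [ 0.2 -0.2 -0.2] open 0.997 t 28.98 dist mm 126.1 turn -0.02 j6 final -67.1
[[0,[0.4,-0.1,25.2],-0.0],[0,[0.4,-0.1,25.2],-0.0],[0,[0.4,-0.1,25.2],-0.0],[0,[0.4,-0.1,25.2],-0.0],[0,[0.4,-0.1,25.2],-0.0]]
```

Emit:
servo_tool:
  increments:
    - [0,[1,-0.5,35],0]
    - [0,[0,0,35],0]
    - [0,[0,0,30],0]
    - [0,[0,0,18],0]
    - [0,[0,0,6],0]

```text
time_s: 29.6
position: [0.5069, 0.403, 0.0944]
tcp_rot: [[-0.963, -0.269, -0.001], [-0.269, 0.963, -0.001], [0.001, -0.0, -1.0]]
force: [-0.7, -0.5, 0.6]
opening: 0.998
```

Emit:
servo_tool:
  increments:
    - [0.5,[0,0,0],0]
    - [0.75,[0,0,0],0]
    - [0.75,[0,0,0],0]
    - [0.75,[0,0,0],0]
    - [0.75,[0,0,0],0]

```text
time_s: 30.22
position: [0.5064, 0.4032, 0.0959]
tcp_rot: [[-0.963, -0.27, 0.0], [-0.27, 0.963, 0.0], [-0.0, 0.0, -1.0]]
force: [-0.0, -0.2, -0.8]
opening: 0.515
```

Emit:
servo_tool:
  increments:
    - [0.75,[0,0,0],0]
    - [0.75,[0,0,0],0]
    - [0.75,[0,0,0],0]

```text
time_s: 30.6
position: [0.5063, 0.4032, 0.0956]
tcp_rot: [[-0.963, -0.269, -0.0], [-0.269, 0.963, 0.0], [0.0, 0.0, -1.0]]
force: [-0.3, -0.0, 0.8]
opening: 0.385
```

Emit:
servo_tool:
  increments:
    - [0.8,[0,0,-10],0]
    - [0.8,[0,0,-20],0]
    - [0.8,[0,0,-30],0]
    - [0.8,[0,0,-40],0]
    - [0.8,[0,0,-40],0]

```text
time_s: 31.22
position: [0.5056, 0.4027, 0.2361]
tcp_rot: [[-0.963, -0.269, -0.002], [-0.269, 0.963, -0.001], [0.002, -0.001, -1.0]]
force: [0.9, 0.3, -4.5]
opening: 0.389
```

Emit:
servo_tool:
  increments:
    - [0.8,[0,0,0],0]
    - [0.8,[0,0,0],0]

```text
time_s: 31.48
position: [0.505, 0.4025, 0.234]
tcp_rot: [[-0.963, -0.27, -0.003], [-0.27, 0.963, -0.002], [0.003, -0.001, -1.0]]
force: [0.3, -0.5, -4.6]
opening: 0.387
```

Run:
```python
from h import *
st,p,d=snap('held'); print(st['position'],yaw(st['tcp_rot']),st['force'],st['opening'])
R=st['tcp_rot']; P=st['position']
for h in (0,.005,.0836): print(h,wproj(P+R@np.array([0,0,.0836-h]),st))
cv2.imwrite('pics/heldc.png',cv2.resize(p[150:300,240:400],None,fx=5,fy=4,interpolation=cv2.INTER_CUBIC))
```

```text
[0.50504729 0.40245153 0.23398161] -164.36505447066787 [ 0.32942788 -0.46161097 -4.57019867] 0.3867459209172384
0 [321.20724057 238.79655757]
0.005 [321.22804176 240.73539191]
0.0836 [321.69843896 285.07894566]
```

View pics/heldc.png

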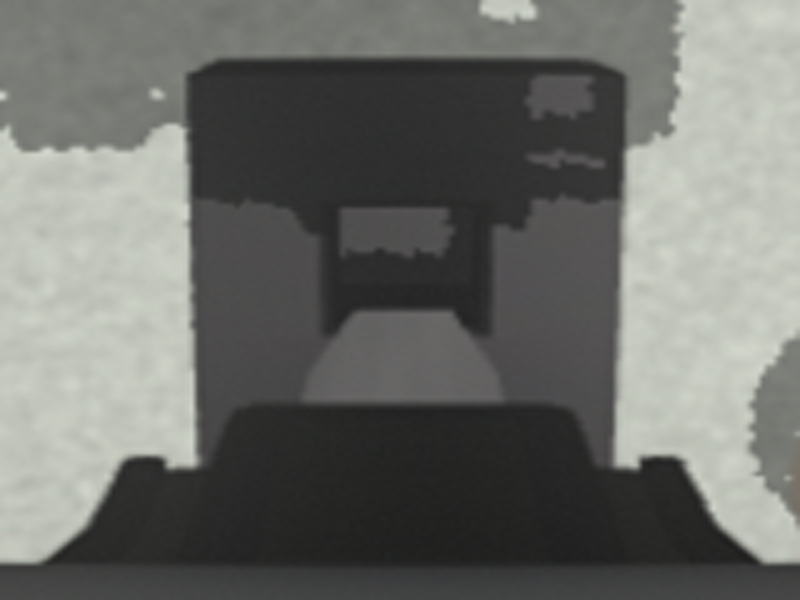

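View pics/held.png

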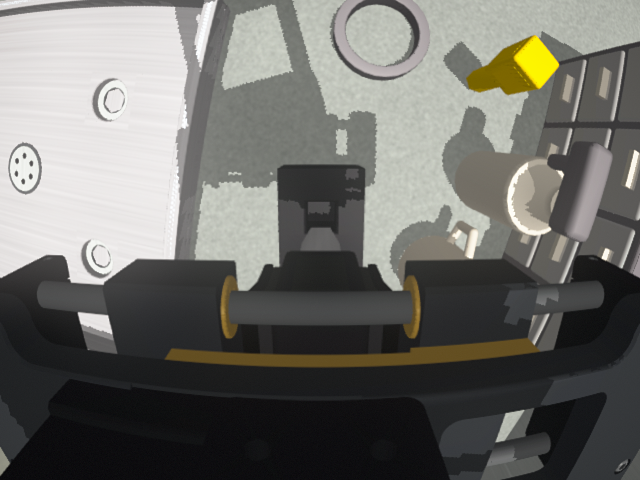

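Run:
```python
from h import *
st=pickle.load(open('pics/held.pkl','rb'));p=cv2.imread('pics/held.png')
R=st['tcp_rot'];P=st['position']
x0,y0,w,h,f=285,215,70,42,11
c=cv2.resize(p[y0:y0+h,x0:x0+w],None,fx=f,fy=f,interpolation=cv2.INTER_CUBIC)
g=cv2.cvtColor(c,cv2.COLOR_BGR2GRAY).astype(float); g=np.clip((g-70)*5,0,255).astype(np.uint8)
out=[]
def hexpts(af,ph): 
    r=af/2/np.cos(np.pi/6); a=np.radians(np.arange(6)*60+30+ph); return np.stack([r*np.cos(a),r*np.sin(a)],1)
for ph in (0,30):
    I=cv2.cvtColor(g,cv2.COLOR_GRAY2BGR)
    for k in range(6):
        L=[]
        for af,z in ((.012,.0836),(.022,.0786),(.022,.0086)):
            q=hexpts(af,ph)[k]; u=wproj(P+R@np.array([q[0],q[1],z]),st); L.append(((u-[x0,y0]+.5)*f).astype(int))
        if hexpts(.022,ph)[k][0]>-.003: cv2.polylines(I,[np.array(L)],False,(0,0,255) ,1)
    out.append(I)
cv2.imwrite('pics/ov.png',cv2.resize(np.hstack(out),(800,240) ) if 0 else np.vstack(out)[:, :])
print(out[0].shape)
cv2.imwrite('pics/ov0.png',cv2.cvtColor(g,cv2.COLOR_GRAY2BGR))
```

```text
(462, 770, 3)
```

View pics/ov0.png

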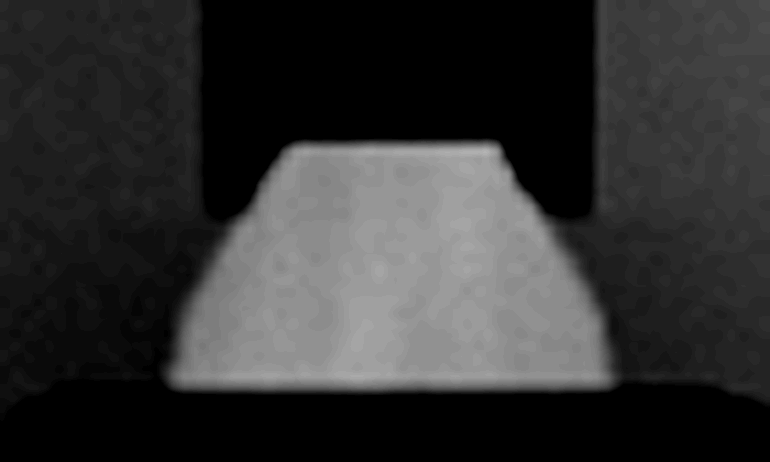

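```bash
python3 -c "
import cv2;i=cv2.imread('pics/ov.png');print(i.shape);cv2.imwrite('pics/ov2.png',cv2.resize(i,(500,600)))"
```

```text
(924, 770, 3)
```

View pics/ov2.png

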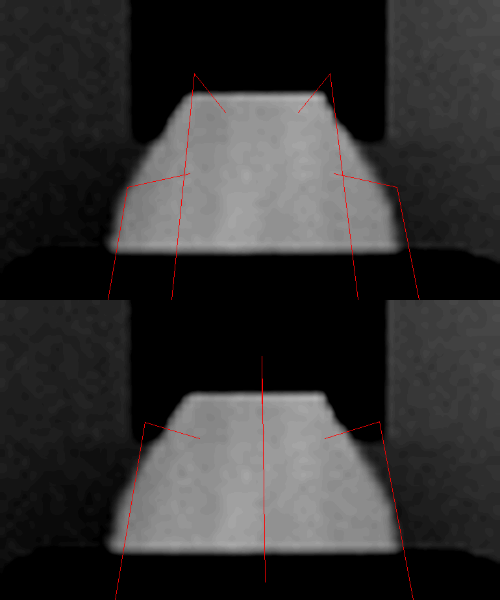

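Run:
```python
from h import *
st=pickle.load(open('pics/held.pkl','rb'))
R=st['tcp_rot'];P=st['position']
for dx in (0,-.001,-.002,-.003):
  print(dx,[wproj(P+R@np.array([dx+.006,s*.00693,.0836]),st).round(1) for s in (-1,1)])
print('meas',[(285+295/11-.5,215+145/11-.5),(285+500/11-.5,227.7)])
```

```text
0 [array([311.1, 230.3]), array([331.4, 230.3])]
-0.001 [array([311.1, 231.7]), array([331.4, 231.7])]
-0.002 [array([311.1, 233.2]), array([331.3, 233.1])]
-0.003 [array([311.1, 234.6]), array([331.3, 234.6])]
meas [(311.3181818181818, 227.6818181818182), (329.95454545454544, 227.7)]
```

The driver is held. The flat edge of its hex shows at 18.6 px wide, perpendicular to tool x, so the hex flats face tool ±x. The shaft axis is about (-1.6, -0.4) mm off the tool axis. Next stop is above screw 1.

```bash
cat >> h.py <<'E'
def tgt(S,a,o=(-1.65,-.4)):
    r=np.radians(a); x=np.array([np.cos(r),np.sin(r)]);y=np.array([np.sin(r),-np.cos(r)])
    return np.array(S)-(o[0]*x+o[1]*y)/1000
E
python3 - <<'E'
from h import *
t=tgt((.6166,.1788),239.5);print(t)
plan(*t,.20,239.5,n=6,half=False)
E
```

```text
[0.61541791 0.17758133]
pos [0.5047 0.4023 0.2332] yaw -164.37 F [-0.5 -0.7 -4.7] open 0.39 t 31.52 dist mm 252.7 turn -43.87 j6 final -133.4
[[0,[-7.7,-41.0,5.5],-7.31],[0,[-2.4,-41.7,5.5],-7.31],[0,[2.9,-41.6,5.5],-7.31],[0,[8.2,-40.9,5.5],-7.31],[0,[13.4,-39.6,5.5],-7.31],[0,[18.3,-37.5,5.5],-7.31]]
```

Emit:
servo_tool:
  increments:
    - [0.8,[-7.5,-41,0],-7.3]
    - [0.8,[-2.5,-41.5,3],-7.3]
    - [0.8,[3,-41.5,8],-7.3]
    - [0.8,[8,-41,8],-7.3]
    - [0.8,[13.5,-39.5,8],-7.3]

```text
time_s: 32.15
position: [0.5973, 0.2147, 0.2057]
tcp_rot: [[-0.611, -0.792, -0.005], [-0.792, 0.611, -0.001], [0.004, 0.003, -1.0]]
force: [-0.1, -0.2, -3.8]
opening: 0.389
```

Emit:
servo_tool:
  increments:
    - [0.8,[18.5,-37.5,6],-7.3]
    - [0.8,[0,0,0],0]
    - [0.8,[0,0,0],0]
    - [0.8,[0,0,0],0]

```text
time_s: 32.65
position: [0.6155, 0.1796, 0.2018]
tcp_rot: [[-0.508, -0.862, -0.002], [-0.862, 0.508, 0.0], [0.001, 0.002, -1.0]]
force: [-0.5, -0.4, -3.4]
opening: 0.389
```

Run:
```python
from h import *
st,p,d=snap('pre1'); 
t=tgt((.6166,.1788),239.5)
plan(*t,.147,239.5,n=3,half=False)
cv2.imwrite('pics/pre1c.png',cv2.resize(p[150:300,240:400],None,fx=5,fy=4,interpolation=cv2.INTER_CUBIC))
```

```text
pos [0.6157 0.1797 0.2022] yaw -120.49 F [-1.   0.3 -3.5] open 0.39 t 32.7 dist mm 55.2 turn 0.01 j6 final -133.4
[[0,[0.7,-0.3,18.4],0.0],[0,[0.7,-0.3,18.4],0.0],[0,[0.7,-0.3,18.4],0.0]]
```

View pics/pre1c.png

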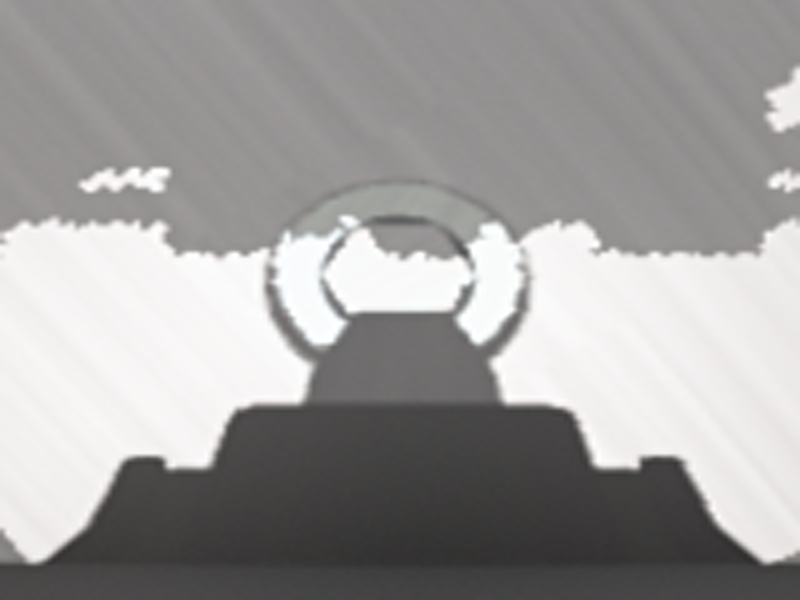

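Socket flats align with the shaft flats in view, and both are centred near column 320. I'll go down.

Emit:
servo_tool:
  increments:
    - [0.8,[2,-1,18],0]
    - [0.8,[0,0,20],0]
    - [0.8,[0,0,15],0]
    - [0.8,[0,0,0],0]
    - [0.8,[0,0,0],0]

```text
time_s: 33.33
position: [0.6169, 0.1767, 0.1502]
tcp_rot: [[-0.508, -0.861, 0.001], [-0.861, 0.508, 0.0], [-0.001, -0.001, -1.0]]
force: [1.2, -0.1, -3.3]
opening: 0.388
```

Run:
```python
from h import *
st,p,d=snap('pre2'); 
t=tgt((.6166,.1788),239.5)
plan(*t,.137,239.5,n=3,half=False)
cv2.imwrite('pics/pre2c.png',cv2.resize(p[150:300,240:400],None,fx=5,fy=4,interpolation=cv2.INTER_CUBIC))
```

```text
pos [0.6172 0.1766 0.1505] yaw -120.55 F [-0.1  1.  -4.2] open 0.388 t 33.38 dist mm 13.6 turn -0.05 j6 final -133.4
[[0,[0.0,0.7,4.5],-0.02],[0,[0.0,0.7,4.5],-0.02],[0,[0.0,0.7,4.5],-0.02]]
```

View pics/pre2c.png

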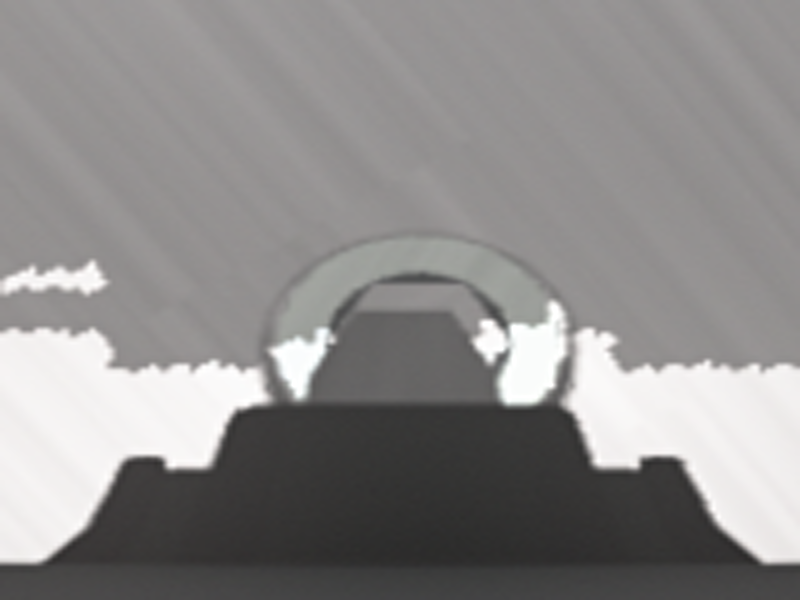

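Emit:
servo_tool:
  increments:
    - [0.8,[0,2,4],0]
    - [0.8,[0,0,4],0]
    - [0.8,[0,0,0],0]
    - [0.8,[0,0,0],0]

```text
time_s: 33.88
position: [0.6147, 0.1773, 0.1415]
tcp_rot: [[-0.509, -0.861, 0.0], [-0.861, 0.509, -0.0], [-0.0, -0.0, -1.0]]
force: [0.1, -0.6, -4.5]
opening: 0.39
```

Run:
```python
from h import *
st,p,d=snap('pre3'); 
t=tgt((.6166,.1788),239.5)
plan(*t,.134,239.5,n=3,half=False)
cv2.imwrite('pics/pre3c.png',cv2.resize(p[150:300,240:400],None,fx=5,fy=4,interpolation=cv2.INTER_CUBIC))
```

```text
pos [0.6148 0.1773 0.1416] yaw -120.57 F [ 0.6 -0.3 -3.5] open 0.388 t 33.92 dist mm 7.6 turn -0.07 j6 final -133.4
[[0,[-0.2,-0.1,2.5],-0.02],[0,[-0.2,-0.1,2.5],-0.02],[0,[-0.2,-0.1,2.5],-0.02]]
```

View pics/pre3c.png

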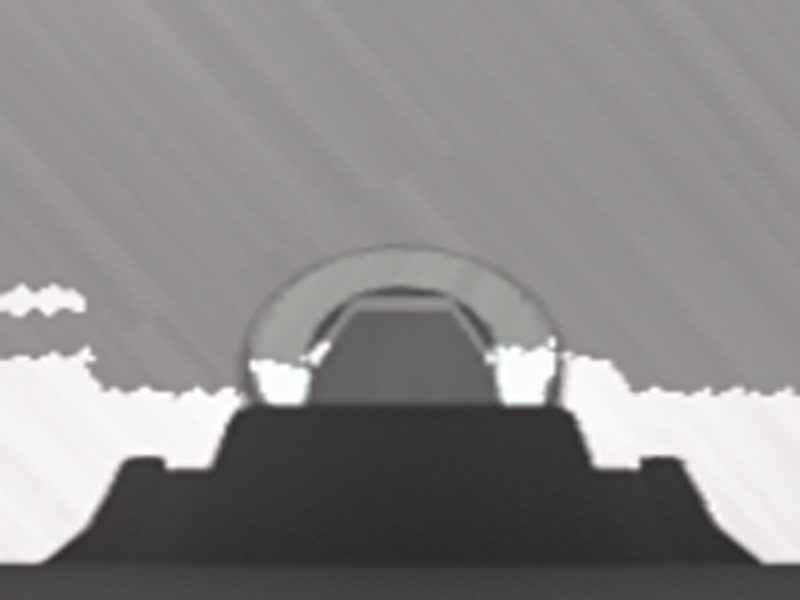

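Emit:
servo_tool:
  increments:
    - [0.8,[-0.5,0,3],0]
    - [0.8,[0,0,3],0]
    - [0.8,[0,0,3],0]
    - [0.8,[0,0,0],0]

```text
time_s: 34.42
position: [0.6146, 0.1777, 0.1321]
tcp_rot: [[-0.509, -0.861, -0.001], [-0.861, 0.509, -0.0], [0.001, 0.001, -1.0]]
force: [-0.5, -0.1, -4.1]
opening: 0.388
```

Emit:
servo_tool:
  increments:
    - [0.8,[0,0,2],0]
    - [0.8,[0,0,2],0]
    - [0.8,[0,0,2],0]
    - [0.8,[0,0,0],0]

```text
time_s: 34.92
position: [0.615, 0.1779, 0.1264]
tcp_rot: [[-0.509, -0.861, 0.0], [-0.861, 0.509, 0.0], [-0.0, 0.0, -1.0]]
force: [0.9, 0.1, -3.8]
opening: 0.387
```

It is entering freely.

Emit:
servo_tool:
  increments:
    - [0.8,[0,0,3],0]
    - [0.8,[0,0,3],0]
    - [0.8,[0,0,3],0]
    - [0.8,[0,0,2],0]
    - [0.8,[0,0,0],0]

```text
time_s: 35.55
position: [0.615, 0.1779, 0.1153]
tcp_rot: [[-0.509, -0.861, 0.0], [-0.861, 0.509, 0.0], [-0.0, 0.0, -1.0]]
force: [0.7, 0.6, -4.3]
opening: 0.39
```

Emit:
servo_tool:
  increments:
    - [0.8,[0,0,2],0]
    - [0.8,[0,0,0],0]
    - [0.8,[0,0,0],0]

```text
time_s: 35.92
position: [0.615, 0.1779, 0.1135]
tcp_rot: [[-0.509, -0.861, 0.0], [-0.861, 0.509, 0.0], [-0.0, -0.0, -1.0]]
force: [0.6, 1.1, -4.8]
opening: 0.386
```

Run:
```python
from h import *
st=bot.read_state(); print(st['position'],st['force'],st['moment'],st['joint_positions'],yaw(st['tcp_rot'])%360)
```

```text
[0.61503606 0.17786669 0.11351148] [ 0.56128362  1.14448469 -4.84696756] [ 0.45614964 -0.19149621  0.01110785] [ 6.14075744e+00  3.88567577e+01  8.50298529e+01  1.23978788e-02
  5.60971456e+01 -1.43295516e+02] 239.42936100866245
```

Seated 20 mm into the socket, so I'll turn clockwise (positive turn), compensating for the axis offset.

Emit:
servo_tool:
  increments:
    - [0.8,[-0.1,0.3,0],10]
    - [0.8,[-0.1,0.3,0],10]
    - [0.8,[-0.1,0.3,0],10]
    - [0.8,[-0.1,0.3,0],10]
    - [0.8,[-0.1,0.3,0],10]

```text
time_s: 36.55
position: [0.6148, 0.1793, 0.1137]
tcp_rot: [[-0.987, -0.159, 0.001], [-0.159, 0.987, -0.0], [-0.001, -0.0, -1.0]]
force: [0.5, 1.1, -4.1]
opening: 0.387
```

```bash
cat >> h.py <<'E'
def rep():
    st=bot.read_state(); R=st['tcp_rot']; a=yaw(R)%360
    print('t',round(st['time_s'],2),'pos',st['position'].round(4),'F',st['force'].round(1),'Ftool',(R.T@st['force']).round(1),'M',st['moment'].round(3),'j6',round(st['joint_positions'][5],1),'yaw',round(a,2),'hex',round((a-4.36)%60,2),'op',round(st['opening'],3),'tau6',st['tau'][5].round(3))
E
python3 -c "
from h import *
rep(); print(tgt((.6166,.1788),yaw(bot.read_state()['tcp_rot'])))"
```

```text
t 36.55 pos [0.6148 0.1793 0.1137] F [ 0.5  1.1 -4.1] Ftool [-0.7  1.   4.1] M [ 0.347 -0.299  0.133] j6 -92.9 yaw 189.15 hex 4.79 op 0.387 tau6 -0.759
[0.61490739 0.17893255]
```

Mz ≈ 0.13 N·m matches the screw's friction, so the screw is turning.

Emit:
servo_tool:
  increments:
    - [0.8,[-0.1,0.3,0],10]
    - [0.8,[-0.1,0.3,0],10]
    - [0.8,[-0.1,0.3,0],10]
    - [0.8,[-0.1,0.3,0],10]
    - [0.8,[-0.1,0.3,0],10]

```text
time_s: 37.17
position: [0.6152, 0.1803, 0.1137]
tcp_rot: [[-0.757, 0.654, 0.0], [0.654, 0.757, -0.001], [-0.001, -0.0, -1.0]]
force: [0.4, 1.3, -3.2]
opening: 0.39
```

Emit:
servo_tool:
  increments:
    - [0.8,[-0.1,0.3,0],10]
    - [0.8,[-0.1,0.3,0],10]
    - [0.8,[-0.1,0.3,0],10]
    - [0.8,[-0.1,0.3,0],10]
    - [0.8,[-0.1,0.3,0],10]

```text
time_s: 37.8
position: [0.6162, 0.1807, 0.1137]
tcp_rot: [[0.015, 1.0, -0.001], [1.0, -0.015, -0.001], [-0.001, -0.001, -1.0]]
force: [-0.8, -0.3, -3.2]
opening: 0.39
```

```bash
python3 -c "
from h import *
rep(); print(tgt((.6166,.1788),yaw(bot.read_state()['tcp_rot'])))"
```

```text
t 37.8 pos [0.6162 0.1807 0.1137] F [-0.8 -0.3 -3.2] Ftool [-0.3 -0.8  3.2] M [0.12  0.086 0.121] j6 7.3 yaw 89.16 hex 24.8 op 0.39 tau6 -0.757
[0.61702426 0.18044393]
```

Emit:
servo_tool:
  increments:
    - [0.8,[-0.1,0.3,0],10]
    - [0.8,[-0.1,0.3,0],10]
    - [0.8,[-0.1,0.3,0],10]
    - [0.8,[-0.1,0.3,0],10]
    - [0.8,[-0.1,0.3,0],10]

```text
time_s: 38.42
position: [0.6171, 0.1802, 0.1137]
tcp_rot: [[0.776, 0.631, -0.001], [0.631, -0.776, 0.0], [-0.001, -0.001, -1.0]]
force: [-0.1, 2.0, -1.9]
opening: 0.387
```

Emit:
servo_tool:
  increments:
    - [0.8,[-0.1,0.3,0],10]
    - [0.8,[-0.1,0.3,0],10]
    - [0.8,[-0.1,0.3,0],8]
    - [0.8,[0,0,0],0]

```text
time_s: 38.92
position: [0.6173, 0.1796, 0.1137]
tcp_rot: [[0.98, 0.2, -0.001], [0.2, -0.98, 0.001], [-0.001, -0.001, -1.0]]
force: [-0.1, 3.1, -2.1]
opening: 0.392
```

```bash
python3 -c "
from h import *
rep(); print(tgt((.6166,.1788),yaw(bot.read_state()['tcp_rot'])))"
```

```text
t 38.92 pos [0.6173 0.1796 0.1137] F [-0.1  3.1 -2.1] Ftool [ 0.6 -3.1  2.1] M [0.72  0.343 0.052] j6 84.7 yaw 11.51 hex 7.15 op 0.392 tau6 0.239
[0.61829664 0.17873735]
```

Emit:
servo_tool:
  increments:
    - [0.8,[0.3,0.7,0],3]
    - [0.8,[0,0.1,0],3]
    - [0.8,[0,0.1,0],3]
    - [0.8,[0,0,0],0]

```text
time_s: 39.42
position: [0.6175, 0.1792, 0.1137]
tcp_rot: [[0.999, 0.045, -0.002], [0.045, -0.999, 0.002], [-0.002, -0.002, -1.0]]
force: [-0.7, 4.8, -1.0]
opening: 0.385
```

```bash
python3 -c "
from h import *
rep(); print(tgt((.6166,.1788),yaw(bot.read_state()['tcp_rot'])))"
```

```text
t 39.42 pos [0.6175 0.1792 0.1137] F [-0.7  4.8 -1. ] Ftool [-0.5 -4.8  1. ] M [1.254 0.532 0.018] j6 93.6 yaw 2.55 hex 58.19 op 0.385 tau6 0.082
[0.61826618 0.17847391]
```

Emit:
servo_tool:
  increments:
    - [0.8,[0,-0.6,0],0]
    - [0.8,[0,-0.6,0],0]
    - [0.8,[0,0,0],0]

```text
time_s: 39.8
position: [0.6176, 0.1794, 0.1136]
tcp_rot: [[0.999, 0.043, -0.002], [0.043, -0.999, 0.0], [-0.002, -0.0, -1.0]]
force: [-2.8, 4.2, 0.4]
opening: 0.39
```

```bash
python3 -c "
from h import *
rep()"
```

```text
t 39.8 pos [0.6176 0.1794 0.1136] F [-2.8  4.2  0.4] Ftool [-2.6 -4.3 -0.4] M [0.955 0.948 0.028] j6 93.8 yaw 2.48 hex 58.12 op 0.39 tau6 0.059
```

Emit:
servo_tool:
  increments:
    - [0.8,[0,0,0],3]
    - [0.8,[0,0,0],3]

```text
time_s: 40.05
position: [0.6176, 0.1793, 0.1136]
tcp_rot: [[0.998, -0.063, -0.002], [-0.063, -0.998, -0.0], [-0.002, 0.0, -1.0]]
force: [-3.4, 4.8, -0.3]
opening: 0.387
```

```bash
python3 -c "
from h import *
rep()"
```

```text
t 40.05 pos [0.6176 0.1793 0.1136] F [-3.4  4.8 -0.3] Ftool [-3.6 -4.6  0.3] M [0.924 0.944 0.113] j6 99.9 yaw 356.39 hex 52.03 op 0.387 tau6 -0.149
```

Emit:
servo_tool:
  increments:
    - [0.8,[0,0,0],3]
    - [0.8,[0,0,0],3]

```text
time_s: 40.3
position: [0.6176, 0.1792, 0.1136]
tcp_rot: [[0.986, -0.167, -0.002], [-0.167, -0.986, -0.0], [-0.002, 0.001, -1.0]]
force: [-3.5, 3.8, -0.3]
opening: 0.388
```

```bash
python3 -c "
from h import *
rep()"
```

```text
t 40.3 pos [0.6176 0.1792 0.1136] F [-3.5  3.8 -0.3] Ftool [-4.1 -3.1  0.3] M [0.813 0.947 0.176] j6 105.9 yaw 350.39 hex 46.03 op 0.388 tau6 -0.147
```

Emit:
servo_tool:
  increments:
    - [0.8,[0,0,0],3]
    - [0.8,[0,0,0],3]

```text
time_s: 40.55
position: [0.6176, 0.1791, 0.1136]
tcp_rot: [[0.963, -0.269, -0.002], [-0.269, -0.963, -0.0], [-0.002, 0.001, -1.0]]
force: [-3.3, 3.4, 0.9]
opening: 0.391
```

```bash
python3 -c "
from h import *
rep()"
```

```text
t 40.55 pos [0.6176 0.1791 0.1136] F [-3.3  3.4  0.9] Ftool [-4.1 -2.4 -0.9] M [0.836 0.951 0.092] j6 111.9 yaw 344.39 hex 40.03 op 0.391 tau6 -0.146
```

Emit:
servo_tool:
  increments:
    - [0.8,[-0.1,0.3,0],10]
    - [0.8,[-0.1,0.3,0],10]
    - [0.8,[-0.1,0.2,0],8]

```text
time_s: 40.92
position: [0.6172, 0.1785, 0.1136]
tcp_rot: [[0.722, -0.692, -0.001], [-0.692, -0.722, -0.0], [-0.001, 0.001, -1.0]]
force: [-2.9, 3.8, -0.3]
opening: 0.392
```

```bash
python3 -c "
from h import *
rep()"
```

```text
t 40.92 pos [0.6172 0.1785 0.1136] F [-2.9  3.8 -0.3] Ftool [-4.7 -0.7  0.3] M [0.937 0.802 0.155] j6 140.0 yaw 316.21 hex 11.85 op 0.392 tau6 -0.54
```

Emit:
servo_tool:
  increments:
    - [0.8,[0,0.1,0],4]
    - [0.8,[0,0.1,0],4]
    - [0.8,[0,0,0],0]

```text
time_s: 41.3
position: [0.6171, 0.1784, 0.1135]
tcp_rot: [[0.622, -0.783, -0.001], [-0.783, -0.622, -0.0], [-0.001, 0.001, -1.0]]
force: [-3.5, 2.9, 0.7]
opening: 0.391
```

```bash
python3 -c "
from h import *
rep()"
```

```text
t 41.3 pos [0.6171 0.1784 0.1135] F [-3.5  2.9  0.7] Ftool [-4.4  0.9 -0.7] M [0.843 0.877 0.03 ] j6 147.7 yaw 308.5 hex 4.14 op 0.391 tau6 0.143
```

Emit:
servo_tool:
  increments:
    - [0.8,[0,0,0],3]
    - [0.8,[0,0,0],0]

```text
time_s: 41.55
position: [0.6171, 0.1784, 0.1135]
tcp_rot: [[0.581, -0.814, -0.001], [-0.814, -0.581, -0.0], [-0.0, 0.001, -1.0]]
force: [-3.0, 3.2, -0.3]
opening: 0.388
```

```bash
python3 -c "
from h import *
rep()"
```

```text
t 41.55 pos [0.6171 0.1784 0.1135] F [-3.   3.2 -0.3] Ftool [-4.4  0.6  0.3] M [0.802 1.033 0.115] j6 150.7 yaw 305.53 hex 1.17 op 0.388 tau6 0.114
```

Emit:
servo_tool:
  increments:
    - [0.8,[0,0,0],3]
    - [0.8,[0,0,0],0]

```text
time_s: 41.8
position: [0.6171, 0.1784, 0.1135]
tcp_rot: [[0.538, -0.843, -0.001], [-0.843, -0.538, -0.0], [-0.0, 0.001, -1.0]]
force: [-4.4, 3.1, 1.2]
opening: 0.386
```

```bash
python3 -c "
from h import *
rep()"
```

```text
t 41.8 pos [0.6171 0.1784 0.1135] F [-4.4  3.1  1.2] Ftool [-4.9  2.  -1.2] M [0.677 1.129 0.045] j6 153.7 yaw 302.54 hex 58.18 op 0.386 tau6 0.118
```

Emit:
servo_tool:
  increments:
    - [0.8,[0,0,0],2]
    - [0.8,[0,0,0],0]

```text
time_s: 42.05
position: [0.6171, 0.1784, 0.1134]
tcp_rot: [[0.507, -0.862, -0.001], [-0.862, -0.507, -0.0], [-0.0, 0.001, -1.0]]
force: [-4.4, 2.7, 0.6]
opening: 0.389
```

```bash
python3 -c "
from h import *
rep()"
```

```text
t 42.05 pos [0.6171 0.1784 0.1134] F [-4.4  2.7  0.6] Ftool [-4.6  2.5 -0.6] M [0.649 1.28  0.034] j6 155.7 yaw 300.45 hex 56.09 op 0.389 tau6 0.104
```

Emit:
servo_tool:
  increments:
    - [0.8,[0,0,0],2]
    - [0.8,[0,0,0],0]

```text
time_s: 42.3
position: [0.617, 0.1783, 0.1135]
tcp_rot: [[0.476, -0.879, -0.001], [-0.879, -0.476, -0.0], [-0.0, 0.002, -1.0]]
force: [-4.3, 1.9, 1.6]
opening: 0.391
```

```bash
python3 -c "
from h import *
rep()"
```

```text
t 42.3 pos [0.617  0.1783 0.1135] F [-4.3  1.9  1.6] Ftool [-3.7  2.9 -1.6] M [0.681 1.285 0.079] j6 157.7 yaw 298.45 hex 54.09 op 0.391 tau6 0.101
```

Emit:
servo_tool:
  increments:
    - [0.8,[0,0,0],2]
    - [0.8,[0,0,0],0]

```text
time_s: 42.55
position: [0.617, 0.1783, 0.1134]
tcp_rot: [[0.445, -0.895, -0.002], [-0.895, -0.445, -0.001], [-0.0, 0.002, -1.0]]
force: [-4.8, 2.5, 2.1]
opening: 0.389
```

```bash
python3 -c "
from h import *
rep()"
```

```text
t 42.55 pos [0.617  0.1783 0.1134] F [-4.8  2.5  2.1] Ftool [-4.4  3.1 -2. ] M [0.67  1.285 0.05 ] j6 159.7 yaw 296.45 hex 52.09 op 0.389 tau6 0.102
```

No stop yet and j6 is near its limit, so I'll regrasp: open, look, turn back 90°, close.

Emit:
servo_tool:
  increments:
    - [0,[0,0,0],0]
    - [0,[0,0,0],0]
    - [0,[0,0,0],0]
    - [0,[0,0,0],0]

```text
time_s: 43.05
position: [0.6183, 0.1784, 0.1137]
tcp_rot: [[0.445, -0.896, 0.001], [-0.896, -0.445, -0.0], [0.001, -0.001, -1.0]]
force: [0.1, 0.6, -0.1]
opening: 0.757
```

```bash
python3 -c "
from h import *
rep()
st,p,d=snap('rel1')
cv2.imwrite('pics/rel1c.png',cv2.resize(p[130:300,220:420],None,fx=4,fy=3.5,interpolation=cv2.INTER_CUBIC))
p,d=bot.capture('scene');cv2.imwrite('pics/rel1s.png',cv2.resize(p[150:310,300:500],None,fx=4,fy=3.7))"
```

```text
t 43.05 pos [0.6183 0.1784 0.1137] F [ 0.1  0.6 -0.1] Ftool [-0.4 -0.3  0.1] M [ 0.053  0.113 -0.019] j6 159.8 yaw 296.43 hex 52.07 op 0.757 tau6 -0.0
```

View pics/rel1c.png

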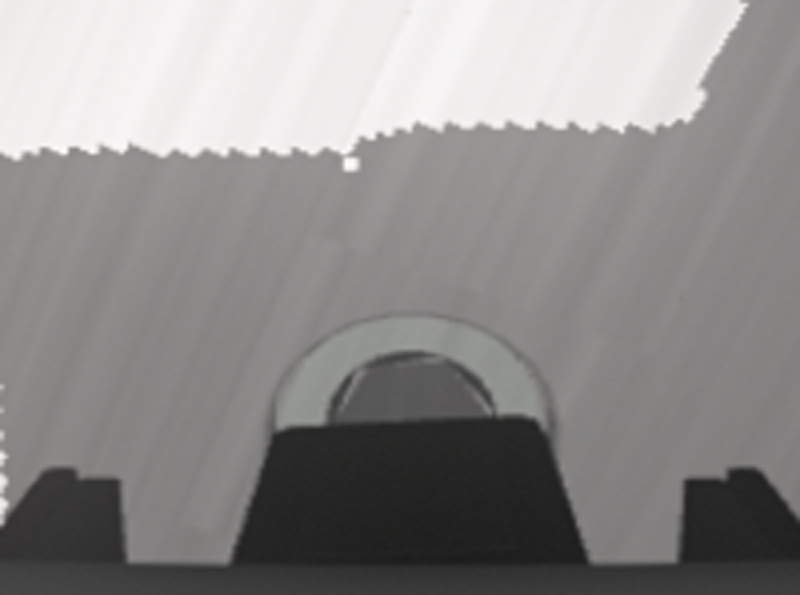

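View pics/rel1s.png

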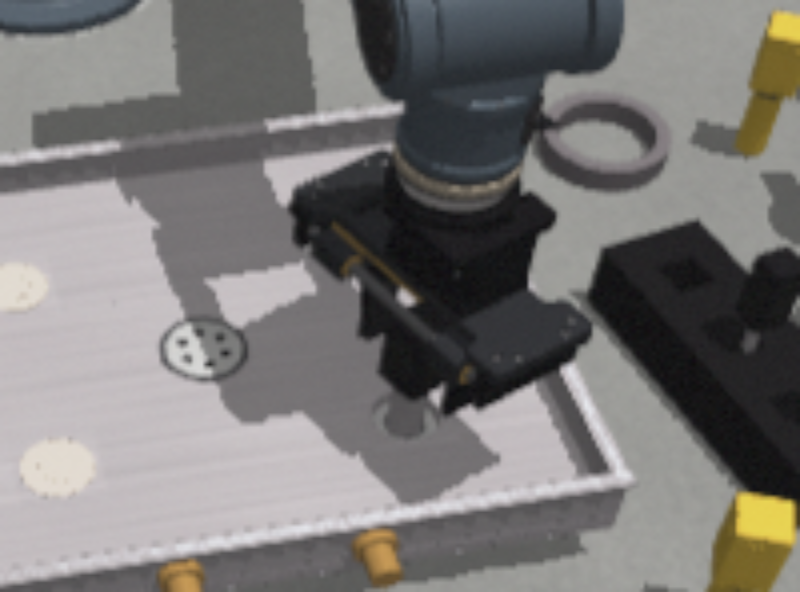

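```bash
python3 -c "
from h import *
st=pickle.load(open('pics/rel1.pkl','rb'));p=cv2.imread('pics/rel1.png')
q=wrect(p,st,(.6166,.1788),.05,half=.025,s=16000,ang=4.36)
q=cv2.convertScaleAbs(q,alpha=1.8,beta=-60)
cv2.imwrite('pics/rel1r.png',cv2.resize(q,(600,600)))"
```

```text
(no output)
```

View pics/rel1r.png

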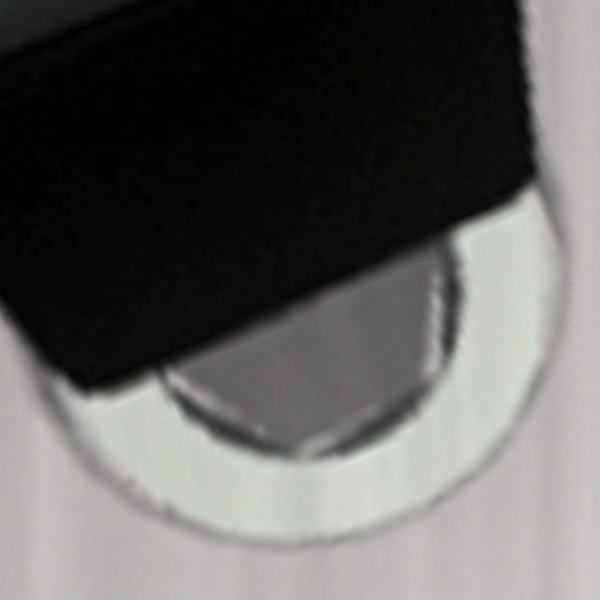

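The socket's flats now read 0±1° against pan x, consistent with being home. I'll regrasp 90° back and press gently to confirm the stop.

Emit:
servo_tool:
  increments:
    - [0,[0,0,0],-10.5]
    - [0,[0,0,0],-10.5]
    - [0,[0,0,0],-10.5]
    - [0,[0,0,0],-10.5]
    - [0,[0,0,0],-10.5]

```text
time_s: 43.78
position: [0.6178, 0.1786, 0.1136]
tcp_rot: [[0.983, -0.186, 0.0], [-0.186, -0.983, -0.0], [0.0, 0.0, -1.0]]
force: [0.5, -0.7, 0.3]
opening: 0.999
```

Emit:
servo_tool:
  increments:
    - [0,[0,0,0],-10.5]
    - [0,[0,0,0],-10.5]
    - [0,[0,0,0],-10.5]
    - [0,[0,0,0],-9]
    - [0,[0,0,0],0]

```text
time_s: 44.4
position: [0.6177, 0.1786, 0.1135]
tcp_rot: [[0.872, 0.49, 0.0], [0.49, -0.872, -0.0], [0.0, 0.0, -1.0]]
force: [0.2, -0.8, -0.7]
opening: 1.001
```

Emit:
servo_tool:
  increments:
    - [0.8,[0,0,0],0]
    - [0.8,[0,0,0],0]
    - [0.8,[0,0,0],0]
    - [0.8,[0,0,0],0]
    - [0.8,[0,0,0],0]

```text
time_s: 45.02
position: [0.6177, 0.1786, 0.1136]
tcp_rot: [[0.871, 0.491, 0.0], [0.491, -0.871, -0.0], [0.0, 0.0, -1.0]]
force: [0.8, 0.3, 0.4]
opening: 0.516
```

Emit:
servo_tool:
  increments:
    - [0.8,[0,0,0],0]
    - [0.8,[0,0,0],0]
    - [0.8,[0,0,0],0]

```text
time_s: 45.4
position: [0.6172, 0.1793, 0.1134]
tcp_rot: [[0.871, 0.491, -0.001], [0.491, -0.871, 0.001], [-0.0, -0.001, -1.0]]
force: [-1.1, 2.2, -0.5]
opening: 0.388
```

```bash
python3 -c "
from h import *
rep()
st,p,d=snap('rg1')
cv2.imwrite('pics/rg1c.png',cv2.resize(p[130:300,220:420],None,fx=4,fy=3.5,interpolation=cv2.INTER_CUBIC))
"
```

```text
t 45.4 pos [0.6172 0.1793 0.1134] F [-1.1  2.2 -0.5] Ftool [ 0.1 -2.4  0.5] M [0.668 0.377 0.003] j6 66.8 yaw 29.42 hex 25.06 op 0.388 tau6 0.012
```

View pics/rg1c.png

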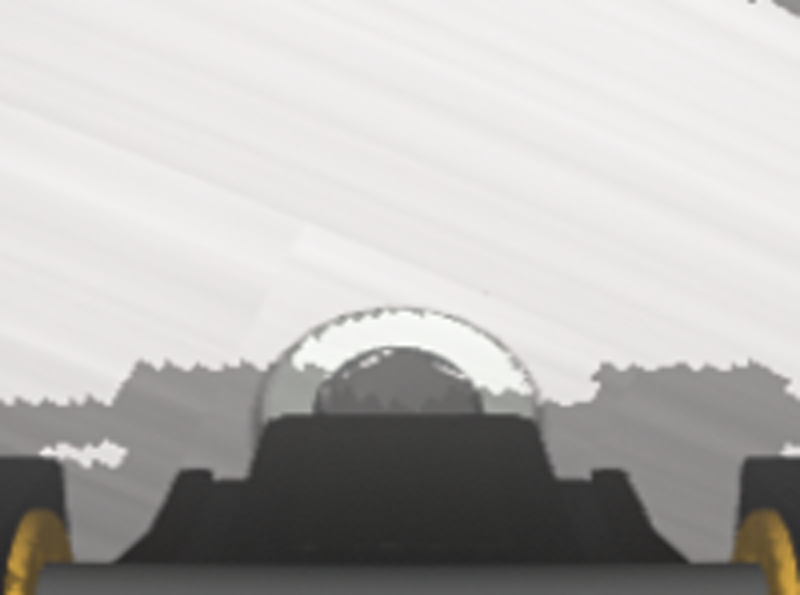

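Emit:
servo_tool:
  increments:
    - [0.8,[0,0,0],2]
    - [0.8,[0,0,0],2]

```text
time_s: 45.7
position: [0.6172, 0.1793, 0.1134]
tcp_rot: [[0.904, 0.427, -0.001], [0.427, -0.904, 0.001], [-0.0, -0.001, -1.0]]
force: [-1.3, 5.1, -1.2]
opening: 0.386
```

```bash
python3 -c "
from h import *
rep()"
```

```text
t 45.7 pos [0.6172 0.1793 0.1134] F [-1.3  5.1 -1.2] Ftool [ 1.  -5.1  1.2] M [1.17  0.502 0.154] j6 70.9 yaw 25.3 hex 20.94 op 0.386 tau6 -0.06
```

Emit:
servo_tool:
  increments:
    - [0.8,[0,0,0],2]
    - [0.8,[0,0,0],2]

```text
time_s: 45.95
position: [0.6171, 0.1793, 0.1134]
tcp_rot: [[0.931, 0.365, -0.001], [0.365, -0.931, 0.001], [-0.001, -0.001, -1.0]]
force: [-1.6, 5.6, -1.3]
opening: 0.386
```

```bash
python3 -c "
from h import *
rep()"
```

```text
t 45.95 pos [0.6171 0.1793 0.1134] F [-1.6  5.6 -1.3] Ftool [ 0.6 -5.8  1.3] M [1.228 0.569 0.64 ] j6 74.8 yaw 21.41 hex 17.05 op 0.386 tau6 0.474
```

Mz rose to 0.64 N·m at the stop, so screw 1 is home. I'll relieve the torque and lift out.

Emit:
servo_tool:
  increments:
    - [0.8,[0,0,0],-4]
    - [0.8,[0,0,0],-4]
    - [0.8,[0,0,-5],0]
    - [0.8,[0,0,-10],0]
    - [0.8,[0,0,-10],0]

```text
time_s: 46.58
position: [0.6175, 0.1774, 0.1385]
tcp_rot: [[0.871, 0.491, -0.001], [0.491, -0.871, -0.003], [-0.002, 0.002, -1.0]]
force: [-0.4, -0.2, -3.1]
opening: 0.389
```

```bash
python3 -c "
from h import *
rep()"
```

```text
t 46.58 pos [0.6175 0.1774 0.1385] F [-0.4 -0.2 -3.1] Ftool [-0.4 -0.   3.1] M [-0.092  0.146 -0.028] j6 66.8 yaw 29.42 hex 25.06 op 0.389 tau6 0.005
```

Emit:
servo_tool:
  increments:
    - [0.8,[0,0,-10],0]
    - [0.8,[0,0,-20],0]
    - [0.8,[0,0,-20],0]
    - [0.8,[0,0,0],0]
    - [0.8,[0,0,0],0]

```text
time_s: 47.2
position: [0.6171, 0.1779, 0.1881]
tcp_rot: [[0.871, 0.491, -0.001], [0.491, -0.871, -0.001], [-0.001, 0.0, -1.0]]
force: [0.1, 0.0, -4.3]
opening: 0.389
```

Run:
```python
from h import *
rep()
st,p,d=snap('out1')
cv2.imwrite('pics/out1c.png',cv2.resize(p[150:300,240:400],None,fx=5,fy=4,interpolation=cv2.INTER_CUBIC))
q=wrect(p,st,(.6166,.1788),.05,half=.025,s=16000,ang=4.36)
cv2.imwrite('pics/out1r.png',cv2.resize(q,(500,500)))
```

```text
t 47.2 pos [0.6171 0.1779 0.1881] F [ 0.1  0.  -4.3] Ftool [0.1 0.  4.3] M [-0.064  0.148 -0.032] j6 66.8 yaw 29.41 hex 25.05 op 0.389 tau6 0.002
```

View pics/out1c.png

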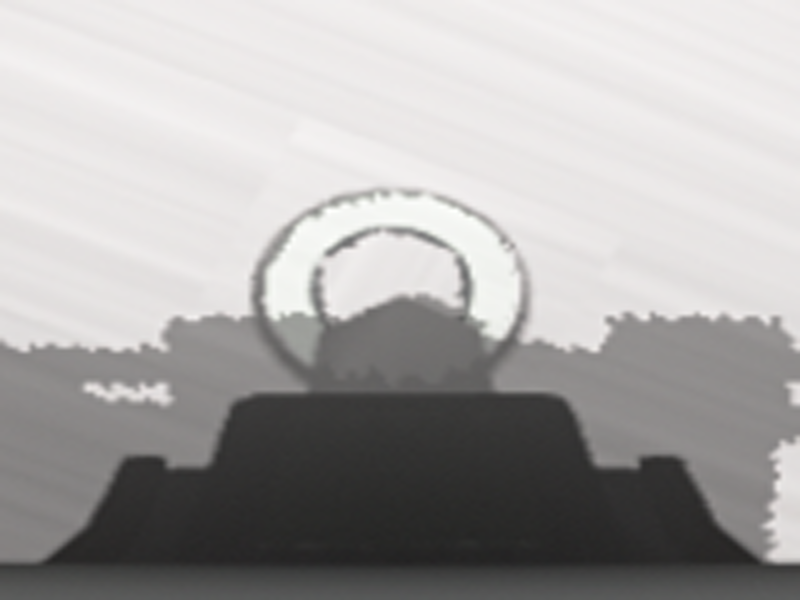

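View pics/out1r.png

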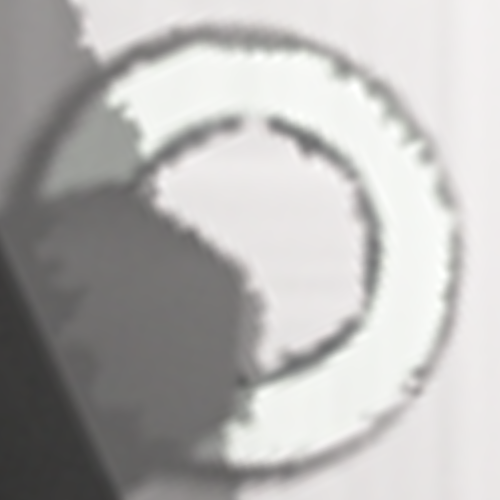

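Run:
```python
from h import *
st=pickle.load(open('pics/out1.pkl','rb'));R=st['tcp_rot'];P=st['position']
for dx in (0,.001,.002,-.001): print(dx,wproj(P+R@np.array([dx+.0127,0,.0825]),st),wproj(P+R@np.array([dx+.017,0,.0875-.075]),st))
print('grip bottom meas row',150+395/4)
p=cv2.imread('pics/out1.png');x0,y0=285,210
g=cv2.cvtColor(p[y0:y0+45,x0:x0+70],cv2.COLOR_BGR2GRAY).astype(float); g=np.clip((g-60)*3,0,255).astype(np.uint8)
cv2.imwrite('pics/o1.png',cv2.resize(g,None,fx=11,fy=11,interpolation=cv2.INTER_CUBIC))
st=pickle.load(open('pics/held.pkl','rb'));R=st['tcp_rot'];P=st['position']
print('held',[wproj(P+R@np.array([dx+.017,0,.0836-.075]),st) for dx in (0,-.0016)],150+405/4)
```

```text
0 [318.99949205 221.5677819 ] [318.59456352 244.01828923]
0.001 [318.99723099 220.12182674] [318.59063039 242.05435688]
0.002 [318.99497669 218.67341117] [318.58671347 240.08457443]
-0.001 [319.00175977 223.01123923] [318.59851245 245.9762883 ]
grip bottom meas row 248.75
held [array([318.5639348 , 246.25716334]), array([318.57051927, 249.44687537])] 251.25
```

View pics/o1.png

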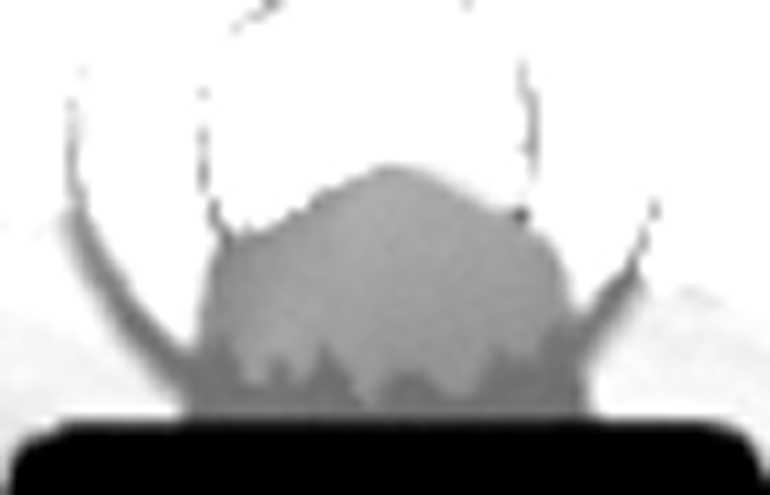

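Run:
```python
from h import *
for n in ('held','out1'):
    st=pickle.load(open(f'pics/{n}.pkl','rb'));R=st['tcp_rot'];P=st['position']
    print(n,np.abs(R.T@R-np.eye(3)).max())
    for v in ([0,0,.0836],[.0127,0,.0825],[.011,0,.0786],[.017,0,.0086]): print(v,wproj(P+R@np.array(v),st))
M=bot.camera_info('wrist')['mount'];print(M)
```

```text
held 2.220446049250313e-16
[0, 0, 0.0836] [319.03299547 239.27841577]
[0.0127, 0, 0.0825] [318.99949205 221.5677819 ]
[0.011, 0, 0.0786] [318.98733515 225.32816872]
[0.017, 0, 0.0086] [318.5639348  246.25716334]
out1 2.220446049250313e-16
[0, 0, 0.0836] [319.03299547 239.27841577]
[0.0127, 0, 0.0825] [318.99949205 221.5677819 ]
[0.011, 0, 0.0786] [318.98733515 225.32816872]
[0.017, 0, 0.0086] [318.5639348  246.25716334]
[[-8.78157919e-04 -9.69029673e-01 -2.46942748e-01  6.72118623e-02]
 [ 9.99999613e-01 -8.61933729e-04 -1.73798260e-04  7.57567098e-04]
 [-4.44326123e-05 -2.46942805e-01  9.69030056e-01 -1.62623525e-01]
 [ 0.00000000e+00  0.00000000e+00  0.00000000e+00  1.00000000e+00]]
```

```bash
for i in 1 2; do python3 - <<'E'
from h import *
for k in range(3): print(bot.camera_info('wrist')['mount'][:3,3], bot.camera_info('top')['t'])
E
done
```

```text
[ 0.06721186  0.00075757 -0.16262353] [0.04198729 0.51897008 1.1178885 ]
[ 0.06721186  0.00075757 -0.16262353] [0.04198729 0.51897008 1.1178885 ]
[ 0.06721186  0.00075757 -0.16262353] [0.04198729 0.51897008 1.1178885 ]
[ 0.06721186  0.00075757 -0.16262353] [0.04198729 0.51897008 1.1178885 ]
[ 0.06721186  0.00075757 -0.16262353] [0.04198729 0.51897008 1.1178885 ]
[ 0.06721186  0.00075757 -0.16262353] [0.04198729 0.51897008 1.1178885 ]
```

Run:
```python
from h import *
ref=cv2.cvtColor(cv2.imread('pics/wrist0.png'),cv2.COLOR_BGR2GRAY).astype(np.float32)
for n in ('w4','hole1','held','pre3','rel1','rg1','out1'):
    g=cv2.cvtColor(cv2.imread(f'pics/{n}.png'),cv2.COLOR_BGR2GRAY).astype(np.float32)
    print(n,cv2.phaseCorrelate(ref[370:470,20:430],g[370:470,20:430]))
```

```text
w4 ((-0.0027832884807423852, -0.021686988398080587), 0.9178082367225929)
hole1 ((0.03166283097306177, -0.006136783312470584), 0.9266860336727566)
held ((0.03984125597858679, -0.018416765963287673), 0.8955344989564684)
pre3 ((0.014104502146011555, 0.02776729330901162), 0.8600195769910459)
rel1 ((-0.03756051563581764, -0.05176425619983149), 0.820886801790308)
rg1 ((0.0834157150974022, -0.044995031966827526), 0.7365120133647213)
out1 ((0.055703370839722766, 0.02596540896739441), 0.8610696707831489)
```

Run:
```python
from h import *
t=tgt((.4466,.1664),234.8,(-1.5,-.5));print(t)
st=bot.read_state();P=st['position'];R=st['tcp_rot']
D=np.append(t,.19)-P; n=20; turn=-(234.8-yaw(R)); cy=np.radians(yaw(R))
for i in range(n):
    d=D/n*1000;c,s=np.cos(cy),np.sin(cy);print([round(c*d[0]+s*d[1],1),round(s*d[0]-c*d[1],1)],round(turn/n,2),end=' ')
    cy-=np.radians(turn/n)
```

```text
[0.44532678 0.1654625 ]
[np.float64(-7.8), np.float64(-3.7)] -10.27 [np.float64(-7.0), np.float64(-5.0)] -10.27 [np.float64(-6.0), np.float64(-6.2)] -10.27 [np.float64(-4.8), np.float64(-7.1)] -10.27 [np.float64(-3.5), np.float64(-7.9)] -10.27 [np.float64(-2.0), np.float64(-8.4)] -10.27 [np.float64(-0.5), np.float64(-8.6)] -10.27 [np.float64(1.1), np.float64(-8.5)] -10.27 [np.float64(2.6), np.float64(-8.2)] -10.27 [np.float64(4.0), np.float64(-7.6)] -10.27 [np.float64(5.3), np.float64(-6.8)] -10.27 [np.float64(6.4), np.float64(-5.7)] -10.27 [np.float64(7.3), np.float64(-4.5)] -10.27 [np.float64(8.0), np.float64(-3.1)] -10.27 [np.float64(8.4), np.float64(-1.6)] -10.27 [np.float64(8.6), np.float64(-0.1)] -10.27 [np.float64(8.5), np.float64(1.4)] -10.27 [np.float64(8.1), np.float64(2.9)] -10.27 [np.float64(7.4), np.float64(4.3)] -10.27 [np.float64(6.6), np.float64(5.6)] -10.27
```

Emit:
servo_tool:
  increments:
    - [0.8,[-39,-18.4,0],-10.2]
    - [0.8,[-35,-25,0],-10.2]
    - [0.8,[-30,-31,0],-10.2]
    - [0.8,[-24,-36,0],-10.2]
    - [0.8,[0,0,0],-10.2]

```text
time_s: 47.88
position: [0.4393, 0.1662, 0.1873]
tcp_rot: [[0.159, 0.987, -0.009], [0.987, -0.159, -0.001], [-0.003, -0.008, -1.0]]
force: [-0.4, -0.1, -3.5]
opening: 0.39
```

Emit:
servo_tool:
  increments:
    - [0.8,[0,0,0],-10.3]
    - [0.8,[0,0,0],-10.3]
    - [0.8,[0,0,0],-10.3]
    - [0.8,[0,0,0],-10.3]
    - [0.8,[0,0,0],-10.3]

```text
time_s: 48.5
position: [0.445, 0.1664, 0.1879]
tcp_rot: [[-0.673, 0.74, -0.001], [0.74, 0.673, -0.001], [0.001, -0.002, -1.0]]
force: [0.5, 0.2, -4.5]
opening: 0.387
```

Emit:
servo_tool:
  increments:
    - [0.8,[0,0,0],-10.3]
    - [0.8,[0,0,0],-10.3]
    - [0.8,[0,0,0],-10.3]
    - [0.8,[0,0,0],-10.3]
    - [0.8,[0,0,0],-10.3]

```text
time_s: 49.12
position: [0.445, 0.1664, 0.1879]
tcp_rot: [[-0.998, -0.066, -0.002], [-0.066, 0.998, -0.001], [0.002, -0.0, -1.0]]
force: [-0.0, -0.3, -3.6]
opening: 0.391
```

Emit:
servo_tool:
  increments:
    - [0.8,[0,0,0],-10.3]
    - [0.8,[0,0,0],-10.3]
    - [0.8,[0,0,0],-10.3]
    - [0.8,[0,0,0],-10.3]
    - [0.8,[0,0,0],-10.3]

```text
time_s: 49.75
position: [0.445, 0.1664, 0.1879]
tcp_rot: [[-0.57, -0.822, -0.002], [-0.822, 0.57, -0.001], [0.001, 0.001, -1.0]]
force: [0.0, -1.3, -3.6]
opening: 0.391
```

Run:
```python
from h import *
rep()
t=tgt((.4466,.1664),234.8,(-1.5,-.5))
plan(*t,.16,234.8,n=3,half=False)
```

```text
t 49.75 pos [0.445  0.1664 0.1879] F [ 0.  -1.3 -3.6] Ftool [ 1.  -0.7  3.6] M [ 0.039  0.044 -0.007] j6 -138.3 yaw 235.28 hex 50.92 op 0.391 tau6 0.947
pos [0.445  0.1664 0.1879] yaw -124.72 F [ 0.  -1.3 -3.6] open 0.391 t 49.75 dist mm 27.9 turn 0.48 j6 final -124.4
[[0,[0.2,-0.3,9.3],0.16],[0,[0.2,-0.3,9.3],0.16],[0,[0.2,-0.3,9.3],0.16]]
```

Emit:
servo_tool:
  increments:
    - [0.8,[0.5,-0.8,15],0.5]
    - [0.8,[0,0,15],0]
    - [0.8,[0,0,9],0]
    - [0.8,[0,0,0],0]
    - [0.8,[0,0,0],0]

```text
time_s: 50.38
position: [0.4462, 0.1658, 0.1498]
tcp_rot: [[-0.582, -0.814, 0.001], [-0.814, 0.582, -0.0], [-0.0, -0.0, -1.0]]
force: [-0.3, 0.4, -4.1]
opening: 0.386
```

Run:
```python
from h import *
rep()
st,p,d=snap('in2')
t=tgt((.4466,.1664),234.8,(-1.5,-.5))
plan(*t,.146,234.8,n=1,half=False)
cv2.imwrite('pics/in2c.png',cv2.resize(p[150:300,240:400],None,fx=5,fy=4,interpolation=cv2.INTER_CUBIC))
```

```text
t 50.38 pos [0.4462 0.1658 0.1498] F [-0.3  0.4 -4.1] Ftool [-0.2  0.5  4.1] M [ 0.03   0.055 -0.03 ] j6 -137.5 yaw 234.44 hex 50.08 op 0.386 tau6 0.001
pos [0.4464 0.1658 0.1499] yaw -125.56 F [-0.4 -0.5 -3.3] open 0.388 t 50.42 dist mm 4.1 turn -0.36 j6 final -124.4
[[0,[0.9,0.6,3.9],-0.36]]
```

View pics/in2c.png

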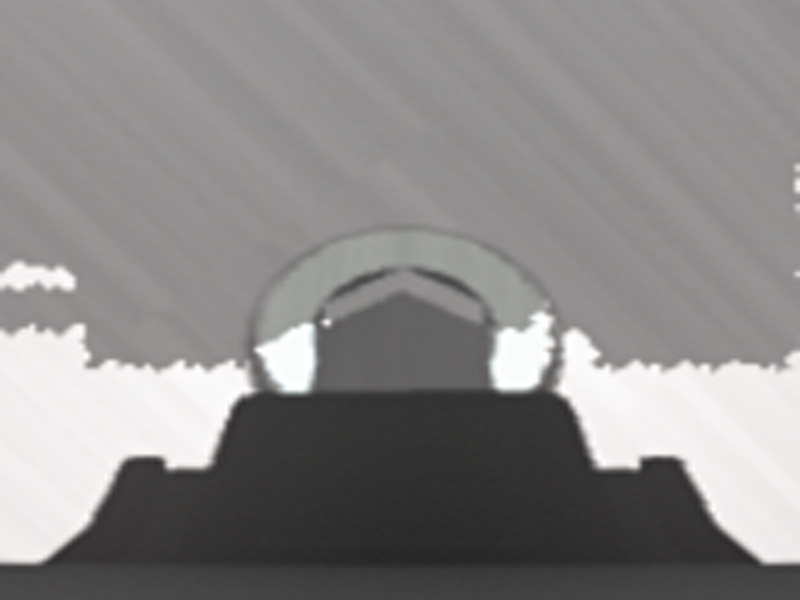

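Vertex is aligned with the socket vertex at columns 405 and 402 of the crop. I'll insert.

Emit:
servo_tool:
  increments:
    - [0.8,[0.6,0,4],0]
    - [0.8,[0,0,3],0]
    - [0.8,[0,0,0],0]

```text
time_s: 50.8
position: [0.4453, 0.1652, 0.1423]
tcp_rot: [[-0.582, -0.813, -0.001], [-0.813, 0.582, -0.0], [0.0, 0.0, -1.0]]
force: [-1.0, 0.2, -3.9]
opening: 0.387
```

Run:
```python
from h import *
rep()
st,p,d=snap('in3')
cv2.imwrite('pics/in3c.png',cv2.resize(p[150:300,240:400],None,fx=5,fy=4,interpolation=cv2.INTER_CUBIC))
```

```text
t 50.8 pos [0.4453 0.1652 0.1423] F [-1.   0.2 -3.9] Ftool [0.4 0.9 3.9] M [0.063 0.072 0.025] j6 -137.6 yaw 234.43 hex 50.07 op 0.387 tau6 -0.0
```

View pics/in3c.png

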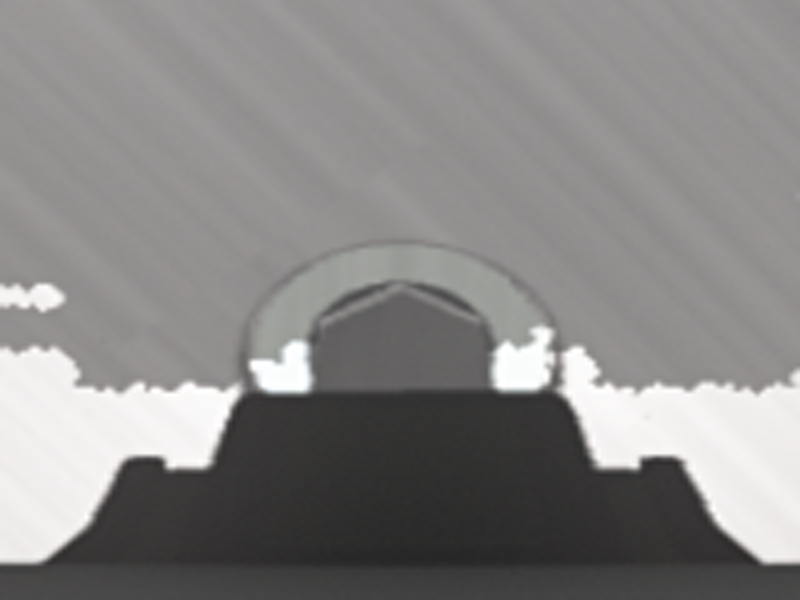

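Emit:
servo_tool:
  increments:
    - [0.8,[-0.8,0,2],0]
    - [0.8,[0,0,3],0]
    - [0.8,[0,0,3],0]
    - [0.8,[0,0,0],0]

```text
time_s: 51.35
position: [0.4457, 0.1659, 0.1342]
tcp_rot: [[-0.582, -0.813, -0.001], [-0.813, 0.582, -0.0], [0.001, 0.001, -1.0]]
force: [-0.3, 1.1, -3.7]
opening: 0.385
```

Run:
```python
from h import *
rep()
```

```text
t 51.35 pos [0.4457 0.1659 0.1342] F [-0.3  1.1 -3.7] Ftool [-0.7  0.9  3.7] M [ 0.098  0.037 -0.019] j6 -137.5 yaw 234.43 hex 50.07 op 0.385 tau6 -0.0
```

Emit:
servo_tool:
  increments:
    - [0.8,[0,0,2],0]
    - [0.8,[0,0,2],0]
    - [0.8,[0,0,2],0]
    - [0.8,[0,0,0],0]

```text
time_s: 51.85
position: [0.4459, 0.1659, 0.1284]
tcp_rot: [[-0.582, -0.813, -0.0], [-0.813, 0.582, -0.0], [0.0, 0.0, -1.0]]
force: [-0.9, 0.4, -3.9]
opening: 0.387
```

Run:
```python
from h import *
rep()
```

```text
t 51.85 pos [0.4459 0.1659 0.1284] F [-0.9  0.4 -3.9] Ftool [0.2 1.  3.9] M [0.043 0.06  0.002] j6 -137.5 yaw 234.44 hex 50.08 op 0.387 tau6 -0.0
```

Emit:
servo_tool:
  increments:
    - [0.8,[0,0,3],0]
    - [0.8,[0,0,3],0]
    - [0.8,[0,0,3],0]
    - [0.8,[0,0,2],0]
    - [0.8,[0,0,0],0]

```text
time_s: 52.48
position: [0.4459, 0.1659, 0.1174]
tcp_rot: [[-0.582, -0.813, -0.0], [-0.813, 0.582, -0.0], [0.0, 0.0, -1.0]]
force: [-1.1, 0.1, -3.5]
opening: 0.39
```

Run:
```python
from h import *
rep()
```

```text
t 52.48 pos [0.4459 0.1659 0.1174] F [-1.1  0.1 -3.5] Ftool [0.5 1.  3.5] M [ 0.076  0.115 -0.05 ] j6 -137.5 yaw 234.43 hex 50.07 op 0.39 tau6 -0.0
```

Emit:
servo_tool:
  increments:
    - [0.8,[-0.1,0.2,0],10]
    - [0.8,[0,0.1,0],10]
    - [0.8,[-0.1,0.2,0],10]
    - [0.8,[0,0.1,0],10]
    - [0.8,[-0.1,0.2,0],10]

```text
time_s: 53.1
position: [0.4462, 0.1666, 0.1176]
tcp_rot: [[-0.997, -0.073, 0.001], [-0.073, 0.997, -0.0], [-0.001, -0.0, -1.0]]
force: [0.4, -1.5, -5.2]
opening: 0.389
```

Run:
```python
from h import *
rep()
```

```text
t 53.1 pos [0.4462 0.1666 0.1176] F [ 0.4 -1.5 -5.2] Ftool [-0.3 -1.5  5.2] M [-0.105 -0.121  0.146] j6 -87.1 yaw 184.17 hex 59.81 op 0.389 tau6 -0.761
```

Emit:
servo_tool:
  increments:
    - [0.8,[-0.1,0.2,0],10]
    - [0.8,[0,0.1,0],10]
    - [0.8,[-0.1,0.2,0],10]
    - [0.8,[0,0.1,0],10]
    - [0.8,[-0.1,0.2,0],10]

```text
time_s: 53.72
position: [0.4463, 0.167, 0.1176]
tcp_rot: [[-0.697, 0.717, 0.0], [0.717, 0.697, -0.001], [-0.001, -0.001, -1.0]]
force: [0.1, -0.9, -3.1]
opening: 0.389
```

Run:
```python
from h import *
rep()
```

```text
t 53.73 pos [0.4463 0.167  0.1176] F [ 0.1 -0.9 -3.1] Ftool [-0.7 -0.6  3.1] M [-0.407 -0.001  0.084] j6 -37.0 yaw 134.19 hex 9.83 op 0.389 tau6 -0.759
```

Emit:
servo_tool:
  increments:
    - [0.8,[-0.1,0.2,0],10]
    - [0.8,[0,0.1,0],10]
    - [0.8,[-0.1,0.2,0],10]
    - [0.8,[0,0.1,0],10]
    - [0.8,[-0.1,0.2,0],10]

```text
time_s: 54.35
position: [0.4467, 0.1671, 0.1176]
tcp_rot: [[0.101, 0.995, -0.001], [0.995, -0.101, -0.001], [-0.001, -0.001, -1.0]]
force: [-1.1, -1.5, -2.9]
opening: 0.388
```

Run:
```python
from h import *
rep()
```

```text
t 54.35 pos [0.4467 0.1671 0.1176] F [-1.1 -1.5 -2.9] Ftool [-1.6 -0.9  2.9] M [-0.394  0.156  0.128] j6 13.0 yaw 84.18 hex 19.82 op 0.388 tau6 -0.756
```

Turning steadily at about 0.12 N·m.

Emit:
servo_tool:
  increments:
    - [0.8,[-0.1,0.2,0],10]
    - [0.8,[0,0.1,0],10]
    - [0.8,[-0.1,0.2,0],10]
    - [0.8,[0,0.1,0],10]
    - [0.8,[-0.1,0.2,0],10]

```text
time_s: 54.98
position: [0.447, 0.1668, 0.1176]
tcp_rot: [[0.828, 0.561, -0.001], [0.561, -0.828, -0.0], [-0.001, -0.0, -1.0]]
force: [-0.7, 0.1, -3.0]
opening: 0.391
```

Emit:
servo_tool:
  increments:
    - [0.8,[-0.1,0.2,0],10]
    - [0.8,[0,0.1,0],10]
    - [0.8,[-0.1,0.2,0],10]
    - [0.8,[0,0.1,0],10]
    - [0.8,[0,0,0],0]

```text
time_s: 55.6
position: [0.4471, 0.1664, 0.1176]
tcp_rot: [[0.995, -0.095, -0.001], [-0.095, -0.995, 0.0], [-0.001, -0.0, -1.0]]
force: [-0.9, 1.0, -2.4]
opening: 0.388
```

Run:
```python
from h import *
rep()
```

```text
t 55.6 pos [0.4471 0.1664 0.1176] F [-0.9  1.  -2.4] Ftool [-1.  -0.9  2.4] M [0.189 0.484 0.024] j6 102.4 yaw 354.54 hex 50.18 op 0.388 tau6 0.296
```

Emit:
servo_tool:
  increments:
    - [0.8,[0,0.1,0],4]
    - [0.8,[0,0.1,0],4]
    - [0.8,[0,0,0],4]

```text
time_s: 55.98
position: [0.4471, 0.1663, 0.1175]
tcp_rot: [[0.954, -0.301, -0.001], [-0.301, -0.954, 0.0], [-0.001, -0.0, -1.0]]
force: [-1.1, 1.8, -1.4]
opening: 0.389
```

Run:
```python
from h import *
rep()
```

```text
t 55.98 pos [0.4471 0.1663 0.1175] F [-1.1  1.8 -1.4] Ftool [-1.6 -1.4  1.4] M [0.418 0.495 0.149] j6 114.4 yaw 342.5 hex 38.14 op 0.389 tau6 -0.232
```

Emit:
servo_tool:
  increments:
    - [0.8,[0,0,0],3]
    - [0.8,[0,0,0],3]
    - [0.8,[0,0,0],3]

```text
time_s: 56.35
position: [0.4471, 0.1663, 0.1175]
tcp_rot: [[0.895, -0.446, -0.001], [-0.446, -0.895, 0.0], [-0.001, 0.0, -1.0]]
force: [-0.5, 1.5, -2.5]
opening: 0.385
```

Run:
```python
from h import *
rep()
```

```text
t 56.35 pos [0.4471 0.1663 0.1175] F [-0.5  1.5 -2.5] Ftool [-1.1 -1.1  2.5] M [0.382 0.522 0.148] j6 123.4 yaw 333.54 hex 29.18 op 0.385 tau6 -0.144
```

Emit:
servo_tool:
  increments:
    - [0.8,[0,0,0],3]
    - [0.8,[0,0,0],3]

```text
time_s: 56.6
position: [0.4471, 0.1663, 0.1175]
tcp_rot: [[0.844, -0.537, -0.001], [-0.537, -0.844, 0.0], [-0.001, 0.0, -1.0]]
force: [0.3, 1.1, -2.7]
opening: 0.386
```

Run:
```python
from h import *
rep()
```

```text
t 56.6 pos [0.4471 0.1663 0.1175] F [ 0.3  1.1 -2.7] Ftool [-0.4 -1.   2.7] M [0.382 0.487 0.156] j6 129.4 yaw 327.54 hex 23.18 op 0.386 tau6 -0.143
```

Emit:
servo_tool:
  increments:
    - [0.8,[0,0,0],2]
    - [0.8,[0,0,0],1]

```text
time_s: 56.85
position: [0.4471, 0.1662, 0.1175]
tcp_rot: [[0.814, -0.581, -0.001], [-0.581, -0.814, 0.0], [-0.001, 0.001, -1.0]]
force: [-1.9, 2.1, -1.7]
opening: 0.395
```

Run:
```python
from h import *
rep()
```

```text
t 56.85 pos [0.4471 0.1662 0.1175] F [-1.9  2.1 -1.7] Ftool [-2.8 -0.6  1.7] M [0.5   0.659 0.096] j6 132.4 yaw 324.47 hex 20.11 op 0.395 tau6 0.05
```

Emit:
servo_tool:
  increments:
    - [0.8,[0,0,0],2]
    - [0.8,[0,0,0],2]

```text
time_s: 57.1
position: [0.4471, 0.1661, 0.1175]
tcp_rot: [[0.77, -0.638, -0.001], [-0.638, -0.77, 0.0], [-0.001, 0.001, -1.0]]
force: [-2.3, 2.9, -0.6]
opening: 0.388
```

Run:
```python
from h import *
rep()
```

```text
t 57.1 pos [0.4471 0.1661 0.1175] F [-2.3  2.9 -0.6] Ftool [-3.6 -0.8  0.6] M [0.617 0.822 0.107] j6 136.6 yaw 320.33 hex 15.97 op 0.388 tau6 -0.061
```

Emit:
servo_tool:
  increments:
    - [0.8,[0,0,0],2]
    - [0.8,[0,0,0],2]

```text
time_s: 57.35
position: [0.4471, 0.1661, 0.1175]
tcp_rot: [[0.723, -0.691, -0.001], [-0.691, -0.723, 0.0], [-0.001, 0.001, -1.0]]
force: [-2.9, 2.3, -1.1]
opening: 0.388
```

Run:
```python
from h import *
rep()
```

```text
t 57.35 pos [0.4471 0.1661 0.1175] F [-2.9  2.3 -1.1] Ftool [-3.7  0.3  1.1] M [0.639 1.064 0.132] j6 140.6 yaw 316.3 hex 11.94 op 0.388 tau6 -0.056
```

No stop here, so the screw has a further 60° to go (the 320° case). I'll turn a bit more and then regrasp.

Emit:
servo_tool:
  increments:
    - [0.8,[0,0,0],6]
    - [0.8,[0,0,0],6]
    - [0.8,[0,0,0],-3]

```text
time_s: 57.72
position: [0.4472, 0.166, 0.1173]
tcp_rot: [[0.607, -0.794, -0.001], [-0.794, -0.607, -0.0], [-0.001, 0.001, -1.0]]
force: [-2.6, 2.5, -4.4]
opening: 0.384
```

Run:
```python
from h import *
rep()
```

```text
t 57.73 pos [0.4472 0.166  0.1173] F [-2.6  2.5 -4.4] Ftool [-3.6  0.5  4.4] M [ 0.516  0.841 -0.069] j6 149.5 yaw 307.39 hex 3.03 op 0.384 tau6 0.469
```

Emit:
servo_tool:
  increments:
    - [0,[0,0,0],0]
    - [0,[0,0,0],0]
    - [0,[0,0,0],0]
    - [0,[0,0,0],0]
    - [0,[0,0,0],0]

```text
time_s: 58.35
position: [0.4479, 0.166, 0.1176]
tcp_rot: [[0.608, -0.794, 0.0], [-0.794, -0.608, -0.0], [0.0, -0.0, -1.0]]
force: [0.3, 0.4, 0.2]
opening: 0.872
```

Run:
```python
from h import *
rep()
st,p,d=snap('rel2')
cv2.imwrite('pics/rel2c.png',cv2.resize(p[130:300,220:420],None,fx=4,fy=3.5,interpolation=cv2.INTER_CUBIC))
q=cv2.convertScaleAbs(wrect(p,st,(.4466,.1664),.05,half=.025,s=16000,ang=4.36),alpha=1.8,beta=-60)
cv2.imwrite('pics/rel2r.png',cv2.resize(q,(600,600)))
```

```text
t 58.35 pos [0.4479 0.166  0.1176] F [0.3 0.4 0.2] Ftool [-0.1 -0.5 -0.2] M [-0.013  0.095 -0.031] j6 149.5 yaw 307.42 hex 3.06 op 0.872 tau6 0.001
```

View pics/rel2c.png

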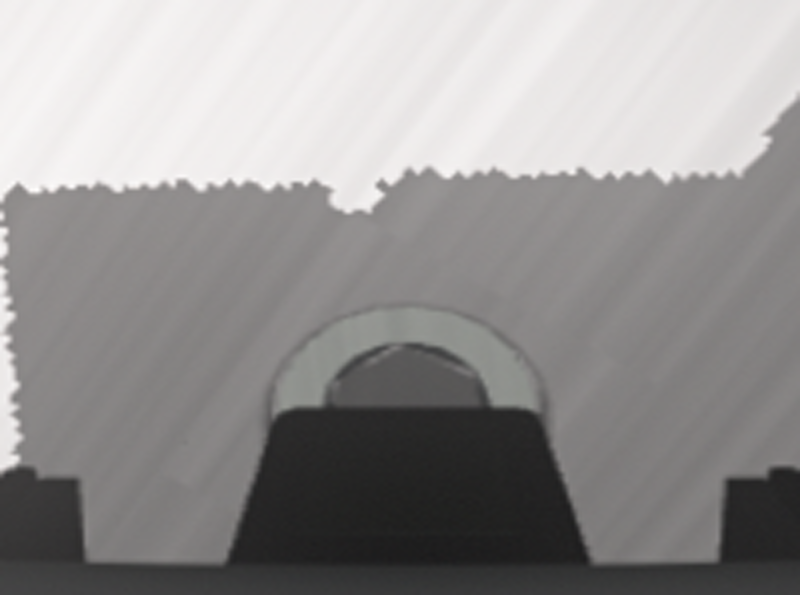

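View pics/rel2r.png

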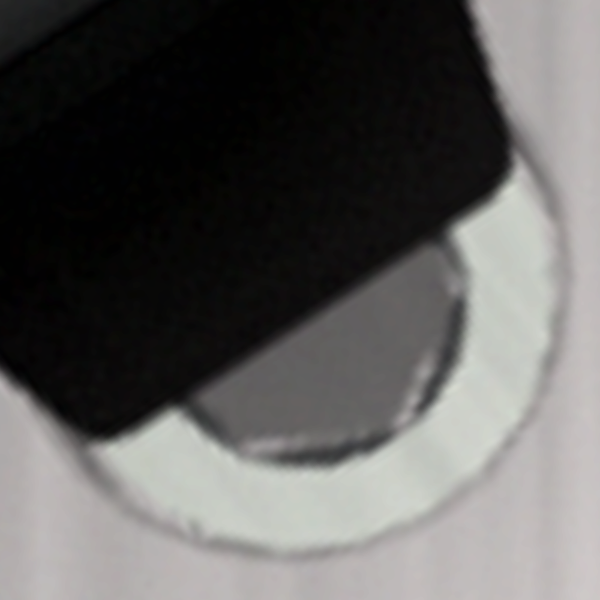

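The socket is still 37° short of alignment, consistent with the reading above. Regrasp.

Emit:
servo_tool:
  increments:
    - [0,[0,0,0],-10]
    - [0,[0,0,0],-10]
    - [0,[0,0,0],-10]
    - [0,[0,0,0],-10]
    - [0,[0,0,0],-10]

```text
time_s: 59.02
position: [0.4477, 0.166, 0.1175]
tcp_rot: [[0.999, -0.039, 0.0], [-0.039, -0.999, -0.0], [0.0, 0.0, -1.0]]
force: [0.8, 0.3, -0.1]
opening: 0.998
```

Emit:
servo_tool:
  increments:
    - [0,[0,0,0],-10]
    - [0,[0,0,0],-10]
    - [0,[0,0,0],-10]
    - [0,[0,0,0],-10]
    - [0,[0,0,0],0]

```text
time_s: 59.65
position: [0.4477, 0.166, 0.1175]
tcp_rot: [[0.795, 0.606, 0.0], [0.606, -0.795, -0.0], [-0.0, 0.0, -1.0]]
force: [-0.4, -0.1, -0.7]
opening: 1.003
```

Emit:
servo_tool:
  increments:
    - [0.8,[0,0,0],0]
    - [0.8,[0,0,0],0]
    - [0.8,[0,0,0],0]
    - [0.8,[0,0,0],0]
    - [0.8,[0,0,0],0]

```text
time_s: 60.28
position: [0.4477, 0.166, 0.1176]
tcp_rot: [[0.794, 0.608, 0.0], [0.608, -0.794, -0.0], [0.0, 0.0, -1.0]]
force: [-1.1, 0.6, 0.1]
opening: 0.518
```

Emit:
servo_tool:
  increments:
    - [0.8,[0,0,0],0]
    - [0.8,[0,0,0],0]
    - [0.8,[0,0,0],0]

```text
time_s: 60.65
position: [0.4475, 0.1662, 0.1175]
tcp_rot: [[0.794, 0.608, -0.0], [0.608, -0.794, 0.0], [-0.0, -0.0, -1.0]]
force: [0.3, 0.7, 0.0]
opening: 0.39
```

Run:
```python
from h import *
rep()
```

```text
t 60.65 pos [0.4475 0.1662 0.1175] F [0.3 0.7 0. ] Ftool [ 0.7 -0.4 -0. ] M [0.219 0.252 0.015] j6 59.5 yaw 37.42 hex 33.06 op 0.39 tau6 0.012
```

Emit:
servo_tool:
  increments:
    - [0.8,[0,0,0],8]
    - [0.8,[0,0,0],8]
    - [0.8,[0,0,0],8]
    - [0.8,[0,0,0],8]

```text
time_s: 61.15
position: [0.4473, 0.1661, 0.1175]
tcp_rot: [[0.996, 0.091, -0.001], [0.091, -0.996, -0.0], [-0.001, 0.0, -1.0]]
force: [-1.0, 0.4, 0.8]
opening: 0.392
```

Run:
```python
from h import *
rep()
```

```text
t 61.15 pos [0.4473 0.1661 0.1175] F [-1.   0.4  0.8] Ftool [-0.9 -0.5 -0.8] M [0.157 0.378 0.152] j6 91.7 yaw 5.21 hex 0.85 op 0.392 tau6 -0.582
```

Emit:
servo_tool:
  increments:
    - [0.8,[0,0,0],3]
    - [0.8,[0,0,0],3]

```text
time_s: 61.4
position: [0.4473, 0.1661, 0.1175]
tcp_rot: [[1.0, -0.011, -0.001], [-0.011, -1.0, -0.0], [-0.001, 0.0, -1.0]]
force: [-0.9, 0.6, 1.0]
opening: 0.388
```

Run:
```python
from h import *
rep()
```

```text
t 61.4 pos [0.4473 0.1661 0.1175] F [-0.9  0.6  1. ] Ftool [-0.9 -0.6 -1. ] M [0.141 0.356 0.158] j6 97.5 yaw 359.37 hex 55.01 op 0.388 tau6 -0.142
```

Emit:
servo_tool:
  increments:
    - [0.8,[0,0,0],2]
    - [0.8,[0,0,0],1]

```text
time_s: 61.65
position: [0.4473, 0.166, 0.1175]
tcp_rot: [[0.998, -0.063, -0.001], [-0.063, -0.998, -0.0], [-0.001, 0.0, -1.0]]
force: [-0.9, 1.3, 1.3]
opening: 0.39
```

Run:
```python
from h import *
rep()
```

```text
t 61.65 pos [0.4473 0.166  0.1175] F [-0.9  1.3  1.3] Ftool [-1.  -1.3 -1.3] M [0.156 0.443 0.081] j6 100.5 yaw 356.41 hex 52.05 op 0.39 tau6 0.059
```

Emit:
servo_tool:
  increments:
    - [0.8,[0,0,0],2]
    - [0.8,[0,0,0],1]

```text
time_s: 61.9
position: [0.4473, 0.166, 0.1175]
tcp_rot: [[0.993, -0.115, -0.001], [-0.115, -0.993, -0.0], [-0.001, 0.0, -1.0]]
force: [-1.5, 1.8, 1.5]
opening: 0.388
```

```bash
python3 -c "
from h import *
rep()"
```

```text
t 61.9 pos [0.4473 0.166  0.1175] F [-1.5  1.8  1.5] Ftool [-1.7 -1.6 -1.5] M [0.195 0.634 0.399] j6 103.5 yaw 353.42 hex 49.06 op 0.388 tau6 0.315
```

Emit:
servo_tool:
  increments:
    - [0.8,[0,0,0],2]
    - [0.8,[0,0,0],1]

```text
time_s: 62.15
position: [0.4473, 0.166, 0.1175]
tcp_rot: [[0.986, -0.166, -0.001], [-0.166, -0.986, -0.0], [-0.001, 0.001, -1.0]]
force: [-2.0, 1.7, 2.4]
opening: 0.39
```

```bash
python3 -c "
from h import *
rep()"
```

```text
t 62.15 pos [0.4473 0.166  0.1175] F [-2.   1.7  2.4] Ftool [-2.3 -1.3 -2.4] M [0.324 0.798 0.745] j6 106.5 yaw 350.45 hex 46.09 op 0.39 tau6 0.703
```

Screw 2 has hit the hard stop, with Mz rising 0.4 → 0.75 N·m. I'll relieve it and lift out.

Emit:
servo_tool:
  increments:
    - [0.8,[0,0,0],-5]
    - [0.8,[0,0,0],-4]
    - [0.8,[0,0,-5],0]
    - [0.8,[0,0,-10],0]
    - [0.8,[0,0,-10],0]

```text
time_s: 62.78
position: [0.4481, 0.1659, 0.1432]
tcp_rot: [[1.0, -0.011, 0.001], [-0.011, -1.0, -0.0], [0.001, 0.0, -1.0]]
force: [-0.3, -0.4, -3.0]
opening: 0.388
```

Emit:
servo_tool:
  increments:
    - [0.8,[0,0,-15],0]
    - [0.8,[0,0,-20],0]
    - [0.8,[0,0,-20],0]
    - [0.8,[0,0,0],0]
    - [0.8,[0,0,0],0]

```text
time_s: 63.4
position: [0.4473, 0.1659, 0.1973]
tcp_rot: [[1.0, -0.01, -0.0], [-0.01, -1.0, -0.0], [-0.0, 0.0, -1.0]]
force: [0.4, 0.2, -4.1]
opening: 0.39
```

Run:
```python
from h import *
rep()
st,p,d=snap('out2')
cv2.imwrite('pics/out2c.png',cv2.resize(p[150:300,240:400],None,fx=5,fy=4,interpolation=cv2.INTER_CUBIC))
cv2.imwrite('pics/out2r.png',wrect(p,st,(.4466,.1664),.05,half=.025,s=10000,ang=4.36))
```

```text
t 63.4 pos [0.4473 0.1659 0.1973] F [ 0.4  0.2 -4.1] Ftool [ 0.4 -0.2  4.1] M [-0.055  0.187 -0.025] j6 97.5 yaw 359.42 hex 55.06 op 0.39 tau6 0.002
```

View pics/out2c.png

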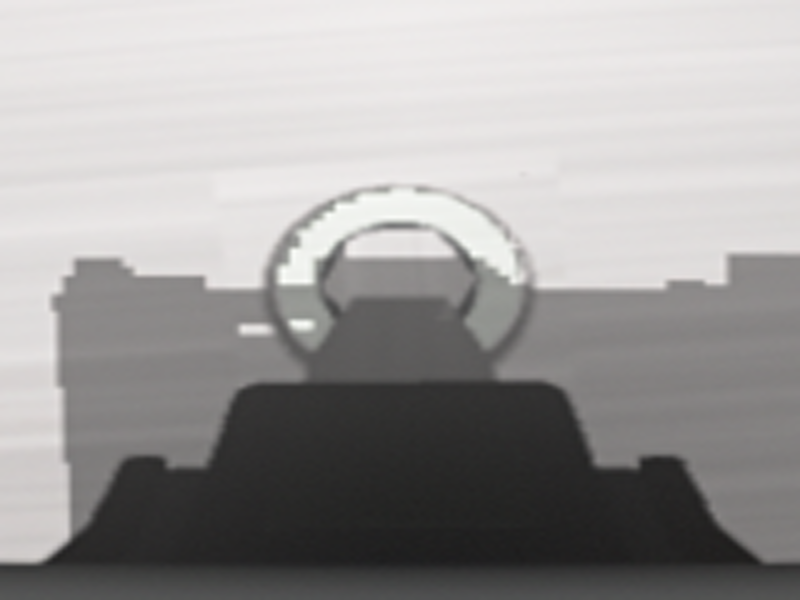

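View pics/out2r.png

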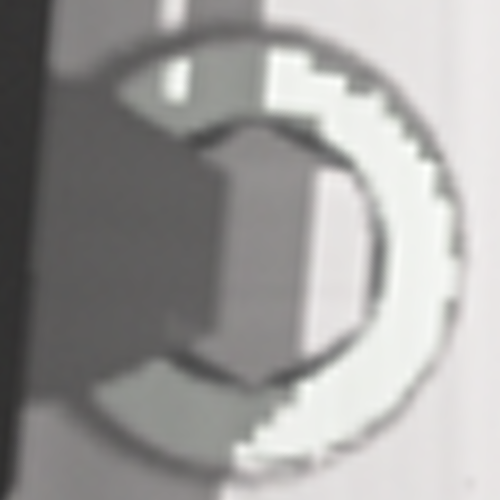

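Screw 2's socket is also home: flats face pan ±x, vertices at (258,122) and (258,382). Now I'll look at the empty stand hole.

Run:
```python
from h import *
plan(.411,.376,.225,15.6,n=6,half=False)
```

```text
pos [0.4471 0.1659 0.197 ] yaw -0.58 F [ 0.  -0.4 -4. ] open 0.387 t 63.45 dist mm 215.0 turn -16.18 j6 final 116.9
[[0,[-6.4,-35.0,-4.7],-2.7],[0,[-4.7,-35.2,-4.7],-2.7],[0,[-3.1,-35.4,-4.7],-2.7],[0,[-1.4,-35.5,-4.7],-2.7],[0,[0.3,-35.5,-4.7],-2.7],[0,[2.0,-35.5,-4.7],-2.7]]
```

Emit:
servo_tool:
  increments:
    - [0.8,[-6.5,-35,-10],-2.7]
    - [0.8,[-4.5,-35,-10],-2.7]
    - [0.8,[-3,-35.5,-8],-2.7]
    - [0.8,[-1.5,-35.5,0],-2.7]
    - [0.8,[0.5,-35.5,0],-2.7]

```text
time_s: 64.08
position: [0.4169, 0.3418, 0.2244]
tcp_rot: [[0.974, 0.225, -0.002], [0.225, -0.974, -0.001], [-0.002, 0.001, -1.0]]
force: [1.0, -0.9, -4.4]
opening: 0.389
```

Emit:
servo_tool:
  increments:
    - [0.8,[2,-35.5,0],-2.7]
    - [0.8,[0,0,0],0]
    - [0.8,[0,0,0],0]
    - [0.8,[0,0,0],0]

```text
time_s: 64.58
position: [0.4117, 0.375, 0.225]
tcp_rot: [[0.963, 0.268, -0.001], [0.268, -0.963, -0.001], [-0.001, 0.001, -1.0]]
force: [0.7, 0.0, -3.3]
opening: 0.389
```

Run:
```python
from h import *
rep()
st,p,d=snap('st1')
cv2.imwrite('pics/st1c.png',cv2.resize(p[0:270,220:440],None,fx=3.2,fy=2.2,interpolation=cv2.INTER_CUBIC))
print(wproj([.5066,.4016,.06],st),wproj([.508,.4035,.06],st))
q=wrect(p,st,(.507,.403),.06,half=.04,s=7500,ang=15.5); q=cv2.convertScaleAbs(q,alpha=2.5,beta=0)
cv2.imwrite('pics/st1r.png',q)
```

```text
t 64.58 pos [0.4117 0.375  0.225 ] F [ 0.7  0.  -3.3] Ftool [0.7 0.2 3.3] M [-0.076  0.164  0.068] j6 105.3 yaw 15.56 hex 11.2 op 0.389 tau6 -0.001
[318.8596896  104.71936117] [317.18098306 102.63371325]
```

View pics/st1c.png

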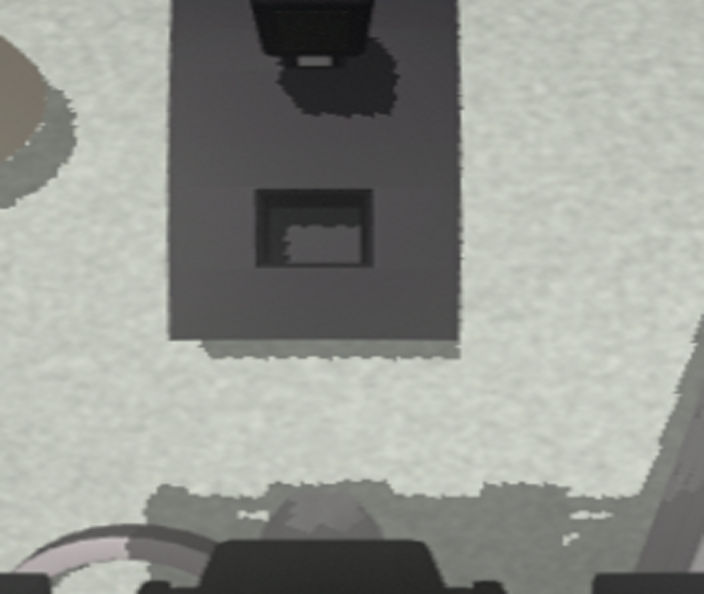

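View pics/st1r.png

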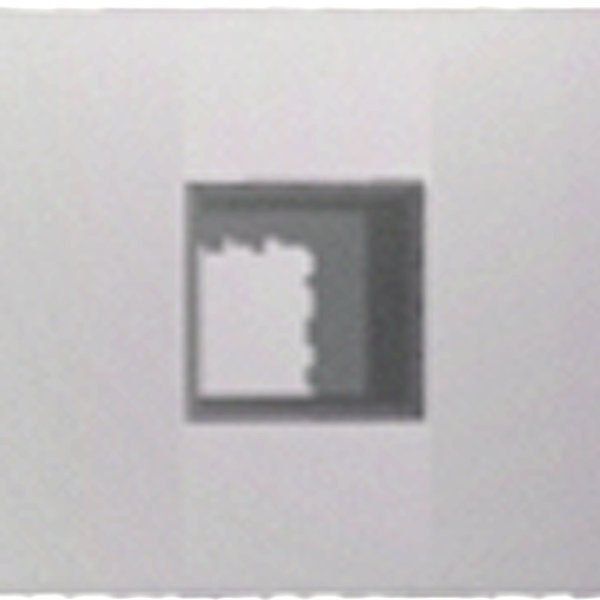

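Run:
```python
from h import *
t=tgt((.5077,.4031),15.56,(-1.3,-.4));print(t)
plan(*t,.175,15.56,n=4,half=False)
```

```text
[0.50905965 0.40306338]
pos [0.4119 0.3751 0.2252] yaw 15.55 F [-0.3  0.4 -3.8] open 0.387 t 64.62 dist mm 112.9 turn -0.01 j6 final 112.8
[[0,[25.3,-0.2,12.6],-0.0],[0,[25.3,-0.2,12.6],-0.0],[0,[25.3,-0.2,12.6],-0.0],[0,[25.3,-0.2,12.6],-0.0]]
```

Emit:
servo_tool:
  increments:
    - [0.8,[25,-0.5,0],0]
    - [0.8,[25,-0.5,0],0]
    - [0.8,[25,0,15],0]
    - [0.8,[26,0,20],0]
    - [0.8,[0,0,13],0]

```text
time_s: 65.25
position: [0.511, 0.4035, 0.1764]
tcp_rot: [[0.964, 0.267, 0.001], [0.267, -0.964, 0.0], [0.001, 0.0, -1.0]]
force: [-0.2, 0.5, -4.2]
opening: 0.388
```

Emit:
servo_tool:
  increments:
    - [0.8,[0,0,0],0]
    - [0.8,[0,0,0],0]
    - [0.8,[0,0,0],0]

```text
time_s: 65.62
position: [0.5087, 0.4045, 0.1787]
tcp_rot: [[0.963, 0.27, 0.001], [0.27, -0.963, 0.001], [0.001, -0.0, -1.0]]
force: [-1.0, 0.2, -3.0]
opening: 0.387
```

Run:
```python
from h import *
rep()
st,p,d=snap('st2')
cv2.imwrite('pics/st2c.png',cv2.convertScaleAbs(cv2.resize(p[150:300,240:400],None,fx=5,fy=4,interpolation=cv2.INTER_CUBIC),alpha=1.8))
plan(*tgt((.5077,.4031),15.56,(-1.3,-.4)),.155,15.56,n=1,half=False)
```

```text
t 65.62 pos [0.5087 0.4045 0.1787] F [-1.   0.2 -3. ] Ftool [-0.9 -0.5  3. ] M [-0.023  0.207 -0.019] j6 103.0 yaw 15.65 hex 11.29 op 0.387 tau6 0.0
pos [0.5088 0.4045 0.1786] yaw 15.65 F [-0.4 -0.7 -4.4] open 0.39 t 65.67 dist mm 23.7 turn 0.09 j6 final 112.8
[[0,[-0.1,1.5,23.6],0.09]]
```

View pics/st2c.png

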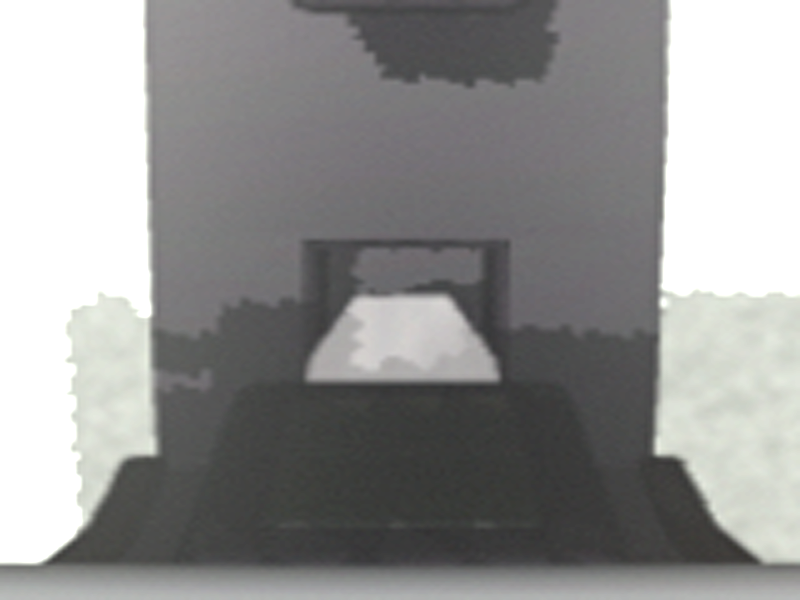

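Emit:
servo_tool:
  increments:
    - [0.8,[0,0.6,10],0]
    - [0.8,[0,0,8],0]
    - [0.8,[0,0,0],0]
    - [0.8,[0,0,0],0]

```text
time_s: 66.18
position: [0.509, 0.4037, 0.1593]
tcp_rot: [[0.963, 0.269, -0.0], [0.269, -0.963, -0.0], [-0.0, 0.0, -1.0]]
force: [-0.1, -0.1, -3.7]
opening: 0.388
```

Run:
```python
from h import *
rep()
st,p,d=snap('st3')
cv2.imwrite('pics/st3c.png',cv2.convertScaleAbs(cv2.resize(p[150:300,240:400],None,fx=5,fy=4,interpolation=cv2.INTER_CUBIC),alpha=1.8))
```

```text
t 66.17 pos [0.509  0.4037 0.1593] F [-0.1 -0.1 -3.7] Ftool [-0.1  0.1  3.7] M [ 0.008  0.123 -0.039] j6 102.9 yaw 15.63 hex 11.27 op 0.388 tau6 -0.0
```

View pics/st3c.png

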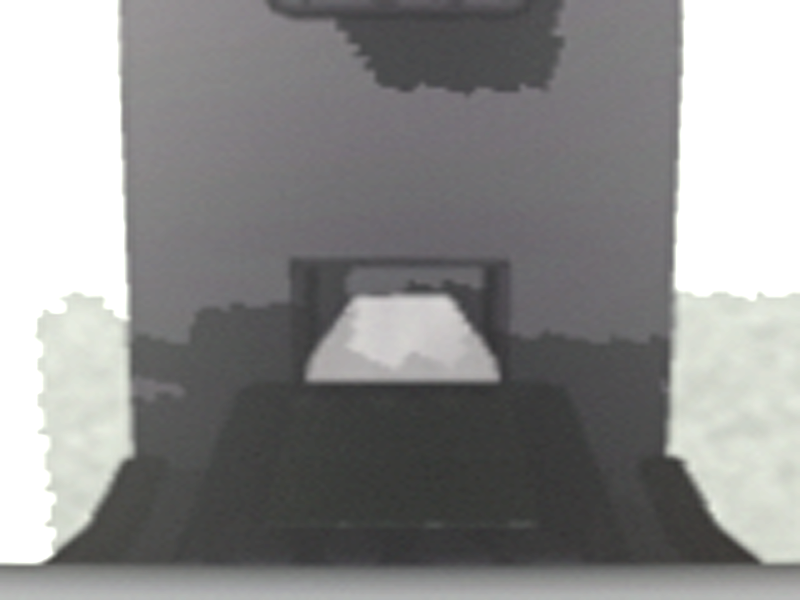

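Centred. I'll go down while watching the force.

Emit:
servo_tool:
  increments:
    - [0.8,[0,0,4],0]
    - [0.8,[0,0,4],0]
    - [0.8,[0,0,4],0]
    - [0.8,[0,0,0],0]

```text
time_s: 66.72
position: [0.5086, 0.4035, 0.1469]
tcp_rot: [[0.963, 0.27, -0.001], [0.27, -0.963, -0.001], [-0.001, 0.0, -1.0]]
force: [0.2, 0.4, -3.4]
opening: 0.391
```

Emit:
servo_tool:
  increments:
    - [0.8,[0,0,4],0]
    - [0.8,[0,0,4],0]
    - [0.8,[0,0,4],0]
    - [0.8,[0,0,0],0]

```text
time_s: 67.22
position: [0.5086, 0.4035, 0.135]
tcp_rot: [[0.963, 0.27, -0.001], [0.27, -0.963, -0.001], [-0.001, 0.0, -1.0]]
force: [-0.5, -0.5, -3.5]
opening: 0.385
```

Emit:
servo_tool:
  increments:
    - [0.8,[0,0,6],0]
    - [0.8,[0,0,6],0]
    - [0.8,[0,0,6],0]
    - [0.8,[0,0,0],0]

```text
time_s: 67.72
position: [0.5084, 0.4034, 0.1166]
tcp_rot: [[0.963, 0.269, -0.002], [0.269, -0.963, -0.001], [-0.002, 0.0, -1.0]]
force: [-0.0, -0.1, -4.2]
opening: 0.387
```

Emit:
servo_tool:
  increments:
    - [0.8,[0,0,4],0]
    - [0.8,[0,0,4],0]
    - [0.8,[0,0,3],0]
    - [0.8,[0,0,0],0]

```text
time_s: 68.22
position: [0.5087, 0.4036, 0.1062]
tcp_rot: [[0.963, 0.27, -0.001], [0.27, -0.963, -0.0], [-0.001, 0.0, -1.0]]
force: [-0.2, 0.1, -3.7]
opening: 0.386
```

Emit:
servo_tool:
  increments:
    - [0.8,[0,0,2],0]
    - [0.8,[0,0,0],0]

```text
time_s: 68.47
position: [0.5089, 0.4037, 0.1045]
tcp_rot: [[0.963, 0.269, -0.0], [0.269, -0.963, -0.0], [-0.0, 0.0, -1.0]]
force: [0.3, 0.3, -3.4]
opening: 0.391
```

Emit:
servo_tool:
  increments:
    - [0.8,[0,0,1],0]
    - [0.8,[0,0,1],0]
    - [0.8,[0,0,0],0]

```text
time_s: 68.85
position: [0.5092, 0.4038, 0.1037]
tcp_rot: [[0.963, 0.27, 0.001], [0.27, -0.963, 0.0], [0.001, -0.0, -1.0]]
force: [-3.1, -1.5, 5.5]
opening: 0.39
```

Emit:
servo_tool:
  increments:
    - [0.8,[0,0,1],0]
    - [0.8,[0,0,1],0]
    - [0.8,[0,0,0],0]

```text
time_s: 69.22
position: [0.5094, 0.4039, 0.1036]
tcp_rot: [[0.963, 0.27, 0.002], [0.27, -0.963, 0.001], [0.002, -0.0, -1.0]]
force: [-3.9, -2.6, 14.4]
opening: 0.39
```

Bottomed at TCP z = 0.1036, tip at about 0.012. Release and retreat straight up.

Emit:
servo_tool:
  increments:
    - [0.3,[0,0,0],0]
    - [0.1,[0,0,0],0]
    - [0.1,[0,0,0],0]
    - [0.1,[0,0,0],0]
    - [0.1,[0,0,0],0]

```text
time_s: 69.85
position: [0.5089, 0.4037, 0.1003]
tcp_rot: [[0.963, 0.269, -0.0], [0.269, -0.963, -0.0], [-0.0, 0.0, -1.0]]
force: [-0.2, 0.9, 0.6]
opening: 0.851
```

Emit:
servo_tool:
  increments:
    - [0.1,[0,0,-20],0]
    - [0.1,[0,0,-40],0]
    - [0.1,[0,0,-40],0]
    - [0.1,[0,0,-40],0]
    - [0.1,[0,0,0],0]

```text
time_s: 70.47
position: [0.5111, 0.405, 0.2448]
tcp_rot: [[0.963, 0.27, 0.008], [0.27, -0.963, 0.004], [0.009, -0.002, -1.0]]
force: [1.0, -0.1, 0.8]
opening: 0.901
```

Run:
```python
from h import *
rep()
plan(.411,.25,.26,n=5)
```

```text
t 70.47 pos [0.5111 0.405  0.2448] F [ 1.  -0.1  0.8] Ftool [ 0.9  0.4 -0.8] M [-0.062  0.148 -0.042] j6 102.9 yaw 15.64 hex 11.28 op 0.901 tau6 -0.0
pos [0.5111 0.405  0.2448] yaw 15.64 F [ 1.  -0.1  0.8] open 0.901 t 70.47 dist mm 185.2 turn -0.0 j6 final 105.7
[[0,[-27.6,24.5,-3.0],-0.0],[0,[-27.6,24.5,-3.0],-0.0],[0,[-27.6,24.5,-3.0],-0.0],[0,[-27.6,24.5,-3.0],-0.0],[0,[-27.6,24.5,-3.0],-0.0]]
```

Emit:
servo_tool:
  increments:
    - [0,[-27.5,24.5,-3],0]
    - [0,[-27.5,24.5,-3],0]
    - [0,[-27.5,24.5,-3],0]
    - [0,[-27.5,24.5,-3],0]
    - [0,[-27.5,24.5,-3],0]

```text
time_s: 71.1
position: [0.408, 0.2475, 0.2545]
tcp_rot: [[0.963, 0.27, -0.002], [0.27, -0.963, -0.001], [-0.002, 0.0, -1.0]]
force: [-0.5, -0.1, 0.0]
opening: 1.0
```

Emit:
servo_tool:
  increments:
    - [0,[0,0,0],0]
    - [0,[0,0,0],0]

```text
time_s: 71.35
position: [0.4099, 0.2489, 0.2552]
tcp_rot: [[0.963, 0.269, 0.0], [0.269, -0.963, 0.0], [0.0, -0.0, -1.0]]
force: [0.4, -1.1, -0.3]
opening: 1.004
```

Run:
```python
from h import *
rep()
p,d=bot.capture('scene'); cv2.imwrite('pics/fin_s.png',p)
cv2.imwrite('pics/fin_sc.png',cv2.resize(p[170:330,360:560],None,fx=4,fy=3.7,interpolation=3))
p,d=bot.capture('top'); cv2.imwrite('pics/fin_t.png',p); W=cloud('top',d)
m=(W[...,2]>.115)&(W[...,2]<.18); m[:,:130]=0;m[:,200:]=0
for r in rectfit(W,m): print(r)
for (u,v) in ((155,257),(148,228),(140,203)):
    w=W[v-14:v+14,u-14:u+14,2]; print((u,v),np.percentile(w[(w>.1)&(w<.17)],[50,90]))
```

```text
t 71.35 pos [0.4099 0.2489 0.2552] F [ 0.4 -1.1 -0.3] Ftool [0.1 1.2 0.3] M [-0.033  0.124  0.057] j6 92.3 yaw 15.61 hex 11.25 op 1.004 tau6 -0.001
([169, 146, 18, 16, 215], array([774.3, 342.4]), array([36.6, 34.9]), 70.98, 0.1319)
([132, 196, 15, 13, 137], array([651.1, 441.7]), array([22.2, 22.6]), 17.95, 0.1384)
([139, 222, 17, 14, 172], array([578.6, 421.7]), array([26.7, 26.8]), 17.03, 0.1406)Traceback (most recent call last):
  File "<stdin>", line 9, in <module>
    return _quantile_unchecked(
        a, q, axis, out, overwrite_input, method, keepdims, weights)
    return _ureduce(a,
                    func=_quantile_ureduce_func,
    ...<5 lines>...
                    overwrite_input=overwrite_input,
                    method=method)
    r = func(a, **kwargs)
    result = _quantile(arr,
                       quantiles=q,
    ...<2 lines>...
                       out=out,
                       weights=wgt)
    slices_having_nans = np.isnan(arr[-1, ...])
                                  ~~~^^^^^^^^^
IndexError: index -1 is out of bounds for axis 0 with size 0
```

View pics/fin_s.png

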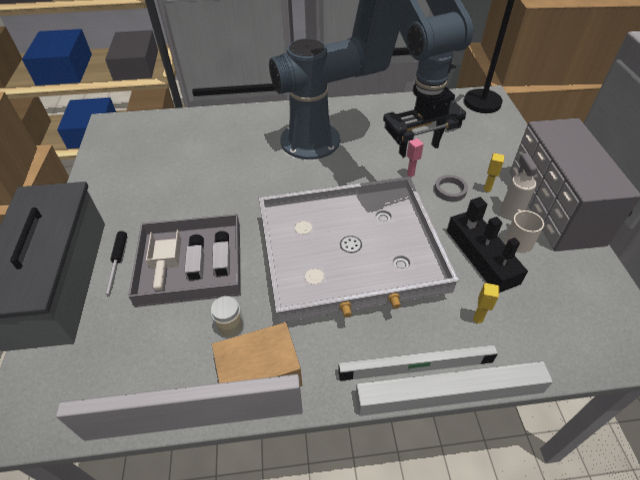

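View pics/fin_sc.png

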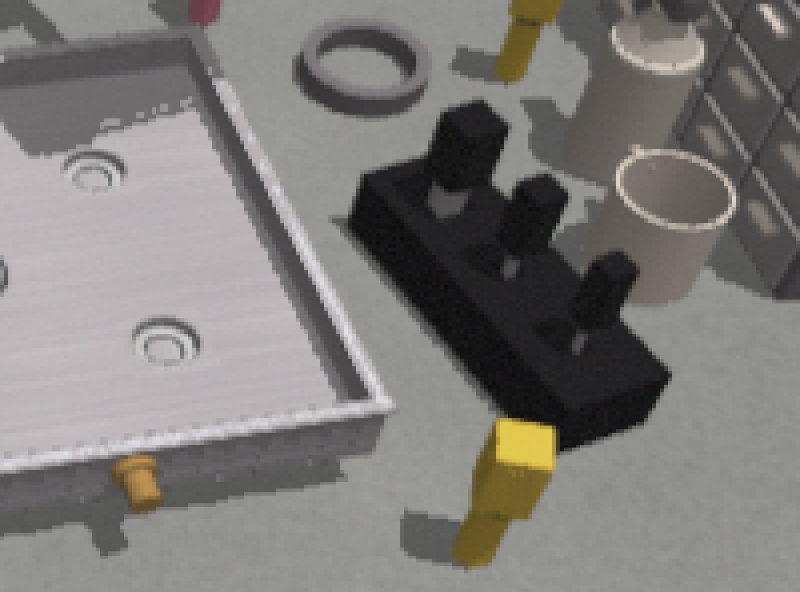

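View pics/fin_t.png

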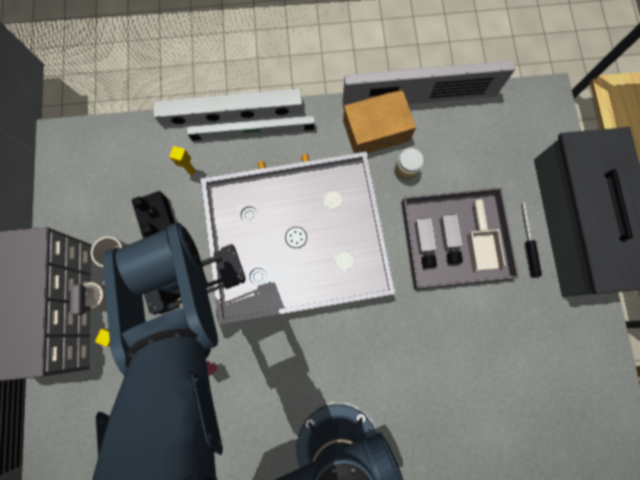

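The driver stands in its own hole as at the start, and both sockets are exposed at scene (383,217) and (401,262). All three accessories lie in the tray, and the bystanders are unmoved. Handing in.

```bash
python3 -c "
from rig import bot
print(bot.read_state()['time_s'],bot.hand_in())"
```

```text
the job is handed in; nothing more can be done
71.45 None
```

The job is done and handed in at 71.5 s.

- **Accessories:** The scoop and both spare legs were laid in the grey tray first; there was no cartridge. The last scene and top pictures show all three in the tray. When I set the first leg down, the wrist force briefly read about 42 N, because the leg tilted in the grip.
- **Screws:** I turned both leg screws clockwise to their hard stops, regrasping the driver once on each. The torque rose from about 0.12 N·m to 0.64 N·m on the first screw and 0.75 N·m on the second. Wrist pictures then showed the socket flats of both facing the pan's ±x, which is the home position.
- **Driver:** It is back in its own hole, pressed down until it met the bottom (14 N, tip about 12 mm above the bench). It looks the same as at the start in the scene picture. I could not confirm its height from the top camera, because the arm blocked that view.
- **Bystanders:** The other drivers, the look-alikes and everything else on the bench looked unmoved in the last pictures.
- **Camera disagreement:** The reported wrist-camera calibration changed by about 1 mm mid-run, though its picture of the gripper did not shift. I aligned the second insertion and the return to the stand by image and force as well.

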